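# Soak the dirty beakers in the dish from the middle of the stack

## Task

The wash dish is in the middle of the stack: take the two boards off it, and set the empty dish on the middle of the draining mat, lengthwise, with its end under the spout of the soap pump. Then stand every dirty beaker upright in the dish and, once they are all in, push the soap pump all the way down and let it come back up. Put the two boards back on the platter as they were, the short one on the long one, lying flat, centred and square, and leave the platter, the pepper mill, the canister and the trivet where they are.

Things in the scene. Friction and masses are not known exactly. Their poses are not given: they have to be found in the camera images.
- station: fixed draining mat with a squat amber soap pump bottle standing fixed at one end. Origin under the centre of the grey mat (mat 250 x 120 x 4 mm, long axis x, flat, top 4 mm above the worktop). The bottle's axis (64 mm wide, 60 mm tall) is at x = +155 mm, y = 0; its black spout reaches back over the mat to x = +72 mm (underside of the spout about 70 mm above the worktop)
- mat_centre (a point): centre of the mat's top face, axes as the station: where the middle of the dish belongs, long side along the mat. The spout overhangs this place, so the dish cannot be lowered straight onto it: come down 50 mm or more short of it (towards -x) and slide or carry the dish low in under the spout
- pump (a joint): travel of the pump head, m: 0 up, 0.012 fully down against its stop. Sprung: starts to move at about 3 N, about 11 N at the bottom, springs back by itself when let go
- pump_top (a point): centre of the flat round top (36 mm wide) of the pump head, 92 mm above the worktop when up; press straight down here
- platter: flat white stoneware platter, 230 x 92 x 20 mm (x, y, z), 0.9 kg, the bottom of the stack; it stays where it is. Origin under its centre, x along its length, top face 20 mm above the origin
- dish: narrow white open wash dish, 200 x 66 x 32 mm; starts on the platter with the boards on top of it. Origin under its centre, x along its length. Floor 6 mm thick, long side walls 4.5 mm thick and 28 mm high, end walls 16 mm thick and 32 mm high; inside 168 x 57 mm. About 0.35 kg; can be gripped from above across its 66 mm width
- board_long: plain wooden serving board, 200 x 68 x 18 mm, starts flat on the dish. Origin under its centre, x along its length. About 0.2 kg
- board_short: plain wooden serving board, 150 x 62 x 18 mm, starts flat on the long board, the top of the stack. Origin under its centre, x along its length. About 0.15 kg
- mill: bystander: black pepper mill, 54 mm wide, 184 mm tall, origin under its centre
- canister: bystander: white lidded canister, 90 mm wide, 120 mm tall, origin under its centre
- trivet: bystander: round cork trivet, 100 mm wide, 12 mm thick, origin under its centre
- cup0: dirty blue stoneware beaker, open at the top, 42 mm wide, 66 mm tall, wall 3 mm, about 0.12 kg, standing on the worktop; origin under its centre, z up its axis (all beakers are alike; absent in some starts)
- cup1: dirty blue stoneware beaker, open at the top, 42 mm wide, 66 mm tall, wall 3 mm, about 0.12 kg, standing on the worktop; origin under its centre, z up its axis (all beakers are alike; absent in some starts)
- cup2: dirty blue stoneware beaker, open at the top, 42 mm wide, 66 mm tall, wall 3 mm, about 0.12 kg, standing on the worktop; origin under its centre, z up its axis (all beakers are alike; absent in some starts)
- cup3: dirty blue stoneware beaker, open at the top, 42 mm wide, 66 mm tall, wall 3 mm, about 0.12 kg, standing on the worktop; origin under its centre, z up its axis (all beakers are alike; absent in some starts)
There are look-alikes about, which are no part of the job. What is shaped like the board_long but red or turquoise is not meant.

How it is judged:
By the outcome, as a careful person would: the job done as asked, in the order asked, and still so for the second after the job is handed in, with the robot touching nothing.
Of cup0, cup1, cup2, cup3 only 2 to 3 are there at a start; the rules pass over those that are not, and their reading is None.
At some moment in a run one of cup0, cup1, cup2, cup3 may be knocked a few centimetres aside while the robot is not near it.
It also fails if it takes over 210 s, if anything falls off the work surface, if the arm or the gripper's body presses on something with over 40 N, if the wrist force passes 120 N, or if a joint passes its speed limit or range.

## Robot

A 6-joint arm with a two-finger parallel gripper is mounted at the origin on the work surface. World frame = base frame: x ahead of the robot, y to its left, z up, the work surface at z = 0. Lengths are in m, angles in degrees, forces in N, time in s.
With the tool pointing down it reaches from about 0.3 to 0.75 m from the base axis. Payload 8.5 kg.
Tool frame: the origin (TCP) lies between the finger pads; the fingertips stand ahead of it and the grasp point (between the pads) lies 8 mm behind it (env.tcp_to_tips is the z of the fingertips in the tool frame, in m); z points along the fingers, x is the direction in which the jaws open and shut, and the axes are right-handed (so a half turn about z gives the same grasp; the last joint's range is limited). The gripper opens to 85 mm and grips with 20 to 120 N. Pads are 22 mm wide; open, the fingers measure 114 mm over their backs; the gripper's body (76 mm by 85 mm) begins 54 mm behind the grasp point. The pads swing forward as they close: fully open they stand 13 mm farther back than shut.
Start: joints at [-76.392, 21.807, 74.336, -0, 83.858, -12.336], TCP at [0.241, -0.495, 0.242] pointing down, gripper open.
Joint ranges: [-178.18, 178.18], [-50.72, 133.34], [12.68, 142.11], [-81.47, 261.47], [9.98, 163.14], [-165.26, 165.26]. Speed limits (degrees/s): [136.94, 136.94, 180, 180, 180, 180].

## Interface

Orientations are given as a 3x3 rotation matrix whose columns are the frame's x, y, z axes.
In Python, from rig import observe, viewer, env gives the robot as it stands.
- The arm moves only by the tool jog_arm, never from a script. Its arguments are lists of equal length, an entry for each row: "dr": the turn, a rotation vector about the tool's x, y, z in rad, a list of three; "slide": the shift along the tool's x, y, z in m, a list of three; "gripper": the opening, from -1 (shut) to 1 (fully open), so that 0 is half open. In form: {"dr": [[rx, ry, rz], ...], "slide": [[dx, dy, dz], ...], "gripper": [gripper, ...]}. A call has exactly 10 rows; each row shifts and turns the commanded pose from where the row before left it, along the tool's axes as they then stand; what a row does not reach is not made up. A row lasts 1/10 s, in which the tool goes at most 50 mm and 8.59 degrees, less where a joint would pass 70% of its speed; a pose out of reach is approached as far as the arm can. A call is refused whole if a number of a shift passes 0.05 or a number of a turn 0.15, either way. A call with a gripper value outside its range is refused whole. The fingers move at their own pace and stop on an object; "force" is the grip in N (left out, the last holds). Time passes only in rows, so rows that do not move let the fingers close, or fill a call up. It gives the time, the measured TCP pose, the force and the opening at its end, in the units of the state.
- observe(): the state, without advancing time (a new reading comes with each control period).
- viewer.get_image(name): name is "side" or "top" or "wrist"; returns a dict with "pixels" (420x560x3 uint8, blue, green, red), "camera_matrix" (3x3 intrinsics, pixels), "dist_coeffs" ([k1, k2, p1, p2, k3] as OpenCV has them; the pictures are not rectified), "R" (3x3) and "t" (3): a world point X has camera coordinates R X + t. Camera axes: x right, y down, z forward; pixel columns grow to the right and rows downward; lengths in m; the calibration is good to about 2 mm. A picture is of the moment at which its call begins. There is no depth.
- env.close_job(): hands the job in, once; it reports no verdict.
The state is a dict: "time_s": time; "q": joint angles; "qvel": joint speeds; "joint_efforts": joint torques, N m; "position": TCP position; "tool_rot": TCP orientation; "ft_force": force on the tool from outside, world axes, zero at the start; "wrist_torque": the same for the moment, N m; "grip_width": finger opening in m.
Only numpy, scipy, OpenCV 4.12 (cv2) and the standard library are available. Lean on these libraries where they do the work, as an engineer would, in place of code of your own. Each camera call takes 0.05 s, during which the arm holds its last target.

## Working session

There is one attempt and no reset: what is moved stays moved. The work goes in short steps, Python scripts to look and compute and a tool call to move; the robot and the scene stay as the last step left them, time stands still between calls to the robot, and variables do not carry over. Pictures are saved under pics/ and viewed, and the job is handed in when it is done.

Besides the shell and the picture viewer there is one more tool, called after "Request:" as name(argument=value, ...) on one line, values as JSON. jog_arm: Moves the arm, as the interface text tells. Its arguments: {"type":"object","properties":{"dr":{"type":"array","items":{"type":"array","items":{"type":"number"}}},"slide":{"type":"array","items":{"type":"array","items":{"type":"number"}}},"gripper":{"type":"array","items":{"type":"number"}},"force":{"type":"number"}},"required":["dr","slide","gripper"]}

```bash
ls; mkdir -p pics; python3 - <<'E'
from rig import observe, viewer, env
import cv2
s=observe(); print(s['time_s'],s['position'],s['tool_rot'],s['grip_width'],env.tcp_to_tips)
for n in ['side','top','wrist']:
    d=viewer.get_image(n); cv2.imwrite(f'pics/{n}0.png',d['pixels']); print(n,d['camera_matrix'],d['dist_coeffs'],d['R'],d['t'])
E
```

```text
pics
0.0 [ 0.24054662 -0.4942952   0.24171763] [[ 4.37494186e-01 -8.99221163e-01 -3.69996189e-04]
 [-8.99220113e-01 -4.37494252e-01  1.40250219e-03]
 [-1.42303086e-03 -2.80878540e-04 -9.99998948e-01]] 0.08529809731448348 0.011
side [[506.65028727   0.         275.76429051]
 [  0.         506.65028727 210.87289895]
 [  0.           0.           1.        ]] [-0.06179778  0.          0.          0.          0.        ] [[ 0.98289563 -0.18410076 -0.00480601]
 [-0.12989342 -0.67451616 -0.72674318]
 [ 0.13055224  0.71493696 -0.68689246]] [-0.48198605  0.13606077  1.31736912]
top [[399.50121232   0.         282.0535731 ]
 [  0.         399.50121232 203.10137993]
 [  0.           0.           1.        ]] [-0.03570433  0.          0.          0.          0.        ] [[-0.01330665 -0.99991047  0.0014084 ]
 [-0.99667635  0.01315037 -0.08039478]
 [ 0.08036907 -0.0024735  -0.99676211]] [-0.00903424  0.51269672  0.96956692]
wrist [[365.35142304   0.         287.60470098]
 [  0.         365.35142304 211.11823102]
 [  0.           0.           1.        ]] [-0.07529768  0.          0.          0.          0.        ] [[ 0.43837397 -0.89879153 -0.00143108]
 [-0.85205092 -0.41608257  0.31762325]
 [-0.28607253 -0.13801841 -0.94821592]] [-0.54904429 -0.04148375  0.38043872]
```

View pics/top0.png

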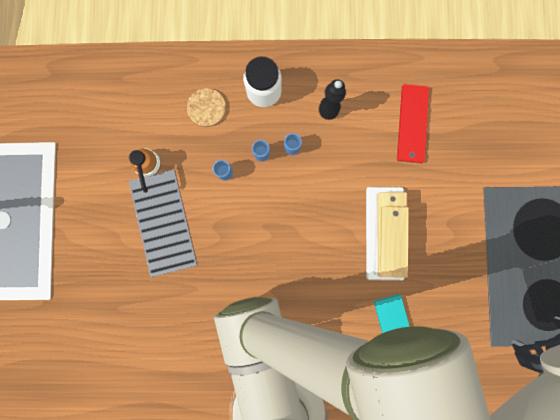

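View pics/side0.png

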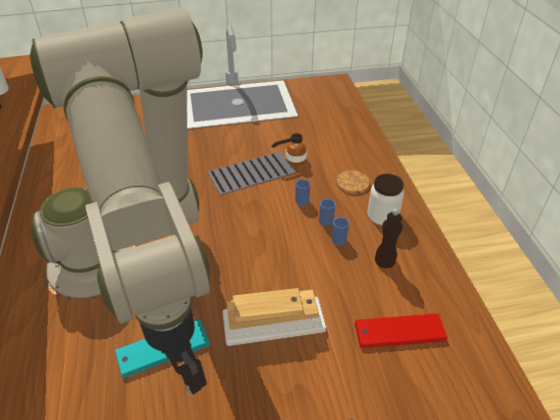

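```bash
cat > h.py <<'E'
import numpy as np, cv2
from rig import observe, viewer, env
def grab(n,tag):
    d=viewer.get_image(n); cv2.imwrite(f'pics/{n}{tag}.png',d['pixels']); return d
def K(d): return np.array(d['camera_matrix']),np.array(d['dist_coeffs']),np.array(d['R']),np.array(d['t'])
def proj(d,P):
    k,c,R,t=K(d); return cv2.projectPoints(np.array(P,float).reshape(-1,3),cv2.Rodrigues(R)[0],t,k,c)[0].reshape(-1,2)
def back(d,uv,z):
    k,c,R,t=K(d); n=cv2.undistortPoints(np.array(uv,float).reshape(-1,1,2),k,c).reshape(-1,2)
    r=np.c_[n,np.ones(len(n))]@R; C=-R.T@t; s=(z-C[2])/r[:,2]; return C+r*s[:,None]
def box(x,y,yaw,z0,z1,L,W):
    a=np.radians(yaw); R=np.array([[np.cos(a),-np.sin(a)],[np.sin(a),np.cos(a)]])
    c=np.array([[L,W],[L,-W],[-L,-W],[-L,W]])/2@R.T+[x,y]
    return np.r_[np.c_[c,[z0]*4],np.c_[c,[z1]*4]]
def crop(img,x0,y0,x1,y1,f,name):
    c=cv2.resize(img[y0:y1,x0:x1],None,fx=f,fy=f,interpolation=cv2.INTER_CUBIC); cv2.imwrite(f'pics/{name}.png',c)
def draw(img,d,B,col,f,x0,y0):
    p=((proj(d,B)+.5-[x0,y0])*f).astype(int)
    for i in range(4):
        for a,b in ((i,(i+1)%4),(4+i,4+(i+1)%4),(i,4+i)): cv2.line(img,tuple(map(int,p[a])),tuple(map(int,p[b])),col,1)
E
python3 - <<'E'
from h import *
t=cv2.imread('pics/top0.png'); s=cv2.imread('pics/side0.png')
a=cv2.resize(t[180:290,350:425],None,fx=5,fy=5,interpolation=cv2.INTER_CUBIC)
cv2.imwrite('pics/c1.png',a)
crop(s,210,270,340,350,6,'c2')
crop(t,120,120,320,280,4,'c3')
E
```

```text
(no output)
```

View pics/c1.png

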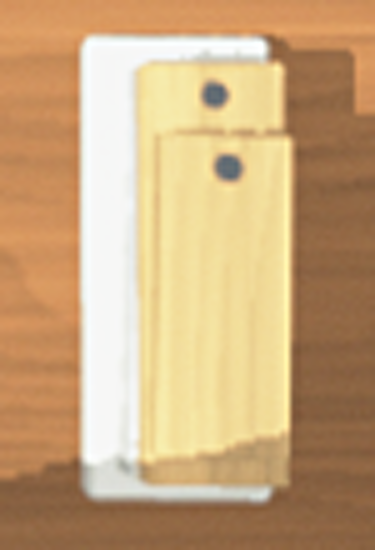

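View pics/c2.png

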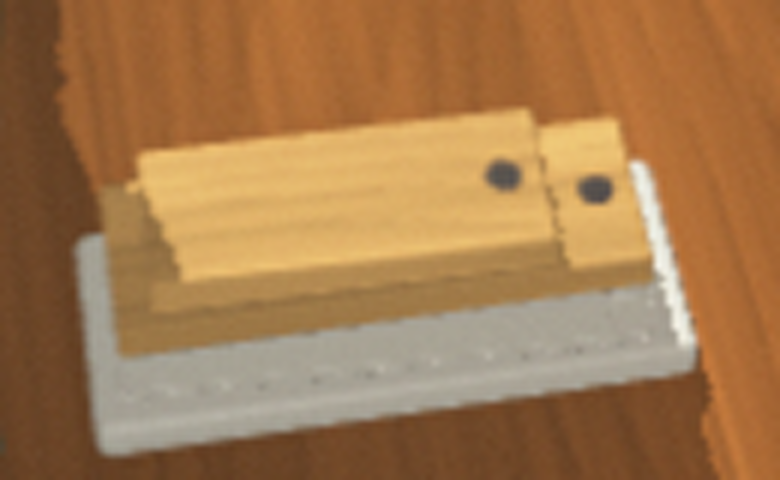

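View pics/c3.png

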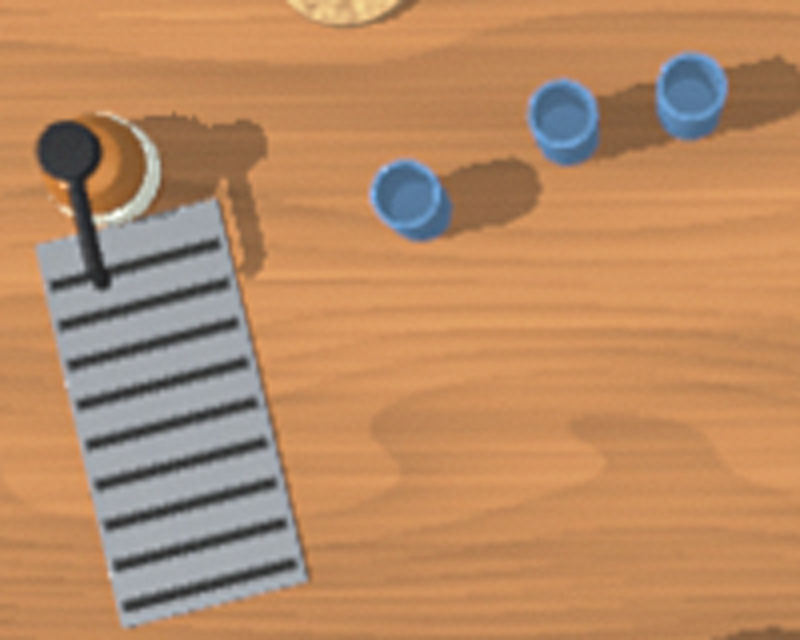

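```bash
cat > fit.py <<'E'
from h import *
import pickle
E
python3 - <<'E'
from h import *
dt=viewer.get_image('top'); ds=viewer.get_image('side'); 
o=np.array([350,180]); f=5
B=lambda p,z: back(dt,np.array(p)/f+o-.5,z).round(4)
print('plat',B([(80,37),(270,37),(270,500),(84,500)],.02))
print('long',B([(137,62),(285,62)],.07),)
print('short',B([(160,133),(292,136),(290,487),(152,483)],.088))
o2=np.array([210,270]); f2=6
S=lambda p,z: back(ds,np.array(p)/f2+o2-.5,z).round(4)
print('plat bottom', S([(103,455),(697,372)],.0),S([(75,240)],.02))
print('short',S([(137,155),(530,110),(563,238),(182,280)],.088))
print('long',S([(622,118),(653,262)],.07))
o3=np.array([120,120]);f3=4
M=lambda p,z: back(dt,np.array(p)/f3+o3-.5,z).round(4)
m=M([(36,245),(217,199),(308,580),(122,628)],.004);print('mat',m,m.mean(0))
v=m[:2].mean(0)-m[2:].mean(0);print('yaw',np.degrees(np.arctan2(v[1],v[0])),np.linalg.norm(v))
print('pumptop',M([(69,150)],.092))
print('cups rim',M([(408,193),(564,114),(692,89)],.066))
E
```

```text
plat [[ 0.5504 -0.2244  0.02  ]
 [ 0.5492 -0.3197  0.02  ]
 [ 0.3205 -0.3114  0.02  ]
 [ 0.3221 -0.2197  0.02  ]]
long [[ 0.5322 -0.2404  0.07  ]
 [ 0.5313 -0.3109  0.07  ]]
short [[ 0.4971 -0.2457  0.088 ]
 [ 0.4949 -0.3071  0.088 ]
 [ 0.334  -0.3003  0.088 ]
 [ 0.3369 -0.2369  0.088 ]]
plat bottom [[ 0.3196 -0.3097  0.    ]
 [ 0.5482 -0.3161  0.    ]] [[ 0.3201 -0.2245  0.02  ]]
short [[ 0.347  -0.24    0.088 ]
 [ 0.4954 -0.2468  0.088 ]
 [ 0.4946 -0.3063  0.088 ]
 [ 0.356  -0.2985  0.088 ]]
long [[ 0.5327 -0.2436  0.07  ]
 [ 0.5283 -0.3105  0.07  ]]
mat [[0.5761 0.374  0.004 ]
 [0.6039 0.2585 0.004 ]
 [0.363  0.1996 0.004 ]
 [0.3345 0.316  0.004 ]] [0.469375 0.287025 0.004   ]
yaw 13.619177643304322 0.2482296618053531
pumptop [[0.6191 0.3218 0.092 ]]
cups rim [[ 0.5953  0.1275  0.066 ]
 [ 0.6418  0.0341  0.066 ]
 [ 0.656  -0.0427  0.066 ]]
```

```bash
python3 - <<'E'
from h import *
dt=viewer.get_image('top'); ds=viewer.get_image('side')
obs=[((.4355,-.2685),-1.8,0,.02,.230,.092,(255,0,0)),((.433,-.273),-1.8,.02,.052,.2,.066,(255,0,255)),((.433,-.273),-1.8,.052,.07,.2,.068,(0,0,255)),((.4205,-.2715),-2.2,.07,.088,.15,.062,(0,160,0))]
ims=[]
for d,(x0,y0,x1,y1),f in ((dt,(350,180,425,290),7),(ds,(210,270,340,350),6)):
    im=cv2.resize(d['pixels'][y0:y1,x0:x1],None,fx=f,fy=f,interpolation=cv2.INTER_CUBIC)
    for (c,yaw,a,b,L,W,col) in obs: draw(im,d,box(*c,yaw,a,b,L,W),col,f,x0,y0)
    ims.append(im)
cv2.imwrite('pics/o1.png',ims[0][:, :]); cv2.imwrite('pics/o2.png',ims[1])
E
```

```text
(no output)
```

View pics/o1.png

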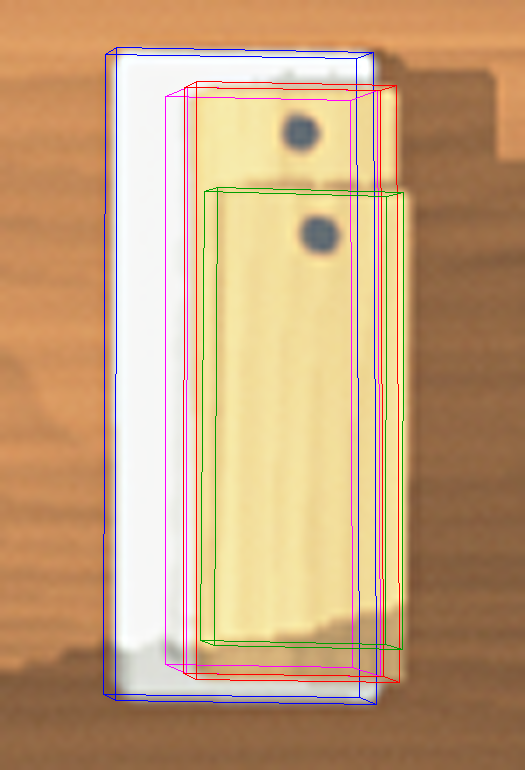

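View pics/o2.png

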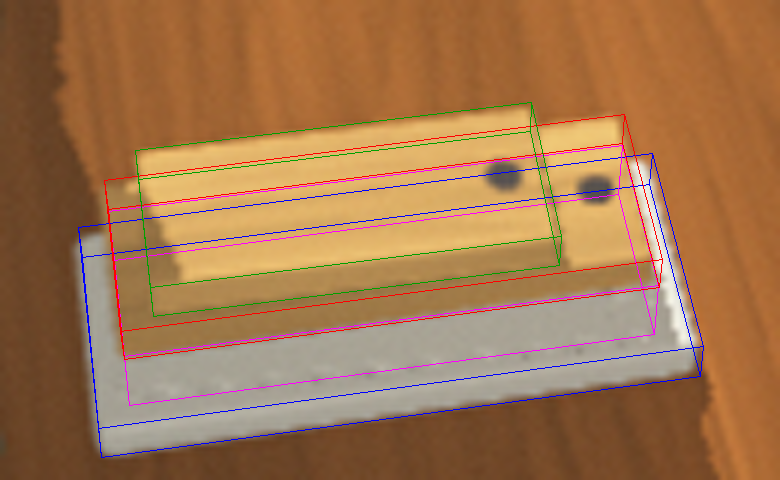

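View pics/wrist0.png

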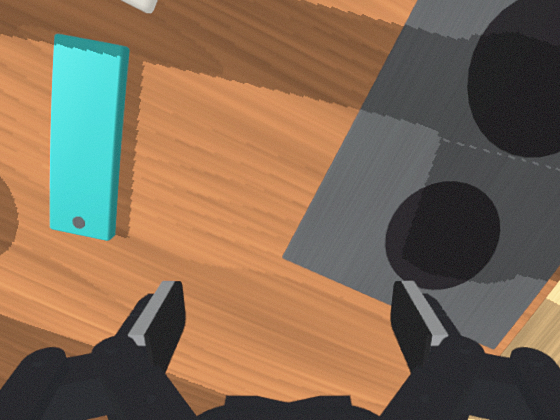

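```bash
cat > go.py <<'E'
# usage: python3 go.py x y z yaw : prints rz, then slide in rotated tool frame
import sys; from h import *
from scipy.spatial.transform import Rotation as Ro
x,y,z,yaw=map(float,sys.argv[1:5]); s=observe(); R=np.array(s['tool_rot']); p=np.array(s['position'])
a=np.radians(yaw); c,sn=np.cos(a),np.sin(a)
T=np.array([[c,sn,0],[sn,-c,0],[0,0,-1.]])
dr=Ro.from_matrix(R.T@T).as_rotvec()
print('t',round(s['time_s'],2),'pos',p.round(4),'yaw',round(np.degrees(np.arctan2(R[1,0],R[0,0])),2),'w',round(s['grip_width'],4),'F',np.round(s['ft_force'],1))
print('dr',dr.round(4),'slide',(T.T@(np.array([x,y,z])-p)).round(4))
E
python3 go.py .4205 -.273 .2 -91.8
```

```text
t 0.35 pos [ 0.2406 -0.4945  0.2422] yaw -64.06 w 0.0854 F [-0.3 -0.2  0.1]
dr [0.000e+00 4.000e-04 4.842e-01] slide [-0.227  -0.1729  0.0422]
```

Request:
jog_arm(dr=[[0, 0, 0.121], [0, 0, 0.121], [0, 0, 0.121], [0, 0, 0.121], [0, 0, 0], [0, 0, 0], [0, 0, 0], [0, 0, 0], [0, 0, 0], [0, 0, 0]], slide=[[0, 0, 0], [0, 0, 0], [0, 0, 0], [0, 0, 0], [-0.038, -0.029, 0], [-0.038, -0.029, 0], [-0.038, -0.029, 0], [-0.038, -0.029, 0], [-0.038, -0.029, 0.02], [-0.037, -0.028, 0.02]], gripper=[1, 1, 1, 1, 1, 1, 1, 1, 1, 1], force=40)

```text
time_s: 1.35
position: [0.4203, -0.2733, 0.2033]
tool_rot: [[-0.031, -1.0, 0.001], [-1.0, 0.031, -0.001], [0.001, -0.001, -1.0]]
ft_force: [0.7, -0.8, -1.2]
grip_width: 0.0854
```

```bash
python3 go.py .4205 -.273 .083 -91.8; python3 - <<'E'
from h import *
for n in ['side','wrist']:
    d=grab(n,'1')
d=viewer.get_image('side');crop(d['pixels'],150,150,370,370,3,'c4')
E
```

```text
t 1.35 pos [ 0.4203 -0.2733  0.2033] yaw -91.79 w 0.0854 F [ 0.7 -0.8 -1.2]
dr [-0.0014 -0.0014  0.0001] slide [-0.0003 -0.0002  0.1203]
```

View pics/wrist1.png

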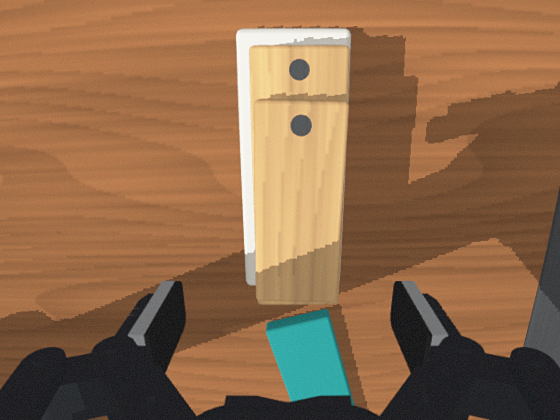

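View pics/c4.png

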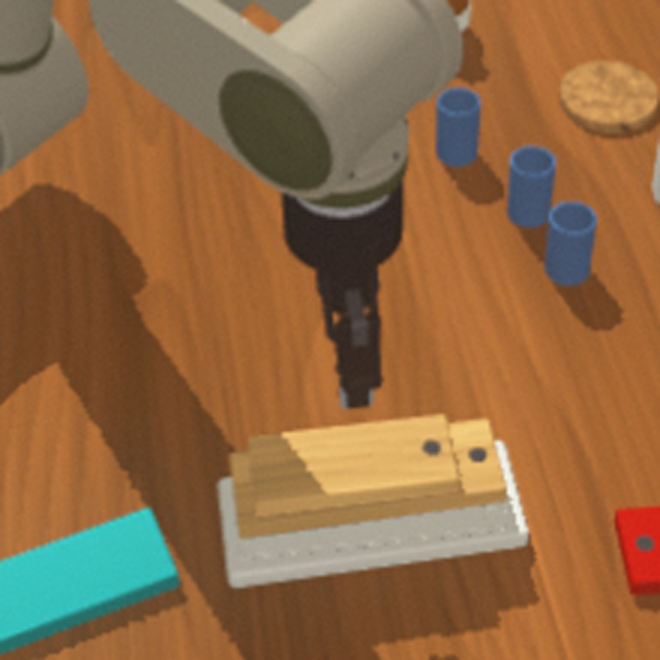

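```bash
python3 - <<'E'
from h import *
d=viewer.get_image('wrist'); crop(d['pixels'],220,10,370,320,2.5,'w1c')
s=back(d,[(254,100),(347,101),(340,303),(257,304)],.088);print(s.round(4),s.mean(0))
print(back(d,[(250,46),(350,45)],.07).round(4))
p=back(d,[(237,30),(350,28),(246,283)],.02);print(p.round(4))
# tip expected
T=observe();p=np.array(T['position'])
print(proj(d,[p+np.array([0,.0425,-.011]),p+np.array([0,.0425,0.002]),p+np.array([0,-.0425,-.011])]))
E
```

```text
[[ 0.4958 -0.2521  0.088 ]
 [ 0.4937 -0.3123  0.088 ]
 [ 0.3427 -0.3107  0.088 ]
 [ 0.3434 -0.246   0.088 ]] [ 0.4189087  -0.28027761  0.088     ]
[[ 0.5307 -0.2495  0.07  ]
 [ 0.5297 -0.3165  0.07  ]]
[[ 0.5484 -0.2351  0.02  ]
 [ 0.5477 -0.3243  0.02  ]
 [ 0.3235 -0.2287  0.02  ]]
[[196.55636755 287.61452378]
 [189.18398366 303.87188732]
 [388.54508987 283.34351356]]
```

View pics/w1c.png

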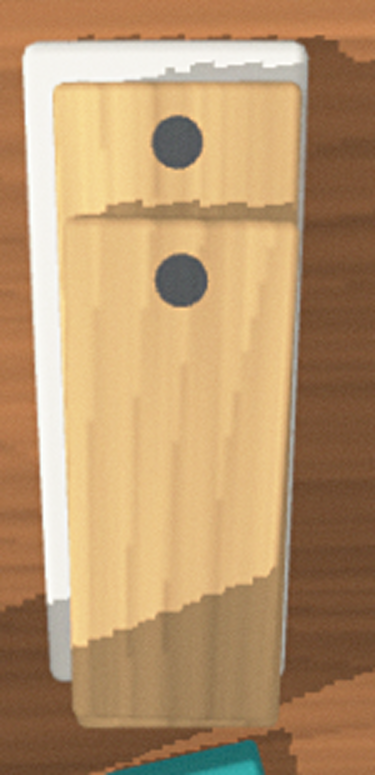

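Request:
jog_arm(dr=[[0, 0, 0], [0, 0, 0], [0, 0, 0], [0, 0, 0], [0, 0, 0], [0, 0, 0], [0, 0, 0], [0, 0, 0], [0, 0, 0], [0, 0, 0]], slide=[[0, 0, 0.02], [0, 0, 0.025], [0, 0, 0.025], [0, 0, 0.02], [0, 0, 0.005], [0, 0, 0], [0, 0, 0], [0, 0, 0], [0, 0, 0], [0, 0, 0]], gripper=[1, 1, 1, 1, 1, 1, 1, 1, 1, 1])

```text
time_s: 2.55
position: [0.4194, -0.2749, 0.1087]
tool_rot: [[-0.031, -1.0, 0.001], [-1.0, 0.031, -0.001], [0.001, -0.001, -1.0]]
ft_force: [-0.2, -0.8, -0.9]
grip_width: 0.0852
```

```bash
python3 go.py .4205 -.273 .083 -91.8; python3 - <<'E'
from h import *
d=grab('wrist','2');p=np.array(observe()['position'])
print(proj(d,[p,p+[0,0,-.02],p+[0,0,-.1]]))
d=viewer.get_image('side');crop(d['pixels'],200,230,340,350,5,'c5')
E
```

```text
t 2.55 pos [ 0.4194 -0.2749  0.1087] yaw -91.79 w 0.0852 F [-0.2 -0.8 -0.9]
dr [-0.0007 -0.0007  0.0002] slide [-0.0019 -0.0011  0.0257]
[[288.48578075 297.54797769]
 [288.37009163 274.3961448 ]
 [288.08286563 217.15358783]]
```

View pics/wrist2.png

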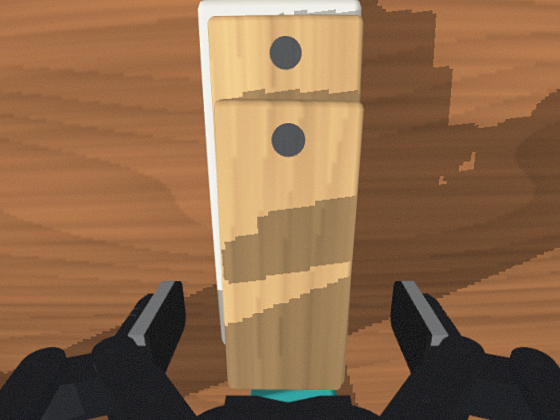

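View pics/c5.png

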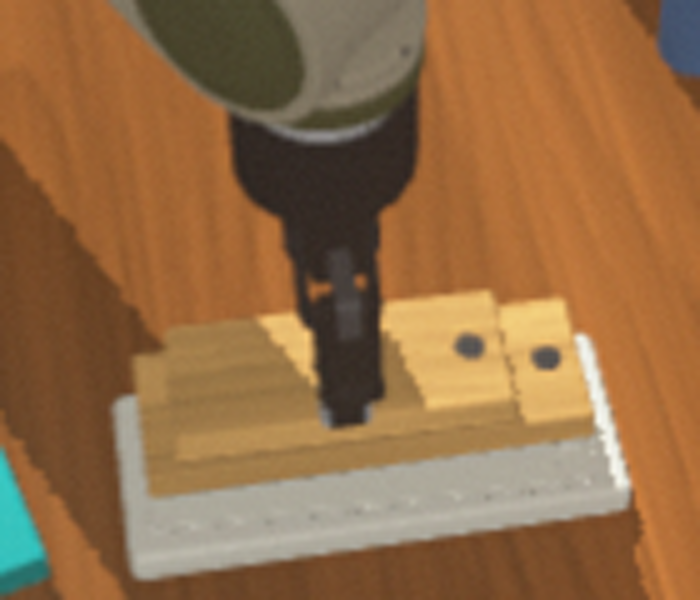

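Request:
jog_arm(dr=[[0, 0, 0], [0, 0, 0], [0, 0, 0], [0, 0, 0], [0, 0, 0], [0, 0, 0], [0, 0, 0], [0, 0, 0], [0, 0, 0], [0, 0, 0]], slide=[[0, 0, 0.01], [0, 0, 0.01], [0, 0, 0.005], [0, 0, 0], [0, 0, 0], [0, 0, 0], [0, 0, 0], [0, 0, 0], [0, 0, 0], [0, 0, 0]], gripper=[1, 1, 1, 1, 0, -0.5, -1, -1, -1, -1], force=40)

```text
time_s: 3.65
position: [0.4194, -0.2749, 0.0837]
tool_rot: [[-0.031, -1.0, 0.001], [-1.0, 0.031, -0.001], [0.001, -0.001, -1.0]]
ft_force: [-1.2, 0.6, 5.0]
grip_width: 0.0608
```

```bash
python3 go.py .4205 -.273 .083 -91.8; python3 - <<'E'
from h import *
d=viewer.get_image('side');crop(d['pixels'],200,230,340,350,5,'c6')
E
```

```text
t 3.65 pos [ 0.4194 -0.2749  0.0837] yaw -91.79 w 0.0608 F [-1.2  0.6  5. ]
dr [-0.0007 -0.0007  0.0002] slide [-0.002  -0.001   0.0007]
```

View pics/c6.png

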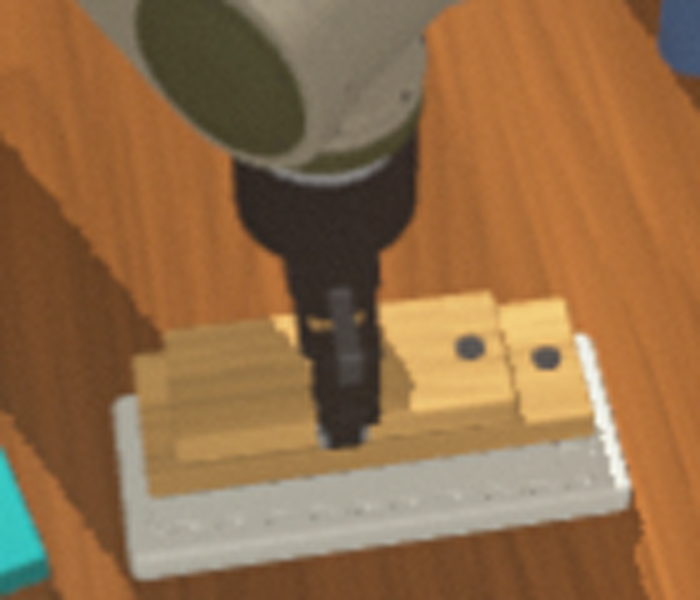

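```bash
python3 - <<'E'
from h import *
print(env.tcp_to_tips)
d=viewer.get_image('side')
p=np.array(observe()['position'])
for y in (-.031,-.034,-.042):
  for z in (.011,.014,.018,.022): print(y,z,((proj(d,p+[0,y,-z])[0]-[200,230]+.5)*5).round(0))
E
```

```text
0.011
-0.031 0.011 [350. 445.]
-0.031 0.014 [350. 449.]
-0.031 0.018 [350. 454.]
-0.031 0.022 [350. 460.]
-0.034 0.011 [351. 451.]
-0.034 0.014 [351. 455.]
-0.034 0.018 [351. 460.]
-0.034 0.022 [351. 465.]
-0.042 0.011 [354. 466.]
-0.042 0.014 [354. 470.]
-0.042 0.018 [354. 475.]
-0.042 0.022 [355. 480.]
```

Request:
jog_arm(dr=[[0, 0, 0], [0, 0, 0], [0, 0, 0], [0, 0, 0], [0, 0, 0], [0, 0, 0], [0, 0, 0], [0, 0, 0], [0, 0, 0], [0, 0, 0]], slide=[[0, 0, -0.005], [0, 0, -0.01], [0, 0, -0.015], [0, 0, -0.02], [0, 0, -0.02], [0, 0, -0.01], [0, 0, 0], [0, 0, 0], [0, 0, 0], [0, 0, 0]], gripper=[-1, -1, -1, -1, -1, -1, -1, -1, -1, -1])

```text
time_s: 4.75
position: [0.419, -0.2745, 0.1625]
tool_rot: [[-0.031, -1.0, -0.001], [-1.0, 0.031, 0.001], [-0.001, 0.001, -1.0]]
ft_force: [-0.0, 0.5, -1.1]
grip_width: 0.0613
```

```bash
python3 go.py .42 -.13 .15 -90; python3 - <<'E'
from h import *
grab('wrist','3')
d=viewer.get_image('side');crop(d['pixels'],200,200,340,350,5,'c7')
E
```

```text
t 4.75 pos [ 0.419  -0.2745  0.1625] yaw -91.79 w 0.0613 F [-0.   0.5 -1.1]
dr [ 0.0011  0.0011 -0.0312] slide [-0.1445 -0.001   0.0125]
```

View pics/c7.png

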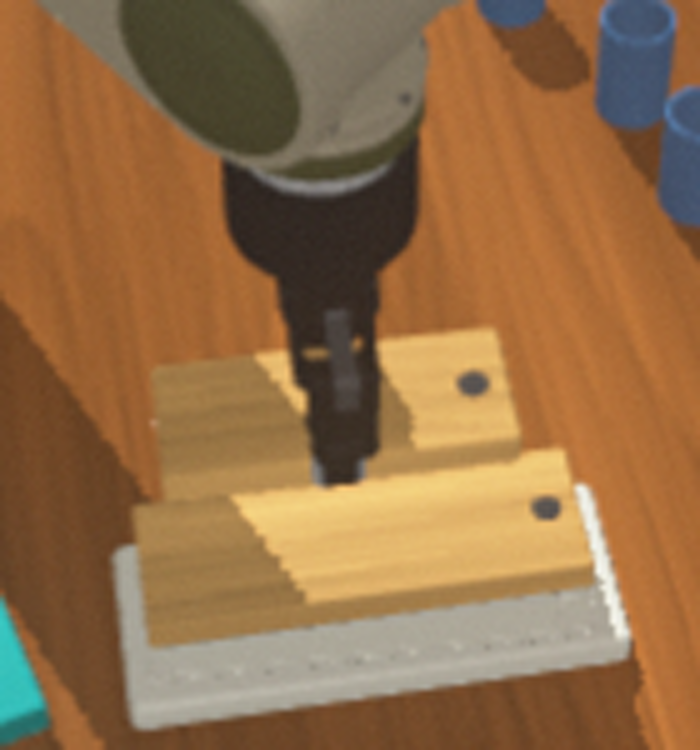

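View pics/wrist3.png

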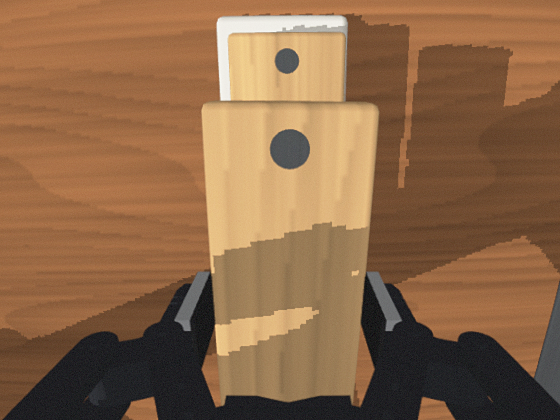

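Request:
jog_arm(dr=[[0, 0, 0], [0, 0, 0], [0, 0, 0], [0, 0, 0], [0, 0, 0], [0, 0, 0], [0, 0, 0], [0, 0, 0], [0, 0, 0], [0, 0, 0]], slide=[[-0.02, 0, 0], [-0.035, 0, 0], [-0.04, 0, 0], [-0.035, 0, 0], [-0.015, 0, 0.01], [0, 0, 0.03], [0, 0, 0.03], [0, 0, 0.03], [0, 0, 0.02], [0, 0, 0.01]], gripper=[-1, -1, -1, -1, -1, -1, -1, -1, -1, -1])

```text
time_s: 5.85
position: [0.4229, -0.1286, 0.0319]
tool_rot: [[-0.031, -1.0, -0.002], [-1.0, 0.031, 0.002], [-0.002, 0.002, -1.0]]
ft_force: [0.0, 1.0, -0.7]
grip_width: 0.0609
```

Request:
jog_arm(dr=[[0, 0, 0], [0, 0, 0], [0, 0, 0], [0, 0, 0], [0, 0, 0], [0, 0, 0], [0, 0, 0], [0, 0, 0], [0, 0, 0], [0, 0, 0]], slide=[[0, 0, 0.005], [0, 0, 0.003], [0, 0, 0.003], [0, 0, 0.002], [0, 0, 0.002], [0, 0, 0.001], [0, 0, 0], [0, 0, 0], [0, 0, 0], [0, 0, 0]], gripper=[-1, -1, -1, -1, -1, -1, -1, -1, -1, -1])

```text
time_s: 6.85
position: [0.4238, -0.1298, 0.0173]
tool_rot: [[-0.031, -1.0, 0.0], [-1.0, 0.031, -0.0], [0.0, -0.0, -1.0]]
ft_force: [0.0, 0.2, -1.3]
grip_width: 0.0605
```

```bash
python3 go.py .42 -.13 .0145 -91.8; python3 - <<'E'
from h import *
d=viewer.get_image('side');crop(d['pixels'],200,200,340,350,5,'c8')
E
```

```text
t 6.85 pos [ 0.4238 -0.1298  0.0173] yaw -91.79 w 0.0605 F [ 0.   0.2 -1.3]
dr [-0.0002 -0.0001  0.0002] slide [0.0003 0.0038 0.0028]
```

View pics/c8.png

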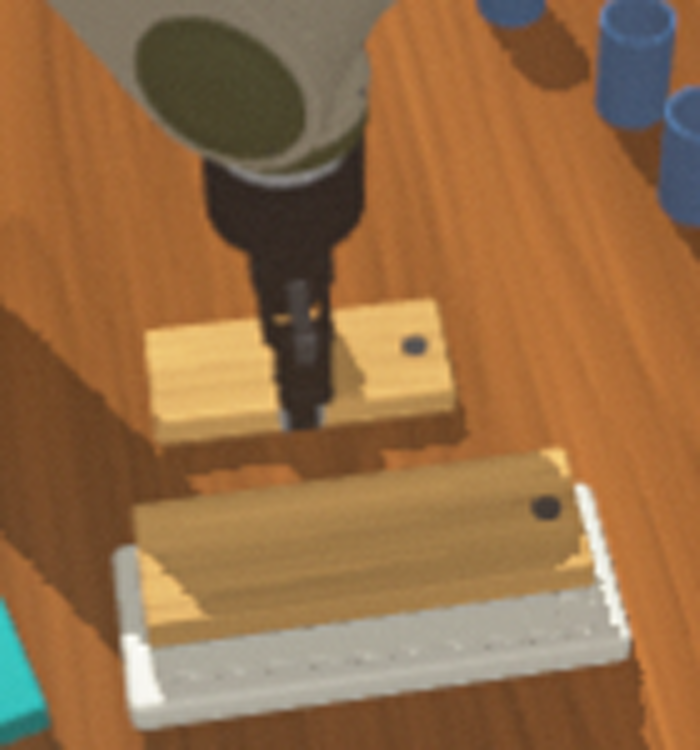

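Request:
jog_arm(dr=[[0, 0, 0], [0, 0, 0], [0, 0, 0], [0, 0, 0], [0, 0, 0], [0, 0, 0], [0, 0, 0], [0, 0, 0], [0, 0, 0], [0, 0, 0]], slide=[[0, 0, 0.001], [0, 0, 0.001], [0, 0, 0.001], [0, 0, 0], [0, 0, 0], [0, 0, 0], [0, 0, 0], [0, 0, 0], [0, 0, 0], [0, 0, 0]], gripper=[-1, -1, -1, -1, -1, -1, -1, -1, -1, -1])

```text
time_s: 7.9
position: [0.4238, -0.1298, 0.0142]
tool_rot: [[-0.031, -1.0, 0.0], [-1.0, 0.031, 0.0], [-0.0, -0.0, -1.0]]
ft_force: [-0.9, 0.1, -0.4]
grip_width: 0.0609
```

Request:
jog_arm(dr=[[0, 0, 0], [0, 0, 0], [0, 0, 0], [0, 0, 0], [0, 0, 0], [0, 0, 0], [0, 0, 0], [0, 0, 0], [0, 0, 0], [0, 0, 0]], slide=[[0, 0, 0], [0, 0, 0], [0, 0, 0], [0, 0, 0], [0, 0, -0.01], [0, 0, -0.02], [0, 0, -0.04], [0, 0, -0.04], [0, 0, -0.03], [0, 0, 0]], gripper=[0.4, 0.6, 0.8, 1, 1, 1, 1, 1, 1, 1])

```text
time_s: 8.9
position: [0.4251, -0.1305, 0.1584]
tool_rot: [[-0.031, -0.999, 0.007], [-1.0, 0.031, -0.004], [0.004, -0.007, -1.0]]
ft_force: [0.3, 1.0, -0.8]
grip_width: 0.0856
```

```bash
python3 go.py .431 -.2755 .14 -91.4; python3 - <<'E'
from h import *
d=grab('top','4');crop(d['pixels'],300,170,430,300,5,'c9')
d=grab('wrist','4')
E
```

```text
t 8.9 pos [ 0.4251 -0.1305  0.1584] yaw -91.77 w 0.0856 F [ 0.3  1.  -0.8]
dr [-0.0071 -0.0042 -0.0065] slide [ 0.1448 -0.0095  0.0184]
```

View pics/c9.png

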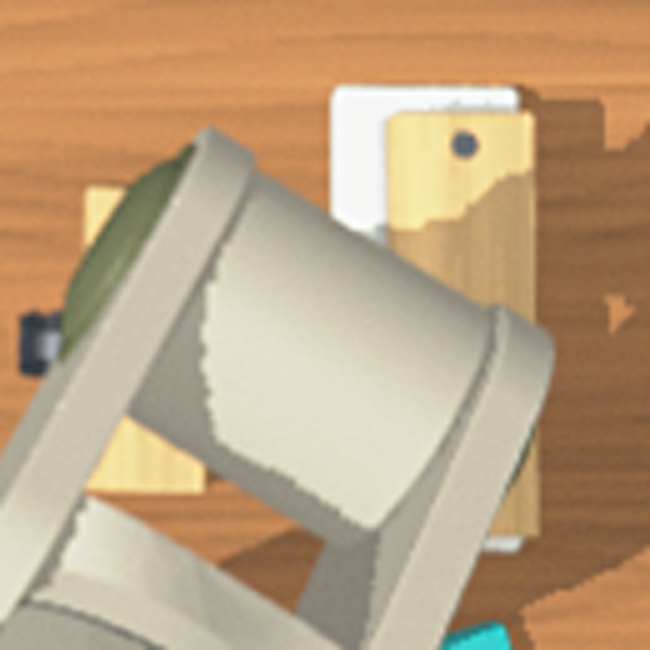

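View pics/wrist4.png

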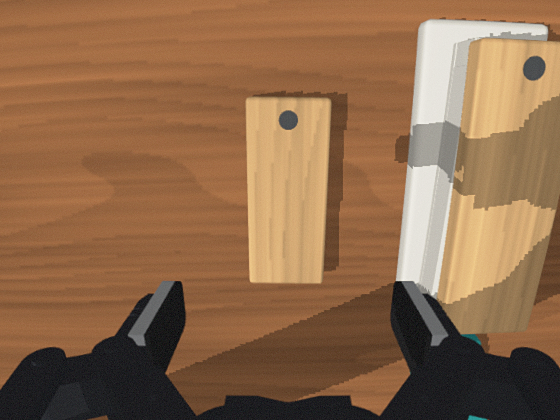

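```bash
python3 - <<'E'
from h import *
d=viewer.get_image('top')
c=back(d,np.array([(388,112),(533,113),(540,540)])/5+[299.5,169.5],.07);print(c.round(4))
v=c[1]-c[2];print(np.linalg.norm(v),np.degrees(np.arctan2(v[1],v[0])))
E
```

```text
[[ 0.5322 -0.2409  0.07  ]
 [ 0.5308 -0.3099  0.07  ]
 [ 0.3307 -0.3059  0.07  ]]
0.20020906622323617 -1.1546682827103891
```

Request:
jog_arm(dr=[[0, 0, 0], [0, 0, 0], [0, 0, 0], [0, 0, 0], [0, 0, 0], [0, 0, 0], [0, 0, 0], [0, 0, 0], [0, 0, 0], [0, 0, 0]], slide=[[0.025, -0.002, 0], [0.04, -0.003, 0], [0.04, -0.003, 0], [0.03, -0.002, 0], [0.01, 0, 0], [0, 0, 0.01], [0, 0, 0.01], [0, 0, 0.01], [0, 0, 0], [0, 0, 0]], gripper=[1, 1, 1, 1, 1, 1, 1, 1, 1, 1])

```text
time_s: 10.05
position: [0.4293, -0.2743, 0.124]
tool_rot: [[-0.03, -1.0, -0.0], [-1.0, 0.03, 0.001], [-0.001, 0.001, -1.0]]
ft_force: [-0.2, 0.7, 0.1]
grip_width: 0.0853
```

```bash
python3 go.py .431 -.2755 .0665 -91.8; python3 - <<'E'
from h import *
d=grab('wrist','5')
E
```

```text
t 10.05 pos [ 0.4293 -0.2743  0.124 ] yaw -91.74 w 0.0853 F [-0.2  0.7  0.1]
dr [0.0005 0.0005 0.0011] slide [ 0.0011 -0.0017  0.0575]
```

View pics/wrist5.png

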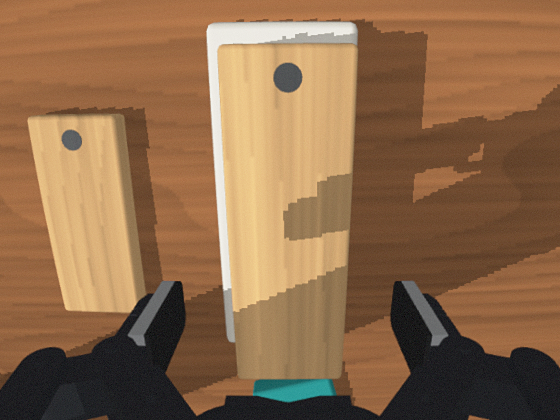

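Request:
jog_arm(dr=[[0, 0, 0], [0, 0, 0], [0, 0, 0], [0, 0, 0], [0, 0, 0], [0, 0, 0], [0, 0, 0], [0, 0, 0], [0, 0, 0], [0, 0, 0]], slide=[[0.001, -0.002, 0.02], [0, 0, 0.02], [0, 0, 0.01], [0, 0, 0.007], [0, 0, 0], [0, 0, 0], [0, 0, 0], [0, 0, 0], [0, 0, 0], [0, 0, 0]], gripper=[1, 1, 1, 1, 1, 0, -1, -1, -1, -1])

```text
time_s: 11.1
position: [0.4315, -0.2763, 0.0684]
tool_rot: [[-0.031, -1.0, 0.001], [-1.0, 0.031, -0.001], [0.001, -0.001, -1.0]]
ft_force: [-0.9, 1.6, 5.5]
grip_width: 0.0665
```

Request:
jog_arm(dr=[[0, 0, 0], [0, 0, 0], [0, 0, 0], [0, 0, 0], [0, 0, 0], [0, 0, 0], [0, 0, 0], [0, 0, 0], [0, 0, 0], [0, 0, 0]], slide=[[0, 0, 0], [0, 0, -0.003], [0, 0, -0.01], [0, 0, -0.02], [0, 0, -0.03], [0, 0, -0.03], [0, 0, -0.01], [0, 0, 0], [0, 0, 0], [0, 0, 0]], gripper=[-1, -1, -1, -1, -1, -1, -1, -1, -1, -1])

```text
time_s: 12.1
position: [0.4307, -0.2757, 0.1688]
tool_rot: [[-0.031, -1.0, -0.002], [-1.0, 0.031, 0.002], [-0.002, 0.002, -1.0]]
ft_force: [-0.5, -0.6, -1.6]
grip_width: 0.0662
```

```bash
python3 go.py .43 -.01 .15 -91.8; python3 - <<'E'
from h import *
grab('wrist','6');
d=viewer.get_image('side');crop(d['pixels'],180,180,340,350,4,'c10')
E
```

```text
t 12.1 pos [ 0.4307 -0.2757  0.1688] yaw -91.79 w 0.0662 F [-0.5 -0.6 -1.6]
dr [0.0021 0.002  0.0002] slide [-0.2655  0.0091  0.0188]
```

View pics/wrist6.png

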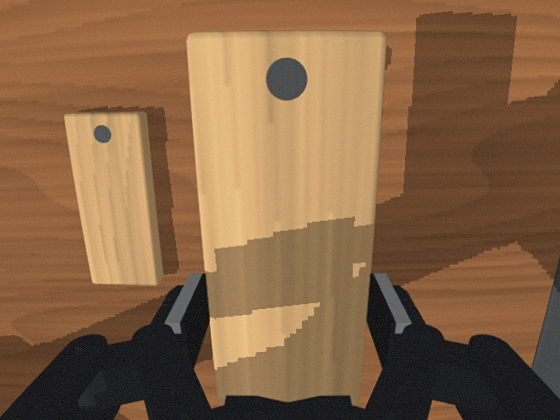

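View pics/c10.png

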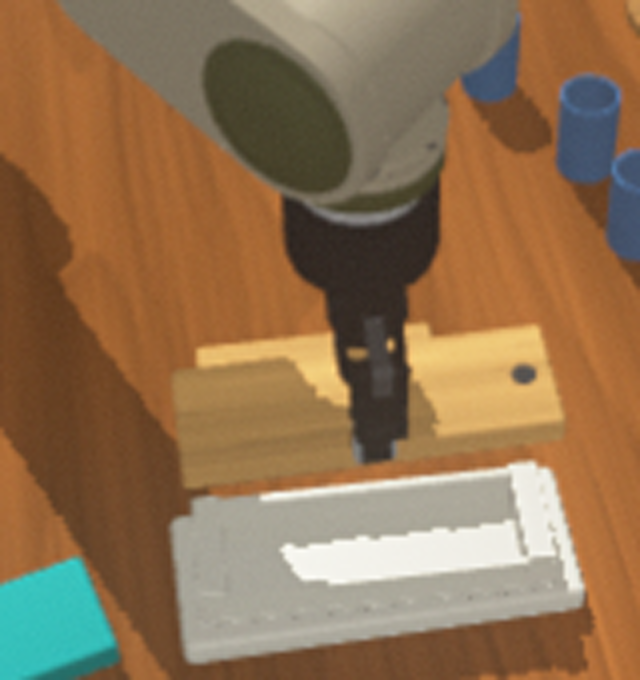

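Request:
jog_arm(dr=[[0, 0, 0], [0, 0, 0], [0, 0, 0], [0, 0, 0], [0, 0, 0], [0, 0, 0], [0, 0, 0], [0, 0, 0], [0, 0, 0], [0, 0, 0]], slide=[[-0.02, 0.001, 0], [-0.035, 0.001, 0], [-0.04, 0.001, 0], [-0.04, 0.001, 0], [-0.04, 0.001, 0], [-0.04, 0.001, 0], [-0.035, 0.001, 0.01], [-0.015, 0, 0.02], [0, 0, 0.03], [0, 0, 0.03]], gripper=[-1, -1, -1, -1, -1, -1, -1, -1, -1, -1])

```text
time_s: 13.2
position: [0.4319, -0.0096, 0.0794]
tool_rot: [[-0.029, -1.0, 0.001], [-1.0, 0.029, -0.0], [0.0, -0.001, -1.0]]
ft_force: [-0.5, -0.0, -2.1]
grip_width: 0.0663
```

Request:
jog_arm(dr=[[0, 0, 0], [0, 0, 0], [0, 0, 0], [0, 0, 0], [0, 0, 0], [0, 0, 0], [0, 0, 0], [0, 0, 0], [0, 0, 0], [0, 0, 0]], slide=[[0, 0, 0.02], [0, 0, 0.015], [0, 0, 0.01], [0, 0, 0.008], [0, 0, 0.005], [0, 0, 0.002], [0, 0, 0], [0, 0, 0], [0, 0, 0], [0, 0, 0]], gripper=[-1, -1, -1, -1, -1, -1, -1, -1, -1, -1])

```text
time_s: 14.2
position: [0.4326, -0.0111, 0.0205]
tool_rot: [[-0.031, -1.0, 0.001], [-1.0, 0.031, -0.0], [0.0, -0.001, -1.0]]
ft_force: [-0.3, 0.2, -2.3]
grip_width: 0.0667
```

```bash
python3 go.py .43 -.01 .0165 -91.8; python3 - <<'E'
from h import *
d=viewer.get_image('side');crop(d['pixels'],150,180,340,350,4,'c11')
E
```

```text
t 14.2 pos [ 0.4326 -0.0111  0.0205] yaw -91.79 w 0.0667 F [-0.3  0.2 -2.3]
dr [-0.0006 -0.0001  0.0002] slide [-0.001   0.0026  0.004 ]
```

View pics/c11.png

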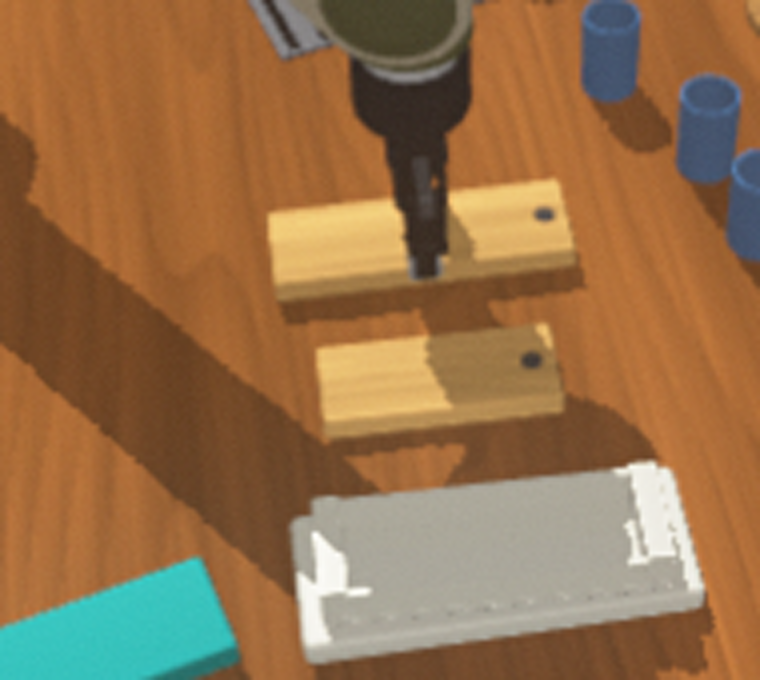

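Down 4 mm, release, rise.

Request:
jog_arm(dr=[[0, 0, 0], [0, 0, 0], [0, 0, 0], [0, 0, 0], [0, 0, 0], [0, 0, 0], [0, 0, 0], [0, 0, 0], [0, 0, 0], [0, 0, 0]], slide=[[0, 0, 0.001], [0, 0, 0.001], [0, 0, 0.001], [0, 0, 0.001], [0, 0, 0], [0, 0, 0], [0, 0, 0], [0, 0, 0], [0, 0, 0], [0, 0, 0]], gripper=[-1, -1, -1, -1, -1, -1, -1, 0.6, 0.8, 1])

```text
time_s: 15.25
position: [0.4326, -0.0111, 0.0162]
tool_rot: [[-0.031, -1.0, 0.0], [-1.0, 0.031, 0.0], [-0.0, -0.0, -1.0]]
ft_force: [0.6, -0.5, 0.5]
grip_width: 0.0852
```

Request:
jog_arm(dr=[[0, 0, 0], [0, 0, 0], [0, 0, 0], [0, 0, 0], [0, 0, 0], [0, 0, 0], [0, 0, 0], [0, 0, 0], [0, 0, 0], [0, 0, 0]], slide=[[0, 0, -0.01], [0, 0, -0.03], [0, 0, -0.05], [0, 0, -0.04], [0.03, 0, 0], [0.045, 0, 0], [0.05, 0, 0], [0.05, 0, 0], [0.05, 0, 0], [0.03, 0, 0]], gripper=[1, 1, 1, 1, 1, 1, 1, 1, 1, 1])

```text
time_s: 16.25
position: [0.424, -0.2692, 0.147]
tool_rot: [[-0.033, -0.999, 0.001], [-0.999, 0.033, -0.001], [0.001, -0.001, -1.0]]
ft_force: [0.6, 1.3, 0.8]
grip_width: 0.0853
```

```bash
python3 go.py .433 -.273 .09 -91.8; python3 - <<'E'
from h import *
grab('wrist','7')
d=grab('top','7');crop(d['pixels'],240,170,430,300,4,'c12')
E
```

```text
t 16.25 pos [ 0.424  -0.2692  0.147 ] yaw -91.92 w 0.0853 F [0.6 1.3 0.8]
dr [-0.0008 -0.0012 -0.002 ] slide [ 0.0035 -0.0091  0.057 ]
```

View pics/c12.png

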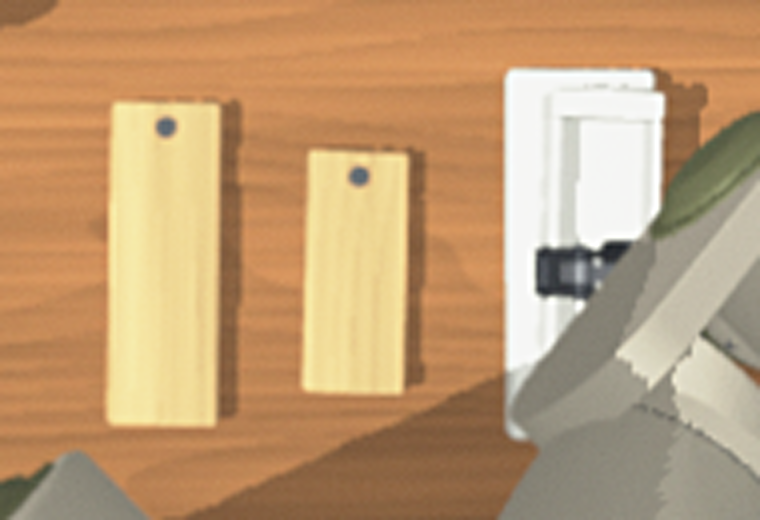

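View pics/wrist7.png

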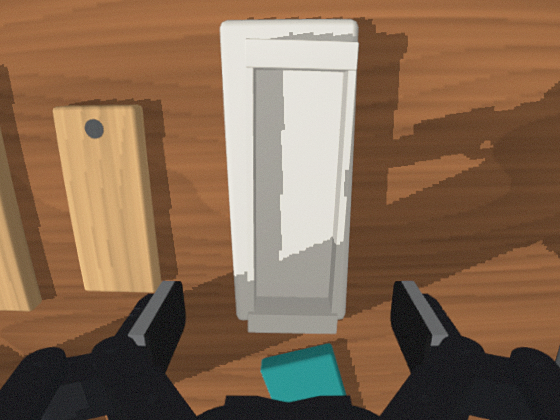

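Request:
jog_arm(dr=[[0, 0, 0.019], [0, 0, 0], [0, 0, 0], [0, 0, 0], [0, 0, 0], [0, 0, 0], [0, 0, 0], [0, 0, 0], [0, 0, 0], [0, 0, 0]], slide=[[0.003, -0.004, 0], [0.003, -0.004, 0.01], [0, 0, 0.02], [0, 0, 0.02], [0, 0, 0.01], [0, 0, 0], [0, 0, 0], [0, 0, 0], [0, 0, 0], [0, 0, 0]], gripper=[1, 1, 1, 1, 1, 1, 1, 1, 1, 1])

```text
time_s: 17.35
position: [0.4324, -0.2724, 0.0867]
tool_rot: [[-0.05, -0.999, 0.001], [-0.999, 0.05, -0.001], [0.001, -0.001, -1.0]]
ft_force: [0.4, -0.3, -0.6]
grip_width: 0.0853
```

```bash
python3 go.py .4315 -.2755 .038 -93; python3 - <<'E'
from h import *
grab('wrist','8')
E
```

```text
t 17.35 pos [ 0.4324 -0.2724  0.0867] yaw -92.88 w 0.0853 F [ 0.4 -0.3 -0.6]
dr [-0.0007 -0.0006  0.0021] slide [0.0032 0.0007 0.0487]
```

View pics/wrist8.png

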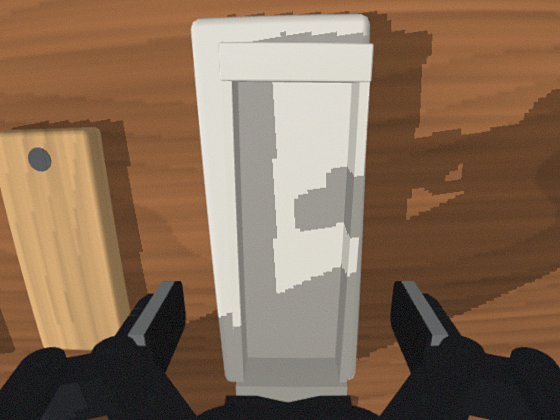

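Request:
jog_arm(dr=[[0, 0, 0], [0, 0, 0], [0, 0, 0], [0, 0, 0], [0, 0, 0], [0, 0, 0], [0, 0, 0], [0, 0, 0], [0, 0, 0], [0, 0, 0]], slide=[[0.003, 0, 0.01], [0, 0, 0.015], [0, 0, 0.015], [0, 0, 0.008], [0, 0, 0], [0, 0, 0], [0, 0, 0], [0, 0, 0], [0, 0, 0], [0, 0, 0]], gripper=[1, 1, 1, 1, 1, 0, -1, -1, -1, -1])

```text
time_s: 18.4
position: [0.4324, -0.2753, 0.0389]
tool_rot: [[-0.05, -0.999, 0.001], [-0.999, 0.05, -0.001], [0.001, -0.001, -1.0]]
ft_force: [-0.9, 1.1, 5.4]
grip_width: 0.0648
```

```bash
python3 go.py .4315 -.2755 .038 -93; python3 - <<'E'
from h import *
d=viewer.get_image('side');crop(d['pixels'],190,230,350,350,5,'c13')
E
```

```text
t 18.4 pos [ 0.4324 -0.2753  0.0389] yaw -92.88 w 0.0648 F [-0.9  1.1  5.4]
dr [-0.0009 -0.0006  0.0022] slide [0.0002 0.0008 0.0009]
```

View pics/c13.png

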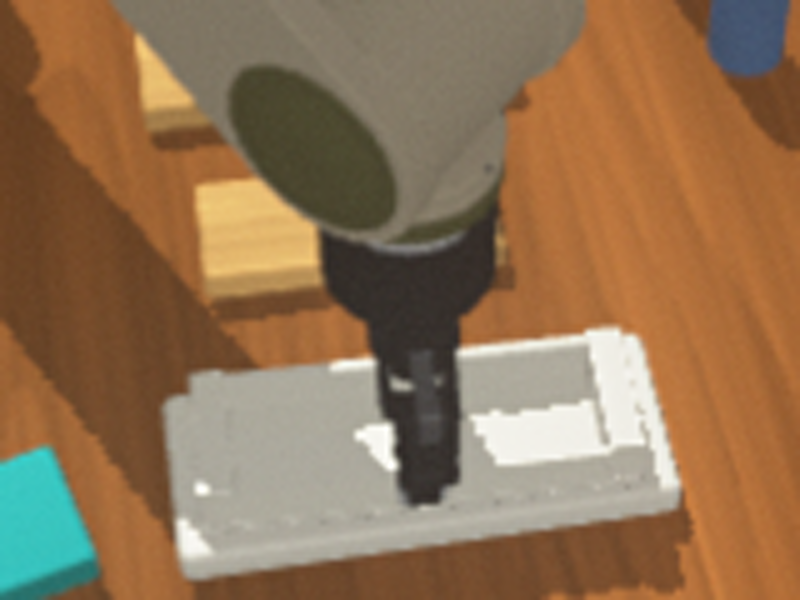

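Request:
jog_arm(dr=[[0, 0, 0], [0, 0, 0], [0, 0, 0], [0, 0, 0], [0, 0, 0], [0, 0, 0], [0, 0, 0], [0, 0, 0], [0, 0, 0], [0, 0, 0]], slide=[[0, 0, -0.005], [0, 0, -0.01], [0, 0, -0.02], [0, 0, -0.03], [0, 0, -0.03], [0, 0, -0.02], [-0.01, 0, -0.005], [-0.025, 0.002, 0], [-0.035, 0.003, 0], [-0.04, 0.003, 0]], gripper=[-1, -1, -1, -1, -1, -1, -1, -1, -1, -1], force=50)

```text
time_s: 19.45
position: [0.4288, -0.1633, 0.1574]
tool_rot: [[-0.051, -0.999, -0.001], [-0.999, 0.051, 0.001], [-0.001, 0.001, -1.0]]
ft_force: [0.6, -0.3, -4.4]
grip_width: 0.0646
```

Request:
jog_arm(dr=[[0, 0, 0], [0, 0, 0], [0, 0, 0], [0, 0, 0], [0, 0, 0], [0, 0, 0], [0, 0, 0], [0, 0, 0], [0, 0, 0], [0, 0, 0]], slide=[[-0.045, 0.004, 0], [-0.045, 0.004, 0], [-0.045, 0.004, 0], [-0.045, 0.004, 0], [-0.045, 0.004, 0], [-0.045, 0.004, 0], [-0.045, 0.004, 0], [-0.045, 0.004, 0], [-0.035, 0.003, 0], [-0.02, 0.001, 0]], gripper=[-1, -1, -1, -1, -1, -1, -1, -1, -1, -1])

```text
time_s: 20.45
position: [0.4127, 0.254, 0.1574]
tool_rot: [[-0.048, -0.999, -0.002], [-0.999, 0.048, -0.0], [0.0, 0.002, -1.0]]
ft_force: [-0.5, -1.2, -3.9]
grip_width: 0.0649
```

```bash
python3 go.py .416 .274 .1 -76.4; python3 - <<'E'
from h import *
d=grab('side','9');crop(d['pixels'],150,80,350,230,4,'c14')
grab('wrist','9')
E
```

```text
t 20.45 pos [0.4127 0.254  0.1574] yaw -92.72 w 0.0649 F [-0.5 -1.2 -3.9]
dr [ 1.900e-03  1.000e-04 -2.849e-01] slide [-0.0187 -0.0079  0.0574]
```

View pics/c14.png

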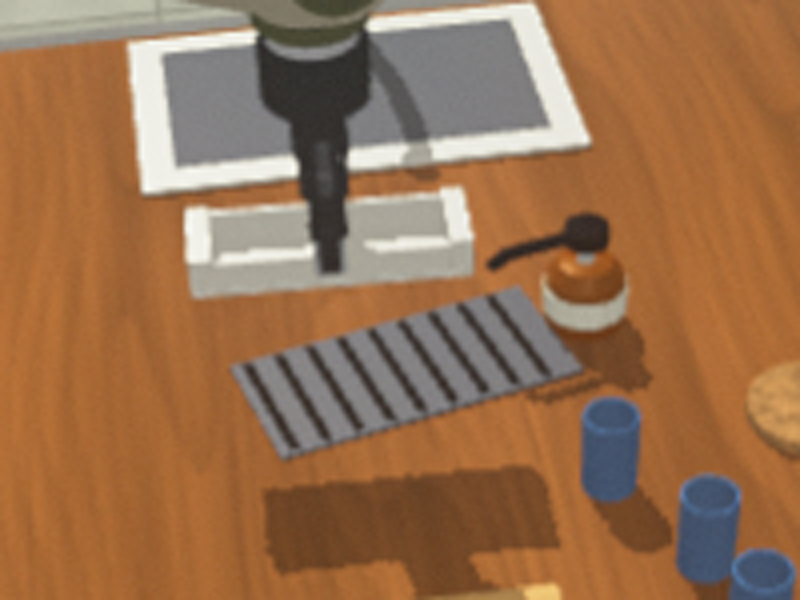

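View pics/wrist9.png

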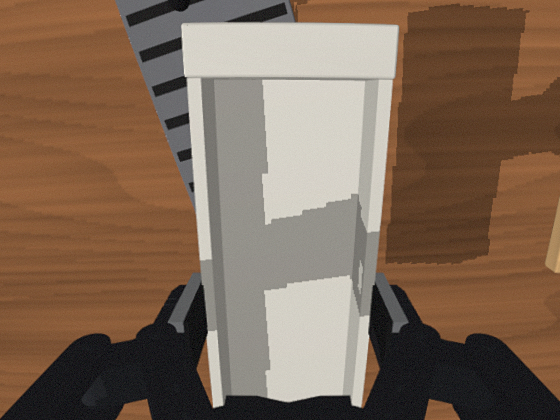

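```bash
python3 - <<'E'
from h import *
d=viewer.get_image('side')
S=lambda p,z: back(d,np.array(p)/4+[149.5,79.5],z)
m=S([(232,368),(518,288),(583,372),(287,458)],.004);print(m.round(4),m.mean(0).round(4))
for a,b in ((1,0),(2,3)):
  v=m[a]-m[b];print(np.linalg.norm(v),np.degrees(np.arctan2(v[1],v[0])))
print(S([(587,227)],.092))
E
```

```text
[[0.3322 0.3162 0.004 ]
 [0.5715 0.3756 0.004 ]
 [0.6007 0.259  0.004 ]
 [0.3632 0.2019 0.004 ]] [0.4669 0.2882 0.004 ]
0.246631160164073 13.932804826749237
0.24428581607228061 13.522225029272047
[[0.61664357 0.32679639 0.092     ]]
```

Request:
jog_arm(dr=[[0, 0, -0.071], [0, 0, -0.071], [0, 0, -0.071], [0, 0, -0.071], [0, 0, 0], [0, 0, 0], [0, 0, 0], [0, 0, 0], [0, 0, 0], [0, 0, 0]], slide=[[0, 0, 0], [0, 0, 0], [0, 0, 0], [0, 0, 0], [-0.009, 0, 0], [-0.01, -0.004, 0.01], [0, -0.004, 0.02], [0, 0, 0.02], [0, 0, 0.01], [0, 0, 0]], gripper=[-1, -1, -1, -1, -1, -1, -1, -1, -1, -1])

```text
time_s: 21.6
position: [0.4171, 0.2717, 0.0967]
tool_rot: [[0.231, -0.973, -0.003], [-0.973, -0.231, -0.001], [0.0, 0.003, -1.0]]
ft_force: [0.6, 0.2, -3.1]
grip_width: 0.0645
```

```bash
python3 go.py .416 .274 .026 -76.4; python3 - <<'E'
from h import *
d=grab('side','10');crop(d['pixels'],150,80,350,230,4,'c15')
grab('wrist','10')
d=grab('top','10');crop(d['pixels'],100,130,300,280,4,'c16')
E
```

```text
t 21.6 pos [0.4171 0.2717 0.0967] yaw -76.65 w 0.0645 F [ 0.6  0.2 -3.1]
dr [ 0.0034 -0.0003 -0.0043] slide [-0.0025  0.0005  0.0707]
```

View pics/c15.png

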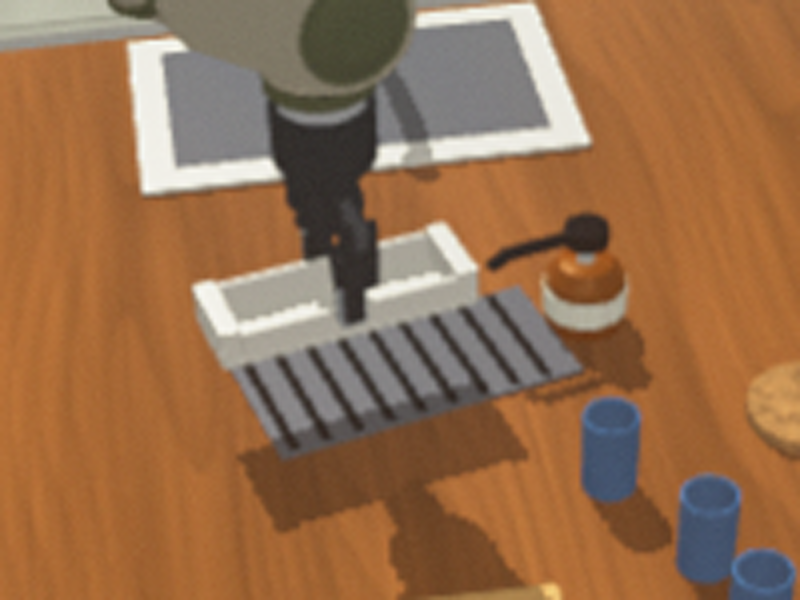

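View pics/c16.png

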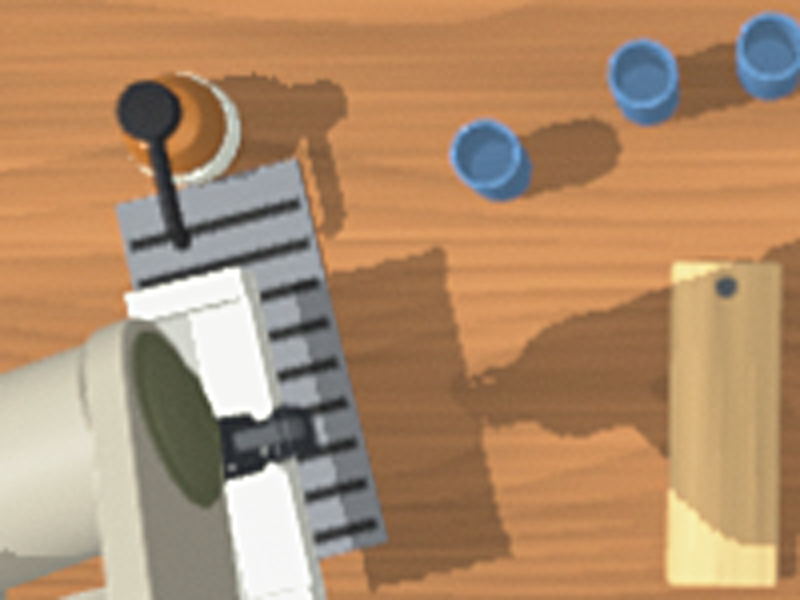

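View pics/wrist10.png

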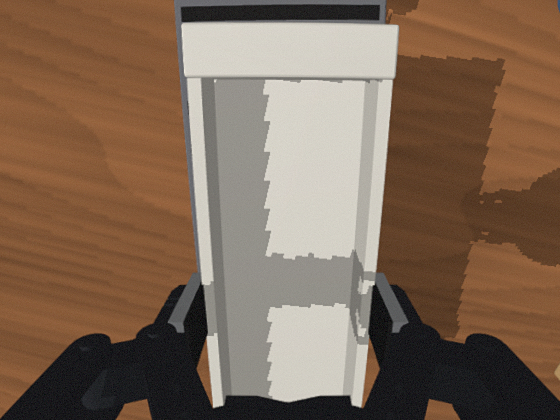

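Request:
jog_arm(dr=[[0, 0, -0.004], [0, 0, 0], [0, 0, 0], [0, 0, 0], [0, 0, 0], [0, 0, 0], [0, 0, 0], [0, 0, 0], [0, 0, 0], [0, 0, 0]], slide=[[-0.002, 0.002, 0.01], [-0.002, 0, 0.02], [0, 0, 0.02], [0, 0, 0.01], [0, 0, 0.006], [0, 0, 0.003], [0, 0, 0], [0, 0, 0], [0, 0, 0], [0, 0, 0]], gripper=[-1, -1, -1, -1, -1, -1, -1, -1, -1, -1])

```text
time_s: 22.75
position: [0.4152, 0.2752, 0.0296]
tool_rot: [[0.236, -0.972, 0.001], [-0.972, -0.236, 0.0], [-0.0, -0.001, -1.0]]
ft_force: [0.0, -0.4, -4.2]
grip_width: 0.0646
```

```bash
python3 go.py .4682 .2876 .026 -76.35; python3 - <<'E'
from h import *
d=grab('side','11');crop(d['pixels'],150,80,350,230,4,'c17')
d=grab('top','11');crop(d['pixels'],100,130,300,280,4,'c18')
E
```

```text
t 22.75 pos [0.4152 0.2752 0.0296] yaw -76.38 w 0.0646 F [ 0.  -0.4 -4.2]
dr [-0.0008  0.0001 -0.0004] slide [ 0.0004 -0.0545  0.0036]
```

View pics/c17.png

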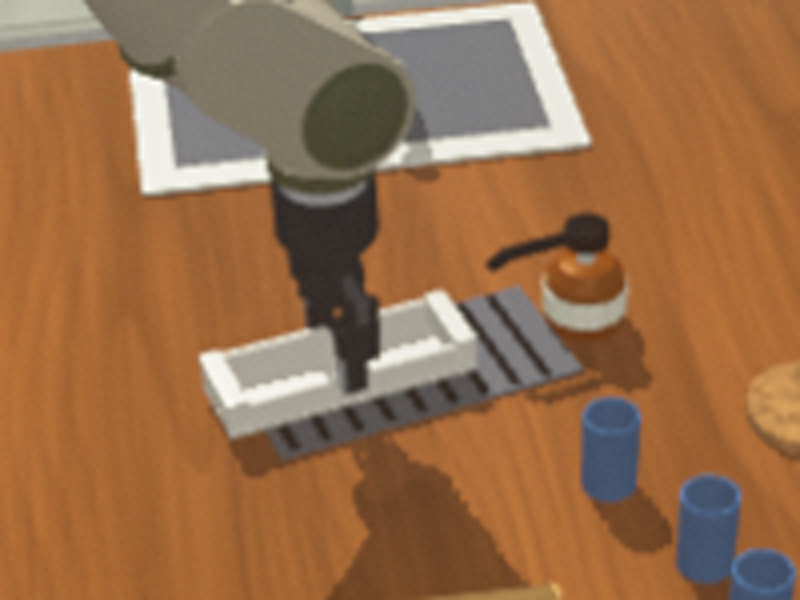

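View pics/c18.png

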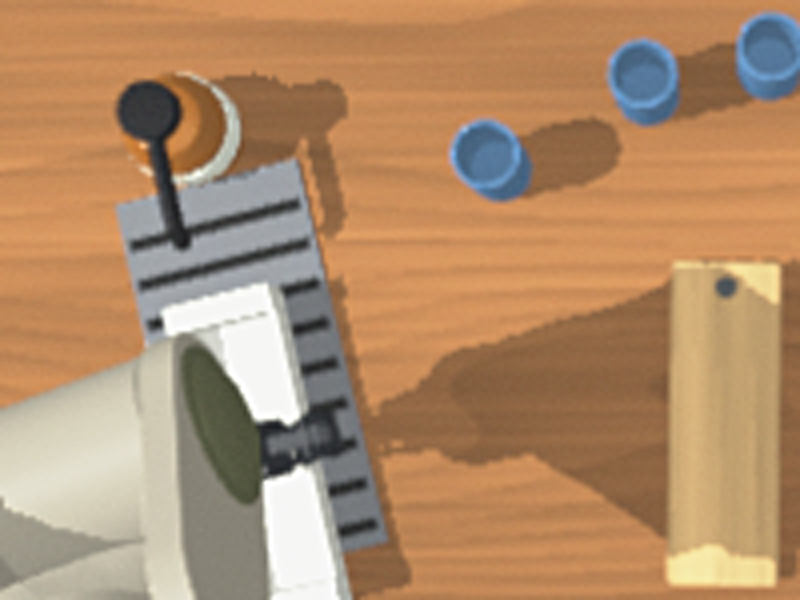

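Request:
jog_arm(dr=[[0, 0, 0], [0, 0, 0], [0, 0, 0], [0, 0, 0], [0, 0, 0], [0, 0, 0], [0, 0, 0], [0, 0, 0], [0, 0, 0], [0, 0, 0]], slide=[[0, -0.005, 0.001], [0, -0.01, 0.001], [0, -0.01, 0.001], [0, -0.01, 0], [0, -0.01, 0], [0, -0.006, 0], [0, -0.0035, 0], [0, 0, 0], [0, 0, 0], [0, 0, 0]], gripper=[-1, -1, -1, -1, -1, -1, -1, -1, -1, -1])

```text
time_s: 23.85
position: [0.4676, 0.2879, 0.0262]
tool_rot: [[0.236, -0.972, -0.0], [-0.972, -0.236, -0.0], [0.0, 0.0, -1.0]]
ft_force: [-0.5, 0.5, -3.5]
grip_width: 0.0648
```

```bash
python3 go.py .4682 .2876 .0235 -76.35; python3 - <<'E'
from h import *
for n,(x0,y0,x1,y1) in (('side',(190,110,330,215)),('top',(120,140,220,280))):
    d=grab(n,'12');f=5
    im=cv2.resize(d['pixels'][y0:y1,x0:x1],None,fx=f,fy=f,interpolation=cv2.INTER_CUBIC)
    draw(im,d,box(.4682,.2876,13.65,.0,.004,.25,.12),(0,0,255),f,x0,y0)
    draw(im,d,box(.4682,.2876,13.65,.006,.038,.2,.066),(0,160,0),f,x0,y0)
    cv2.imwrite(f'pics/p12{n}.png',im)
E
```

```text
t 23.85 pos [0.4676 0.2879 0.0262] yaw -76.37 w 0.0648 F [-0.5  0.5 -3.5]
dr [ 0.0005 -0.     -0.0003] slide [ 0.0004 -0.0005  0.0027]
```

View pics/p12side.png

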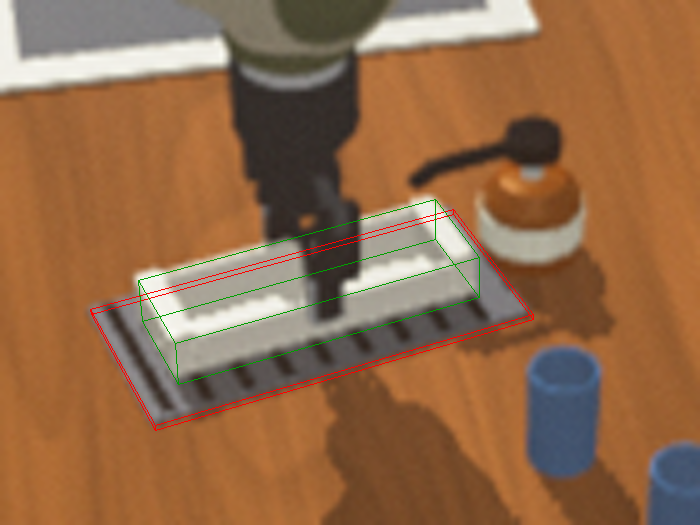

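View pics/p12top.png

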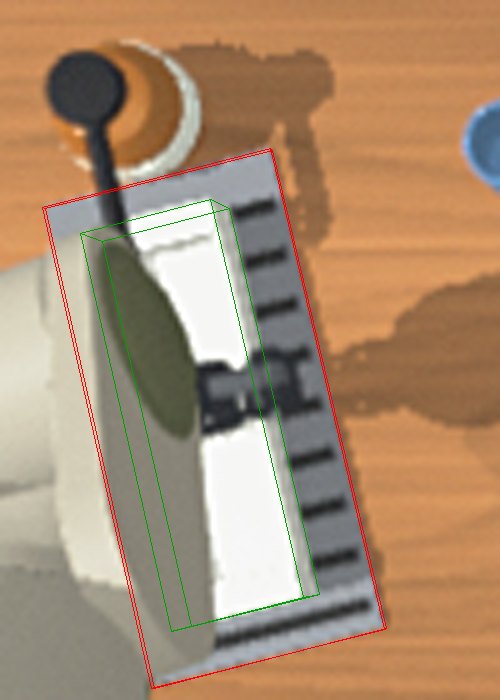

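Request:
jog_arm(dr=[[0, 0, 0], [0, 0, 0], [0, 0, 0], [0, 0, 0], [0, 0, 0], [0, 0, 0], [0, 0, 0], [0, 0, 0], [0, 0, 0], [0, 0, 0]], slide=[[0.001, 0, 0.001], [0, 0, 0.001], [0, 0, 0.001], [0, 0, 0.0005], [0, 0, 0], [0, 0, 0], [0, 0, 0], [0, 0, 0], [0, 0, 0], [0, 0, 0]], gripper=[-1, -1, -1, -1, -1, -1, 0.6, 0.8, 1, 1])

```text
time_s: 24.95
position: [0.4683, 0.287, 0.0227]
tool_rot: [[0.236, -0.972, 0.0], [-0.972, -0.236, 0.0], [-0.0, -0.0, -1.0]]
ft_force: [-0.0, -0.3, 0.6]
grip_width: 0.0855
```

Request:
jog_arm(dr=[[0, 0, 0], [0, 0, 0], [0, 0, 0], [0, 0, 0], [0, 0, 0], [0, 0, 0], [0, 0, 0], [0, 0, 0], [0, 0, 0], [0, 0, 0]], slide=[[0, 0, -0.005], [0, 0, -0.01], [0, 0, -0.02], [0, 0, -0.03], [0, 0, -0.04], [0, 0, -0.04], [0.02, 0, -0.02], [0.04, 0, 0], [0.045, -0.02, 0], [0.04, -0.02, 0]], gripper=[1, 1, 1, 1, 1, 1, 1, 1, 1, 1])

```text
time_s: 25.95
position: [0.5418, 0.1539, 0.1893]
tool_rot: [[0.236, -0.972, 0.002], [-0.972, -0.236, 0.0], [0.0, -0.002, -1.0]]
ft_force: [0.3, 1.7, -0.6]
grip_width: 0.0853
```

```bash
python3 go.py .593 .1275 .12 -76.35; python3 - <<'E'
from h import *
for n,(x0,y0,x1,y1) in (('side',(190,110,350,250)),('top',(120,120,280,280))):
    d=grab(n,'13');f=5 if n=='side' else 4
    im=cv2.resize(d['pixels'][y0:y1,x0:x1],None,fx=f,fy=f,interpolation=cv2.INTER_CUBIC)
    draw(im,d,box(.4682,.2876,13.65,.004,.036,.2,.066),(0,160,0),f,x0,y0)
    cv2.imwrite(f'pics/p13{n}.png',im)
grab('wrist','13')
E
```

```text
t 25.95 pos [0.5418 0.1539 0.1893] yaw -76.35 w 0.0853 F [ 0.3  1.7 -0.6]
dr [-0.0017 -0.0003 -0.0001] slide [ 0.0377 -0.0436  0.0693]
```

View pics/p13side.png

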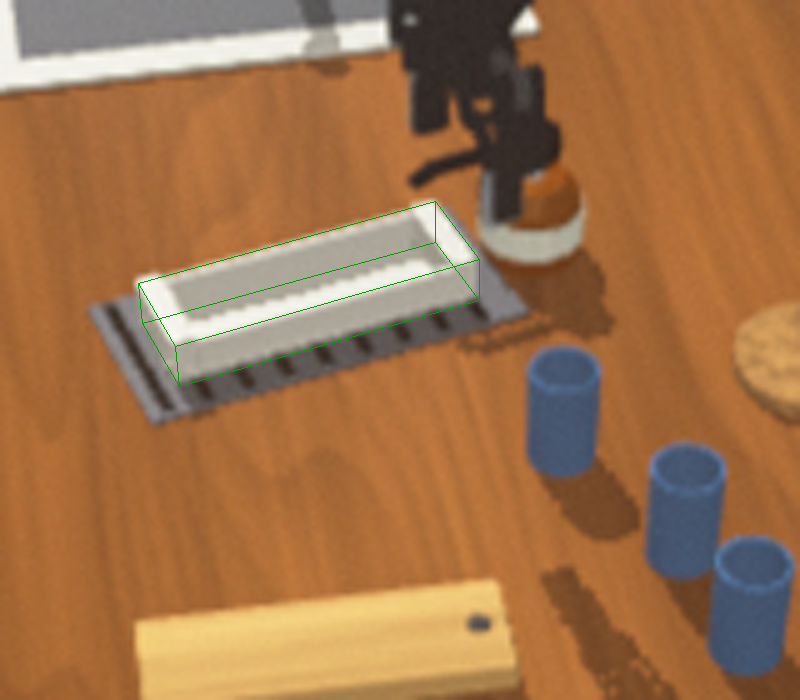

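View pics/p13top.png

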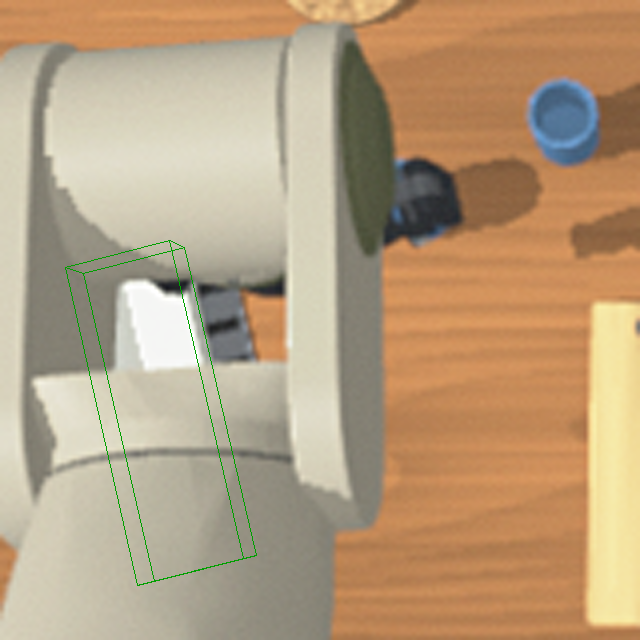

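View pics/wrist13.png

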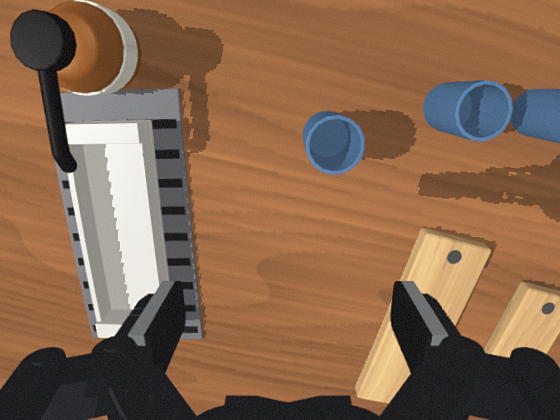

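```bash
python3 - <<'E'
from h import *
d=viewer.get_image('side')
print(back(d,np.array([(564,366),(687,467),(752,562)])/5+[189.5,109.5],.066).round(4))
d=viewer.get_image('wrist')
print(back(d,[(334,143),(484,110)],.066).round(4))
E
python3 go.py .5935 .126 .1 -76.35
```

```text
[[ 0.5932  0.1357  0.066 ]
 [ 0.6403  0.0396  0.066 ]
 [ 0.655  -0.0385  0.066 ]]
[[0.5941 0.1351 0.066 ]
 [0.6414 0.0405 0.066 ]]
t 26.2 pos [0.5408 0.1557 0.1882] yaw -76.39 w 0.0858 F [ 0.3  0.1 -0.8]
dr [-0.0001  0.0003 -0.0006] slide [ 0.0413 -0.0442  0.0882]
```

```bash
python3 - <<'E'
from h import *
d=viewer.get_image('top'); s=viewer.get_image('side')
for p in ([.5935,.1355],[.5953,.1275],[.6408,.040],[.6418,.0341]):
    P=np.array([[*p,0],[*p,.066]]);print(p,proj(d,P).round(1).tolist(),proj(s,P).round(1).tolist())
f=7
im=cv2.resize(s['pixels'][170:250,285:375],None,fx=f,fy=f,interpolation=cv2.INTER_CUBIC)
t=np.linspace(0,2*np.pi,40)
for p,c in (([.5935,.1355],(0,0,255)),([.5953,.1275],(0,255,0)),([.6405,.040],(0,0,255)),([.6418,.0341],(0,255,0))):
  for z in (0,.066):
    q=proj(s,np.c_[p[0]+.021*np.cos(t),p[1]+.021*np.sin(t),0*t+z]);cv2.polylines(im,[((q+.5-[285,170])*f).astype(np.int32)],True,c,1)
im2=cv2.resize(d['pixels'][120:190,200:310],None,fx=f,fy=f,interpolation=cv2.INTER_CUBIC)
for p,c in (([.5935,.1355],(0,0,255)),([.5953,.1275],(0,255,0)),([.6405,.040],(0,0,255)),([.6418,.0341],(0,255,0))):
  for z in (0,.066):
    q=proj(d,np.c_[p[0]+.021*np.cos(t),p[1]+.021*np.sin(t),0*t+z]);cv2.polylines(im2,[((q+.5-[200,120])*f).astype(np.int32)],True,c,1)
cv2.imwrite('pics/q1.png',im);cv2.imwrite('pics/q2.png',im2)
E
```

```text
[0.5935, 0.1355] [[222.2, 172.9], [218.1, 168.6]] [[301.7, 199.9], [302.4, 182.7]]
[0.5953, 0.1275] [[225.4, 172.1], [221.5, 167.8]] [[302.9, 201.6], [303.7, 184.4]]
[0.6408, 0.04] [[259.5, 154.0], [258.0, 148.5]] [[325.5, 220.0], [327.0, 202.8]]
[0.6418, 0.0341] [[261.8, 153.6], [260.5, 148.0]] [[326.4, 221.4], [327.9, 204.2]]
```

View pics/q1.png

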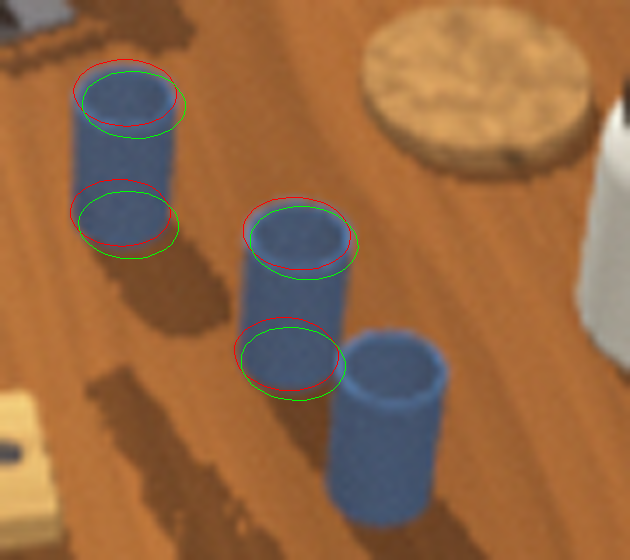

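View pics/q2.png

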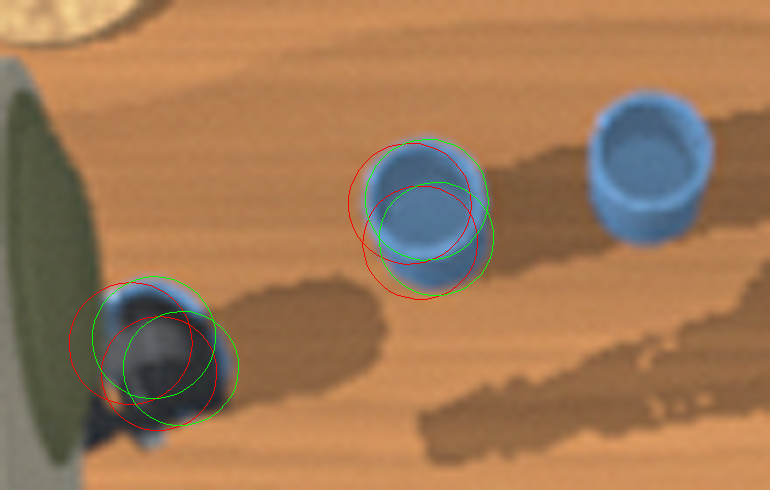

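Request:
jog_arm(dr=[[0, 0, 0], [0, 0, 0], [0, 0, 0], [0, 0, 0], [0, 0, 0], [0, 0, 0], [0, 0, 0], [0, 0, 0], [0, 0, 0], [0, 0, 0]], slide=[[0.01, -0.01, 0], [0.015, -0.015, 0], [0.011, -0.015, 0.01], [0, -0.005, 0.02], [0, 0, 0.02], [0, 0, 0.01], [0, 0, 0], [0, 0, 0], [0, 0, 0], [0, 0, 0]], gripper=[1, 1, 1, 1, 1, 1, 1, 1, 1, 1])

```text
time_s: 27.3
position: [0.5938, 0.1311, 0.1287]
tool_rot: [[0.236, -0.972, 0.002], [-0.972, -0.236, 0.0], [0.0, -0.002, -1.0]]
ft_force: [-0.1, 0.1, -0.5]
grip_width: 0.0854
```

```bash
python3 go.py .594 .131 .046 -76.35; python3 - <<'E'
from h import *
grab('wrist','14')
E
```

```text
t 27.3 pos [0.5938 0.1311 0.1287] yaw -76.37 w 0.0854 F [-0.1  0.1 -0.5]
dr [-0.0017 -0.0004 -0.0003] slide [ 0.0002 -0.0002  0.0827]
```

View pics/wrist14.png

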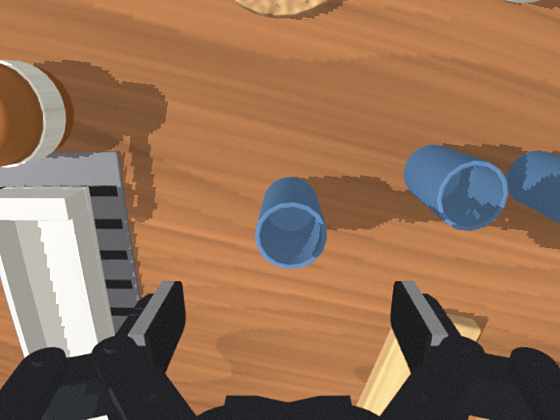

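Request:
jog_arm(dr=[[0, 0, 0], [0, 0, 0], [0, 0, 0], [0, 0, 0], [0, 0, 0], [0, 0, 0], [0, 0, 0], [0, 0, 0], [0, 0, 0], [0, 0, 0]], slide=[[0.002, 0, 0.02], [0, 0, 0.025], [0, 0, 0.02], [0, 0, 0.012], [0, 0, 0.005], [0, 0, 0], [0, 0, 0], [0, 0, 0], [0, 0, 0], [0, 0, 0]], gripper=[1, 1, 1, 1, 1, 1, 0.3, -0.2, -1, -1], force=30)

```text
time_s: 28.35
position: [0.5942, 0.1293, 0.0465]
tool_rot: [[0.236, -0.972, 0.001], [-0.972, -0.236, 0.0], [0.0, -0.001, -1.0]]
ft_force: [-1.0, 1.1, 4.7]
grip_width: 0.0409
```

Request:
jog_arm(dr=[[0, 0, 0], [0, 0, 0], [0, 0, 0], [0, 0, 0], [0, 0, 0], [0, 0, 0], [0, 0, 0], [0, 0, 0], [0, 0, 0], [0, 0, 0]], slide=[[0, 0, 0], [0, 0, 0], [0, 0, 0], [0, 0, -0.005], [0, 0, -0.015], [0, 0, -0.03], [0, 0, -0.03], [0, 0, -0.02], [0, 0, 0], [0, 0, 0]], gripper=[-1, -1, -1, -1, -1, -1, -1, -1, -1, -1])

```text
time_s: 29.35
position: [0.5936, 0.1291, 0.1451]
tool_rot: [[0.236, -0.972, -0.001], [-0.972, -0.236, -0.0], [-0.0, 0.001, -1.0]]
ft_force: [0.0, -0.4, -3.1]
grip_width: 0.0404
```

```bash
python3 - <<'E'
import numpy as np
a=np.radians(13.65);
for x in(-.058,-.011,.036): print(x,(.4683+x*np.cos(a)).round(4),(.287+x*np.sin(a)).round(4))
from h import *
grab('wrist','15')
E
python3 go.py .4119 .2733 .15 -76.35
```

```text
-0.058 0.4119 0.2733
-0.011 0.4576 0.2844
0.036 0.5033 0.2955
t 29.4 pos [0.5933 0.1291 0.1444] yaw -76.38 w 0.0406 F [-1.4  0.  -1.8]
dr [ 0.0023  0.0005 -0.0005] slide [-0.183   0.1422 -0.0056]
```

View pics/wrist15.png

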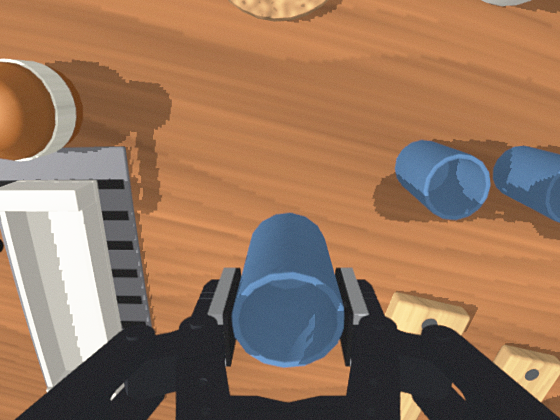

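Request:
jog_arm(dr=[[0, 0, 0], [0, 0, 0], [0, 0, 0], [0, 0, 0], [0, 0, 0], [0, 0, 0], [0, 0, 0], [0, 0, 0], [0, 0, 0], [0, 0, 0]], slide=[[0, 0.02, 0], [-0.01, 0.035, 0], [-0.03, 0.035, 0], [-0.04, 0.032, 0], [-0.04, 0.015, 0], [-0.04, 0.005, 0], [-0.02, 0, 0], [-0.003, 0, 0], [0, 0, 0], [0, 0, 0]], gripper=[-1, -1, -1, -1, -1, -1, -1, -1, -1, -1])

```text
time_s: 30.4
position: [0.414, 0.2719, 0.1451]
tool_rot: [[0.235, -0.972, -0.001], [-0.972, -0.235, -0.001], [0.0, 0.001, -1.0]]
ft_force: [0.0, -0.1, -0.7]
grip_width: 0.0408
```

```bash
python3 go.py .4119 .2733 .057 -76.35; python3 - <<'E'
from h import *
grab('wrist','16')
E
```

```text
t 30.4 pos [0.414  0.2719 0.1451] yaw -76.43 w 0.0408 F [ 0.  -0.1 -0.7]
dr [ 0.0013 -0.0004 -0.0013] slide [-0.0019  0.0017  0.0881]
```

View pics/wrist16.png

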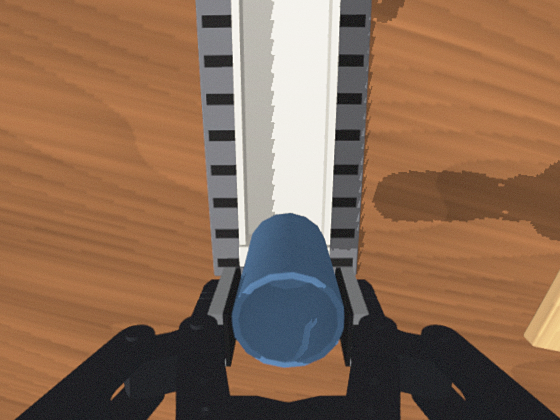

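Request:
jog_arm(dr=[[0, 0, 0], [0, 0, 0], [0, 0, 0], [0, 0, 0], [0, 0, 0], [0, 0, 0], [0, 0, 0], [0, 0, 0], [0, 0, 0], [0, 0, 0]], slide=[[-0.001, 0.0015, 0.01], [0, 0, 0.02], [0, 0, 0.02], [0, 0, 0.02], [0, 0, 0.01], [0, 0, 0.004], [0, 0, 0.002], [0, 0, 0], [0, 0, 0], [0, 0, 0]], gripper=[-1, -1, -1, -1, -1, -1, -1, -1, -1, -1])

```text
time_s: 31.45
position: [0.4123, 0.2735, 0.0602]
tool_rot: [[0.236, -0.972, 0.001], [-0.972, -0.236, 0.0], [-0.0, -0.001, -1.0]]
ft_force: [0.9, 0.8, -0.7]
grip_width: 0.0403
```

```bash
python3 go.py .4119 .2733 .0565 -76.35; python3 - <<'E'
from h import *
d=grab('side','17');crop(d['pixels'],190,80,350,230,5,'c20')
E
```

```text
t 31.45 pos [0.4123 0.2735 0.0602] yaw -76.37 w 0.0403 F [ 0.9  0.8 -0.7]
dr [-0.0011  0.0001 -0.0003] slide [0.0001 0.0005 0.0037]
```

View pics/c20.png

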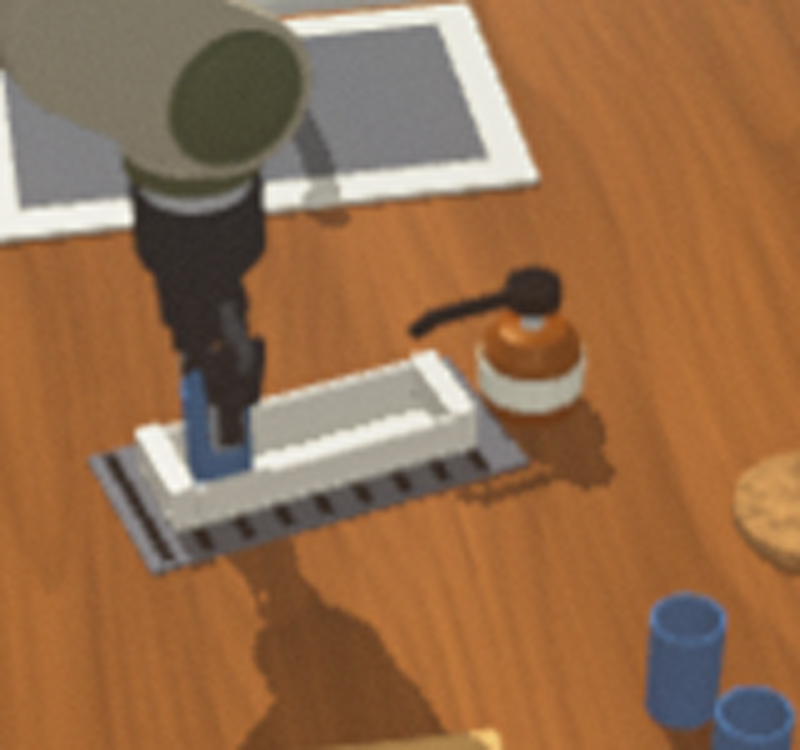

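Request:
jog_arm(dr=[[0, 0, 0], [0, 0, 0], [0, 0, 0], [0, 0, 0], [0, 0, 0], [0, 0, 0], [0, 0, 0], [0, 0, 0], [0, 0, 0], [0, 0, 0]], slide=[[0, 0, 0.001], [0, 0, 0.001], [0, 0, 0.001], [0, 0, 0.0005], [0, 0, 0], [0, 0, 0], [0, 0, 0], [0, 0, 0], [0, 0, 0], [0, 0, 0]], gripper=[-1, -1, -1, -1, -1, -1, -0.1, 0.1, 0.3, 0.3])

```text
time_s: 32.5
position: [0.4121, 0.2734, 0.0561]
tool_rot: [[0.236, -0.972, -0.0], [-0.972, -0.236, -0.0], [0.0, 0.0, -1.0]]
ft_force: [-0.3, 0.3, -0.2]
grip_width: 0.055
```

Request:
jog_arm(dr=[[0, 0, 0], [0, 0, 0], [0, 0, 0], [0, 0, 0], [0, 0, 0], [0, 0, 0], [0, 0, 0], [0, 0, 0], [0, 0, 0], [0, 0, 0]], slide=[[0, 0, -0.005], [0, 0, -0.015], [0, 0, -0.03], [0, 0, -0.04], [0, 0, -0.02], [0.03, 0, -0.01], [0.045, 0, 0], [0.045, 0, 0], [0.045, 0, 0], [0.045, -0.02, 0]], gripper=[0.3, 0.3, 0.3, 0.3, 0.3, 0.3, 0.3, 0.3, 0.3, 0.3])

```text
time_s: 33.5
position: [0.4799, 0.0724, 0.1768]
tool_rot: [[0.236, -0.972, -0.001], [-0.972, -0.236, 0.0], [-0.0, 0.001, -1.0]]
ft_force: [1.7, 0.9, 0.4]
grip_width: 0.0553
```

```bash
python3 go.py .6405 .036 .15 -76.35; python3 - <<'E'
from h import *
d=grab('side','18');crop(d['pixels'],190,80,350,230,5,'c21');grab('wrist','18')
E
```

```text
t 33.5 pos [0.4799 0.0724 0.1768] yaw -76.37 w 0.0553 F [1.7 0.9 0.4]
dr [ 0.0006  0.0003 -0.0004] slide [ 0.0732 -0.1475  0.0268]
```

View pics/c21.png

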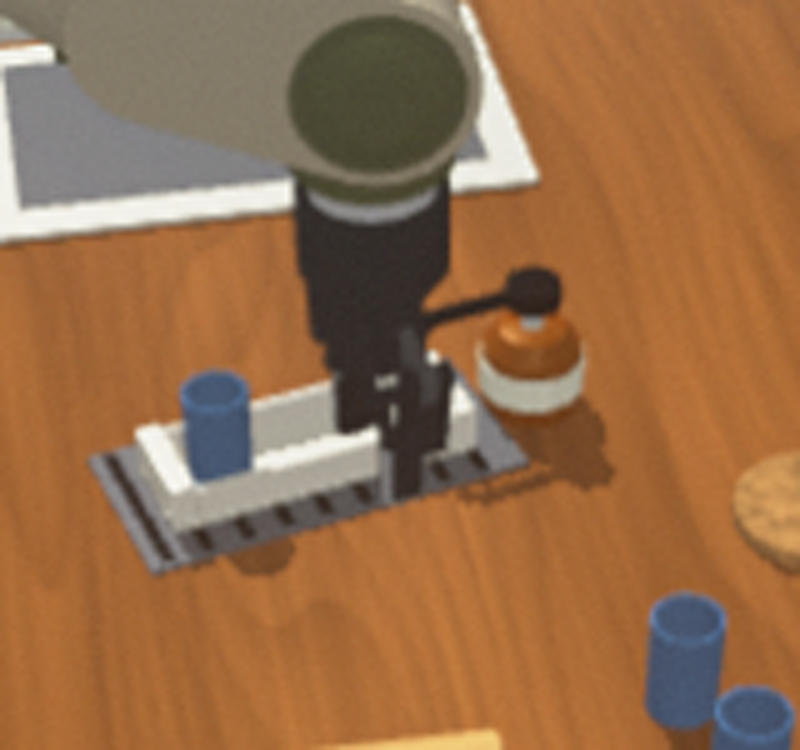

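View pics/wrist18.png

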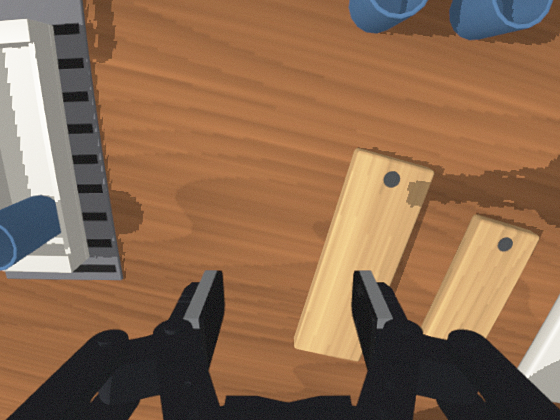

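Request:
jog_arm(dr=[[0, 0, 0], [0, 0, 0], [0, 0, 0], [0, 0, 0], [0, 0, 0], [0, 0, 0], [0, 0, 0], [0, 0, 0], [0, 0, 0], [0, 0, 0]], slide=[[0.02, -0.03, 0], [0.02, -0.04, 0], [0.02, -0.04, 0], [0.013, -0.028, 0], [0, -0.01, 0.01], [0, 0, 0.02], [0, 0, 0.015], [0, 0, 0], [0, 0, 0], [0, 0, 0]], gripper=[0.3, 0.3, 0.3, 0.3, 0.3, 0.3, 0.3, 0.3, 0.3, 0.3])

```text
time_s: 34.6
position: [0.6422, 0.0382, 0.1324]
tool_rot: [[0.236, -0.972, 0.002], [-0.972, -0.236, -0.0], [0.001, -0.002, -1.0]]
ft_force: [-0.1, -0.3, -0.1]
grip_width: 0.0557
```

```bash
python3 go.py .641 .0355 .0465 -76.35; python3 - <<'E'
from h import *
d=grab('wrist','19'); p=np.array(observe()['position']); print(proj(d,[[p[0],p[1],.066]]))
E
```

```text
t 34.6 pos [0.6422 0.0382 0.1324] yaw -76.36 w 0.0557 F [-0.1 -0.3 -0.1]
dr [-0.0016 -0.0006 -0.0001] slide [0.0023 0.0018 0.0859]
[[288.45554732 236.60326611]]
```

View pics/wrist19.png

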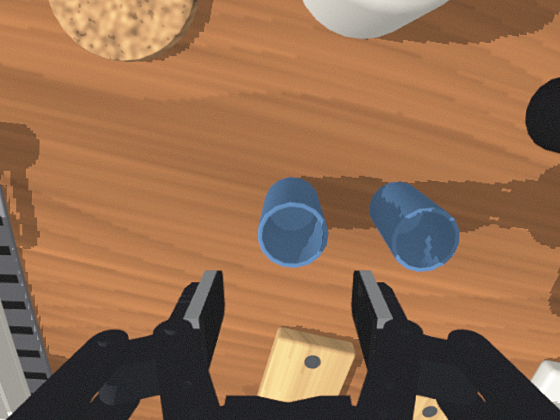

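Request:
jog_arm(dr=[[0, 0, 0], [0, 0, 0], [0, 0, 0], [0, 0, 0], [0, 0, 0], [0, 0, 0], [0, 0, 0], [0, 0, 0], [0, 0, 0], [0, 0, 0]], slide=[[0.003, 0, 0.01], [0, 0, 0.02], [0, 0, 0.025], [0, 0, 0.02], [0, 0, 0.007], [0, 0, 0.003], [0, 0, 0], [0, 0, 0], [0, 0, 0], [0, 0, 0]], gripper=[0.3, 0.3, 0.3, 0.3, 0.3, 0.3, 0.3, -0.5, -1, -1])

```text
time_s: 35.65
position: [0.6433, 0.035, 0.0474]
tool_rot: [[0.236, -0.972, 0.002], [-0.972, -0.236, -0.0], [0.001, -0.002, -1.0]]
ft_force: [-0.0, 1.5, 5.9]
grip_width: 0.0415
```

Request:
jog_arm(dr=[[0, 0, 0], [0, 0, 0], [0, 0, 0], [0, 0, 0], [0, 0, 0], [0, 0, 0], [0, 0, 0], [0, 0, 0], [0, 0, 0], [0, 0, 0]], slide=[[0, 0, 0], [0, 0, 0], [0, 0, 0], [0, 0, -0.005], [0, 0, -0.015], [0, 0, -0.03], [0, 0, -0.03], [0, 0, -0.02], [0, 0, -0.01], [0, 0, 0]], gripper=[-1, -1, -1, -1, -1, -1, -1, -1, -1, -1])

```text
time_s: 36.65
position: [0.643, 0.035, 0.1572]
tool_rot: [[0.236, -0.972, 0.002], [-0.972, -0.236, -0.0], [0.001, -0.002, -1.0]]
ft_force: [0.2, 0.6, -0.6]
grip_width: 0.0415
```

```bash
python3 go.py .4576 .2844 .15 -76.35; python3 - <<'E'
from h import *
d=grab('wrist','20'); d=grab('side','20');crop(d['pixels'],190,120,390,270,4,'c22')
E
```

```text
t 36.65 pos [0.643  0.035  0.1572] yaw -76.37 w 0.0415 F [ 0.2  0.6 -0.6]
dr [-0.0018 -0.0007 -0.0004] slide [-0.2862  0.1213  0.0072]
```

View pics/c22.png

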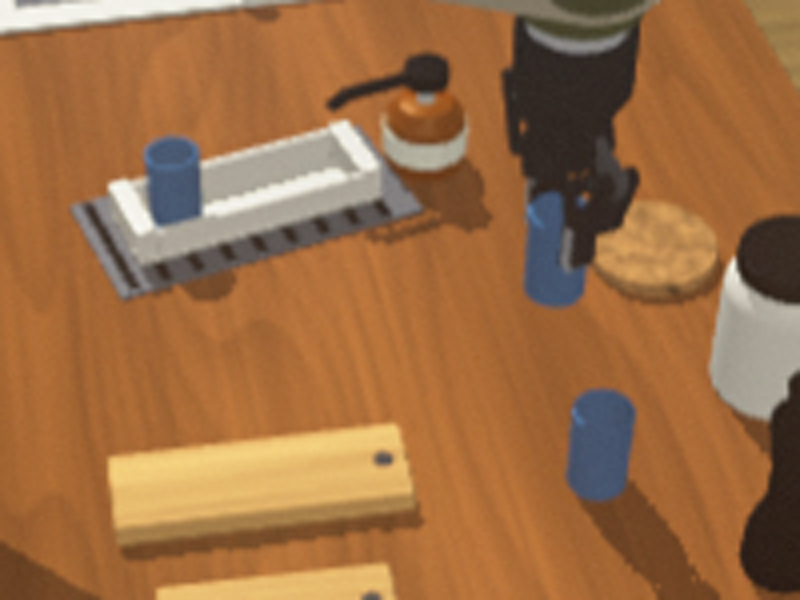

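Request:
jog_arm(dr=[[0, 0, 0], [0, 0, 0], [0, 0, 0], [0, 0, 0], [0, 0, 0], [0, 0, 0], [0, 0, 0], [0, 0, 0], [0, 0, 0], [0, 0, 0]], slide=[[-0.015, 0.015, 0], [-0.03, 0.025, 0], [-0.035, 0.03, 0], [-0.04, 0.03, 0], [-0.04, 0.02, 0], [-0.04, 0.001, 0], [-0.04, 0, 0], [-0.03, 0, 0], [-0.014, 0, 0], [0, 0, 0]], gripper=[-1, -1, -1, -1, -1, -1, -1, -1, -1, -1])

```text
time_s: 37.75
position: [0.4575, 0.2835, 0.1552]
tool_rot: [[0.238, -0.971, -0.002], [-0.971, -0.238, -0.001], [0.0, 0.002, -1.0]]
ft_force: [-0.4, 0.1, -1.8]
grip_width: 0.0417
```

```bash
python3 go.py .4576 .2844 .0574 -76.35; python3 - <<'E'
from h import *
d=grab('wrist','21')
E
```

```text
t 37.75 pos [0.4575 0.2835 0.1552] yaw -76.24 w 0.0417 F [-0.4  0.1 -1.8]
dr [ 0.0019 -0.0002  0.0018] slide [-0.0009 -0.0003  0.0978]
```

View pics/wrist21.png

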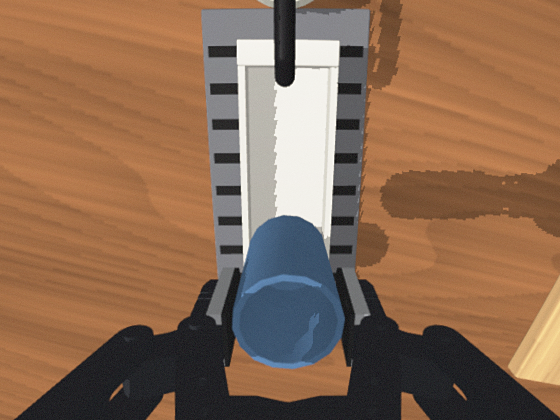

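Request:
jog_arm(dr=[[0, 0, 0], [0, 0, 0], [0, 0, 0], [0, 0, 0], [0, 0, 0], [0, 0, 0], [0, 0, 0], [0, 0, 0], [0, 0, 0], [0, 0, 0]], slide=[[0, 0, 0.01], [0, 0, 0.02], [0, 0, 0.02], [0, 0, 0.02], [0, 0, 0.015], [0, 0, 0.007], [0, 0, 0.003], [0, 0, 0], [0, 0, 0], [0, 0, 0]], gripper=[-1, -1, -1, -1, -1, -1, -1, -1, -1, -1])

```text
time_s: 38.8
position: [0.4586, 0.2826, 0.0619]
tool_rot: [[0.236, -0.972, 0.001], [-0.972, -0.236, 0.0], [-0.0, -0.001, -1.0]]
ft_force: [1.0, 0.3, -1.2]
grip_width: 0.0414
```

```bash
python3 go.py .4576 .2844 .0574 -76.35
```

```text
t 38.8 pos [0.4586 0.2826 0.0619] yaw -76.38 w 0.0414 F [ 1.   0.3 -1.2]
dr [-0.0013  0.0001 -0.0005] slide [-0.002   0.0005  0.0045]
```

Request:
jog_arm(dr=[[0, 0, 0], [0, 0, 0], [0, 0, 0], [0, 0, 0], [0, 0, 0], [0, 0, 0], [0, 0, 0], [0, 0, 0], [0, 0, 0], [0, 0, 0]], slide=[[-0.002, 0, 0.001], [0, 0, 0.001], [0, 0, 0.001], [0, 0, 0.001], [0, 0, 0], [0, 0, 0], [0, 0, 0], [0, 0, 0], [0, 0, 0], [0, 0, 0]], gripper=[-1, -1, -1, -1, -1, -1, -1, -0.1, 0.2, 0.3])

```text
time_s: 39.8
position: [0.4578, 0.2844, 0.0571]
tool_rot: [[0.236, -0.972, -0.0], [-0.972, -0.236, -0.0], [0.0, 0.0, -1.0]]
ft_force: [-0.5, 0.4, 1.2]
grip_width: 0.0555
```

Request:
jog_arm(dr=[[0, 0, 0], [0, 0, 0], [0, 0, 0], [0, 0, 0], [0, 0, 0], [0, 0, 0], [0, 0, 0], [0, 0, 0], [0, 0, 0], [0, 0, 0]], slide=[[0, 0, 0], [0, 0, -0.015], [0, 0, -0.03], [0, 0, -0.04], [0, 0, -0.02], [0.03, 0, -0.01], [0.045, 0, 0], [0.045, 0, 0], [0.045, -0.01, 0], [0.045, -0.02, 0]], gripper=[0.3, 0.3, 0.3, 0.3, 0.3, 0.3, 0.3, 0.3, 0.3, 0.3])

```text
time_s: 40.8
position: [0.5362, 0.0857, 0.1725]
tool_rot: [[0.236, -0.972, -0.0], [-0.972, -0.236, 0.0], [-0.0, 0.0, -1.0]]
ft_force: [0.3, 0.9, -0.3]
grip_width: 0.0553
```

```bash
python3 go.py .6555 -.0415 .13 -76.35; python3 - <<'E'
from h import *
d=grab('side','22');crop(d['pixels'],190,120,390,270,4,'c23')
E
```

```text
t 40.8 pos [0.5362 0.0857 0.1725] yaw -76.37 w 0.0553 F [ 0.3  0.9 -0.3]
dr [ 0.0003  0.0001 -0.0004] slide [ 0.1518 -0.0859  0.0425]
```

View pics/c23.png

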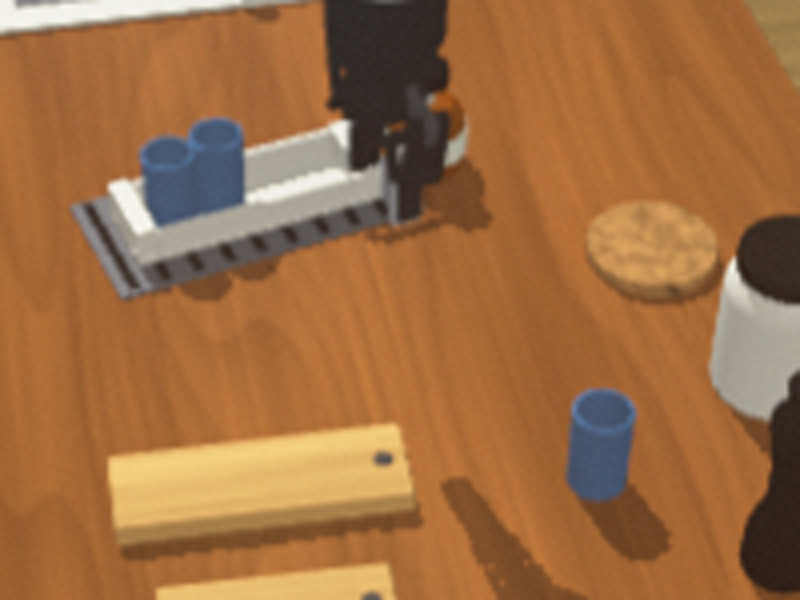

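Request:
jog_arm(dr=[[0, 0, 0], [0, 0, 0], [0, 0, 0], [0, 0, 0], [0, 0, 0], [0, 0, 0], [0, 0, 0], [0, 0, 0], [0, 0, 0], [0, 0, 0]], slide=[[0.04, -0.02, 0], [0.045, -0.025, 0], [0.045, -0.025, 0], [0.022, -0.015, 0.01], [0, 0, 0.02], [0, 0, 0.01], [0, 0, 0], [0, 0, 0], [0, 0, 0], [0, 0, 0]], gripper=[0.8, 0.8, 0.8, 0.8, 0.8, 0.8, 0.8, 0.8, 0.8, 0.8])

```text
time_s: 41.85
position: [0.653, -0.0378, 0.1333]
tool_rot: [[0.236, -0.972, 0.002], [-0.972, -0.236, -0.0], [0.001, -0.001, -1.0]]
ft_force: [-0.2, 0.3, -0.8]
grip_width: 0.077
```

```bash
python3 go.py .6555 -.0415 .0465 -76.35; python3 - <<'E'
from h import *
d=grab('wrist','23'); p=np.array(observe()['position']); print(proj(d,[[p[0],p[1],.066]]))
E
```

```text
t 41.85 pos [ 0.653  -0.0378  0.1333] yaw -76.35 w 0.077 F [-0.2  0.3 -0.8]
dr [-0.0015 -0.0007  0.    ] slide [ 0.0042 -0.0016  0.0868]
[[288.32524466 236.14755503]]
```

View pics/wrist23.png

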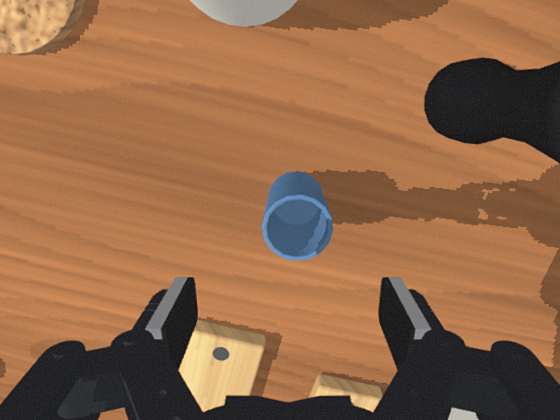

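Request:
jog_arm(dr=[[0, 0, 0], [0, 0, 0], [0, 0, 0], [0, 0, 0], [0, 0, 0], [0, 0, 0], [0, 0, 0], [0, 0, 0], [0, 0, 0], [0, 0, 0]], slide=[[0.005, -0.004, 0.01], [0, 0, 0.02], [0, 0, 0.025], [0, 0, 0.02], [0, 0, 0.008], [0, 0, 0.003], [0, 0, 0], [0, 0, 0], [0, 0, 0], [0, 0, 0]], gripper=[0.8, 0.8, 0.8, 0.8, 0.8, 0.8, 0.8, 0, -1, -1])

```text
time_s: 42.9
position: [0.6583, -0.0421, 0.0472]
tool_rot: [[0.236, -0.972, 0.002], [-0.972, -0.236, -0.0], [0.001, -0.001, -1.0]]
ft_force: [-0.5, 0.2, 1.8]
grip_width: 0.0405
```

Request:
jog_arm(dr=[[0, 0, 0], [0, 0, 0], [0, 0, 0], [0, 0, 0], [0, 0, 0], [0, 0, 0], [0, 0, 0], [0, 0, 0], [0, 0, 0], [0, 0, 0]], slide=[[0, 0, 0], [0, 0, 0], [0, 0, 0], [0, 0, -0.005], [0, 0, -0.015], [0, 0, -0.03], [0, 0, -0.03], [0, 0, -0.02], [0, 0, -0.01], [0, 0, 0]], gripper=[-1, -1, -1, -1, -1, -1, -1, -1, -1, -1])

```text
time_s: 43.9
position: [0.6581, -0.042, 0.1572]
tool_rot: [[0.236, -0.972, 0.002], [-0.972, -0.236, -0.0], [0.001, -0.002, -1.0]]
ft_force: [-0.3, 0.8, -0.0]
grip_width: 0.041
```

```bash
python3 go.py .5043 .2957 .15 -76.35; python3 - <<'E'
from h import *
d=grab('side','24');crop(d['pixels'],190,120,390,270,4,'c24')
E
```

```text
t 43.9 pos [ 0.6581 -0.042   0.1572] yaw -76.37 w 0.041 F [-0.3  0.8 -0. ]
dr [-0.0015 -0.0008 -0.0004] slide [-0.3645  0.0698  0.0072]
```

View pics/c24.png

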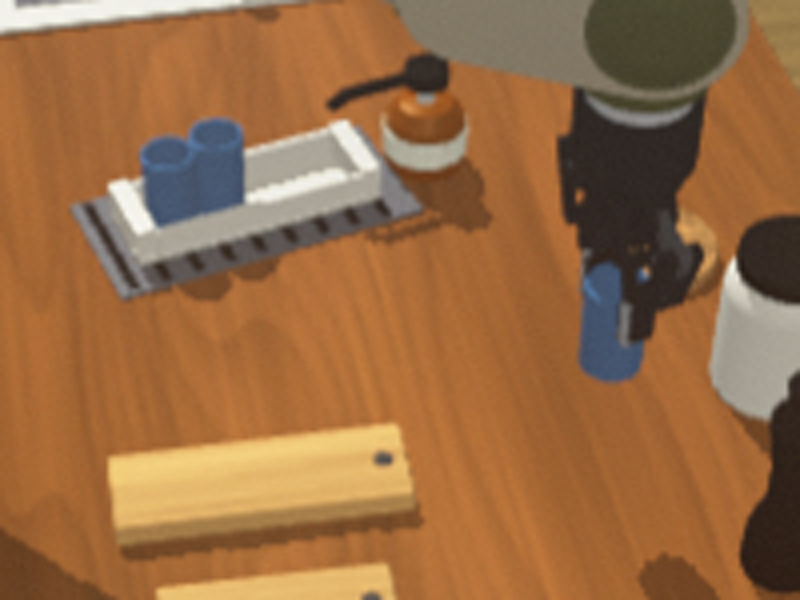

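Request:
jog_arm(dr=[[0, 0, 0], [0, 0, 0], [0, 0, 0], [0, 0, 0], [0, 0, 0], [0, 0, 0], [0, 0, 0], [0, 0, 0], [0, 0, 0], [0, 0, 0]], slide=[[-0.02, 0.01, 0], [-0.035, 0.015, 0], [-0.045, 0.015, 0], [-0.045, 0.015, 0], [-0.045, 0.01, 0], [-0.045, 0.005, 0], [-0.045, 0, 0], [-0.04, 0, 0], [-0.03, 0, 0], [-0.014, 0, 0]], gripper=[-1, -1, -1, -1, -1, -1, -1, -1, -1, -1])

```text
time_s: 44.95
position: [0.5026, 0.2973, 0.1547]
tool_rot: [[0.238, -0.971, -0.003], [-0.971, -0.238, -0.001], [-0.0, 0.003, -1.0]]
ft_force: [0.6, -0.3, -0.6]
grip_width: 0.0406
```

```bash
python3 go.py .5043 .2957 .0572 -76.35; python3 - <<'E'
from h import *
d=grab('wrist','25')
E
```

```text
t 44.95 pos [0.5026 0.2973 0.1547] yaw -76.23 w 0.0406 F [ 0.6 -0.3 -0.6]
dr [0.0029 0.     0.0021] slide [ 0.002  -0.0013  0.0975]
```

View pics/wrist25.png

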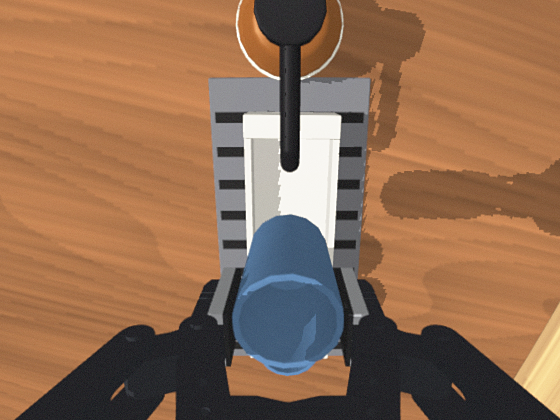

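Request:
jog_arm(dr=[[0, 0, 0], [0, 0, 0], [0, 0, 0], [0, 0, 0], [0, 0, 0], [0, 0, 0], [0, 0, 0], [0, 0, 0], [0, 0, 0], [0, 0, 0]], slide=[[0.001, 0, 0.01], [0, 0, 0.02], [0, 0, 0.02], [0, 0, 0.02], [0, 0, 0.015], [0, 0, 0.007], [0, 0, 0.003], [0, 0, 0], [0, 0, 0], [0, 0, 0]], gripper=[-1, -1, -1, -1, -1, -1, -1, -1, -1, -1])

```text
time_s: 46.0
position: [0.5046, 0.2943, 0.0619]
tool_rot: [[0.236, -0.972, 0.001], [-0.972, -0.236, 0.0], [-0.0, -0.001, -1.0]]
ft_force: [-0.3, -0.4, -0.8]
grip_width: 0.0409
```

```bash
python3 go.py .5043 .2957 .0572 -76.35; python3 - <<'E'
from h import *
d=grab('side','26');crop(d['pixels'],190,120,350,240,5,'c26')
E
```

```text
t 46.0 pos [0.5046 0.2943 0.0619] yaw -76.37 w 0.0409 F [-0.3 -0.4 -0.8]
dr [-0.0013  0.0001 -0.0004] slide [-0.0014  0.      0.0047]
```

View pics/c26.png

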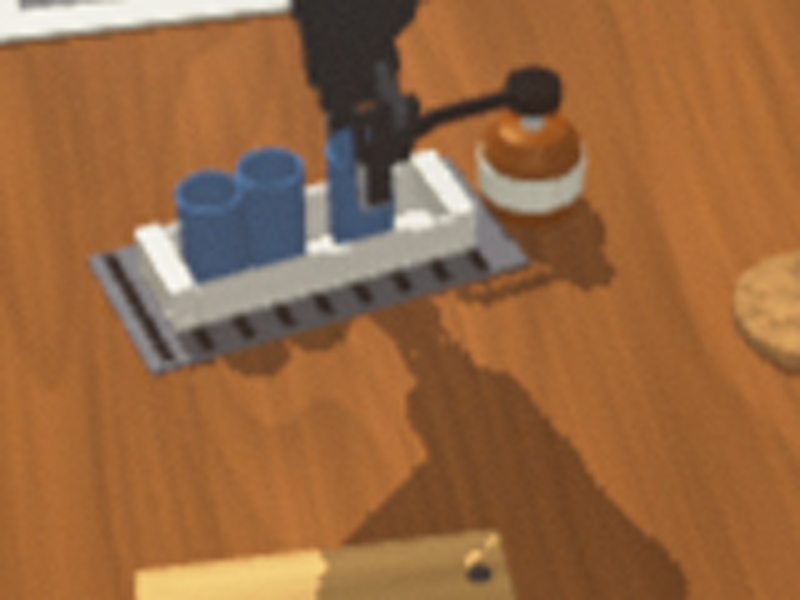

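Request:
jog_arm(dr=[[0, 0, 0], [0, 0, 0], [0, 0, 0], [0, 0, 0], [0, 0, 0], [0, 0, 0], [0, 0, 0], [0, 0, 0], [0, 0, 0], [0, 0, 0]], slide=[[-0.0015, 0.003, 0.001], [0, 0.003, 0.001], [0, 0, 0.001], [0, 0, 0.001], [0, 0, 0], [0, 0, 0], [0, 0, 0], [0, 0, 0], [0, 0, 0], [0, 0, 0]], gripper=[-1, -1, -1, -1, -1, -1, -1, -0.1, 0.2, 0.3])

```text
time_s: 47.05
position: [0.4982, 0.2944, 0.0573]
tool_rot: [[0.236, -0.972, 0.0], [-0.972, -0.236, 0.0], [0.0, -0.0, -1.0]]
ft_force: [-0.5, -0.6, -0.1]
grip_width: 0.0557
```

Request:
jog_arm(dr=[[0, 0, 0], [0, 0, 0], [0, 0, 0], [0, 0, 0], [0, 0, 0], [0, 0, 0], [0, 0, 0], [0, 0, 0], [0, 0, 0], [0, 0, 0]], slide=[[0, 0, 0], [0, 0, -0.015], [0, 0, -0.03], [0, 0, -0.04], [0, 0, -0.02], [0.03, 0, 0], [0.045, 0, 0], [0.045, 0, 0], [0.045, 0, 0], [0.035, 0, 0]], gripper=[0.3, 0.3, 0.3, 0.3, 0.3, 0, -0.5, -1, -1, -1])

```text
time_s: 48.05
position: [0.5456, 0.0976, 0.1624]
tool_rot: [[0.235, -0.972, 0.0], [-0.972, -0.235, -0.0], [0.0, -0.0, -1.0]]
ft_force: [0.2, 0.3, 0.2]
grip_width: -0.0005
```

```bash
python3 go.py .619 .3235 .15 -76.35; python3 - <<'E'
from h import *
d=grab('side','27');crop(d['pixels'],190,90,350,210,5,'c27')
d=grab('top','27');crop(d['pixels'],110,120,270,280,4,'c28')
E
```

```text
t 48.05 pos [0.5456 0.0976 0.1624] yaw -76.43 w -0.0005 F [0.2 0.3 0.2]
dr [-0.0002 -0.0003 -0.0014] slide [-0.2022 -0.1246  0.0124]
```

View pics/c27.png

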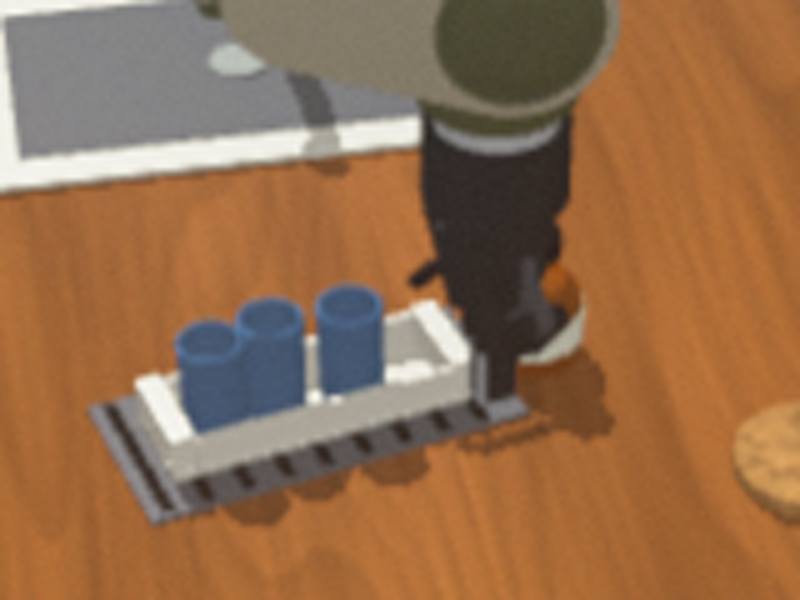

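View pics/c28.png

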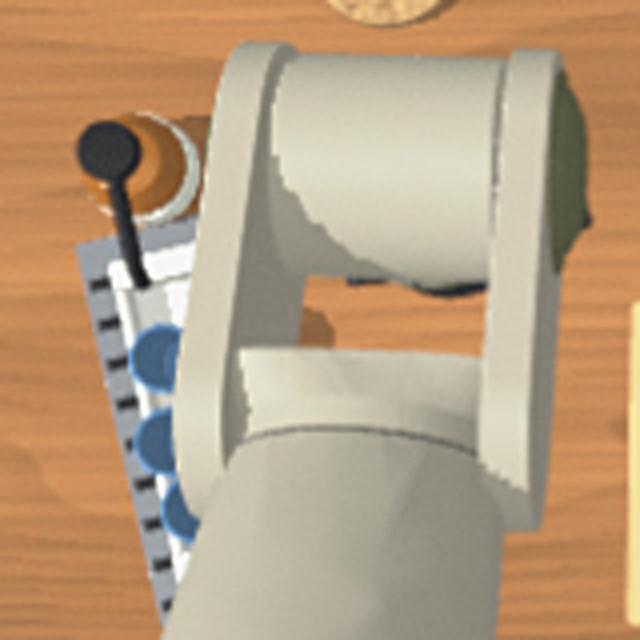

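Request:
jog_arm(dr=[[0, 0, 0], [0, 0, 0], [0, 0, 0], [0, 0, 0], [0, 0, 0], [0, 0, 0], [0, 0, 0], [0, 0, 0], [0, 0, 0], [0, 0, 0]], slide=[[-0.02, -0.02, 0], [-0.035, -0.03, 0], [-0.04, -0.035, 0], [-0.04, -0.03, 0], [-0.04, -0.01, 0], [-0.027, 0, 0], [0, 0, 0], [0, 0, 0], [0, 0, 0], [0, 0, 0]], gripper=[-1, -1, -1, -1, -1, -1, -1, -1, -1, -1])

```text
time_s: 49.15
position: [0.618, 0.3219, 0.1624]
tool_rot: [[0.234, -0.972, 0.0], [-0.972, -0.234, -0.0], [0.0, -0.0, -1.0]]
ft_force: [-0.3, -0.3, 1.0]
grip_width: 0.0001
```

```bash
python3 go.py .619 .3235 .11 -76.35; python3 - <<'E'
from h import *
d=grab('wrist','28'); p=np.array(observe()['position']);print(proj(d,[[p[0],p[1],.092],p]))
d=grab('side','28');crop(d['pixels'],190,60,350,210,5,'c29')
E
```

```text
t 49.15 pos [0.618  0.3219 0.1624] yaw -76.46 w 0.0001 F [-0.3 -0.3  1. ]
dr [-0.0001 -0.0001 -0.0019] slide [-0.0013 -0.0013  0.0524]
[[288.19320988 233.84722576]
 [288.43498677 297.89408075]]
```

View pics/wrist28.png

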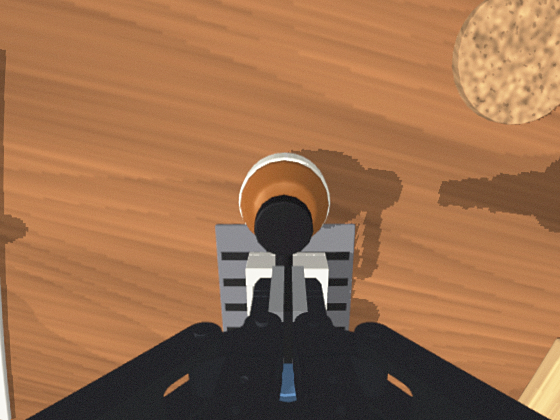

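View pics/c29.png

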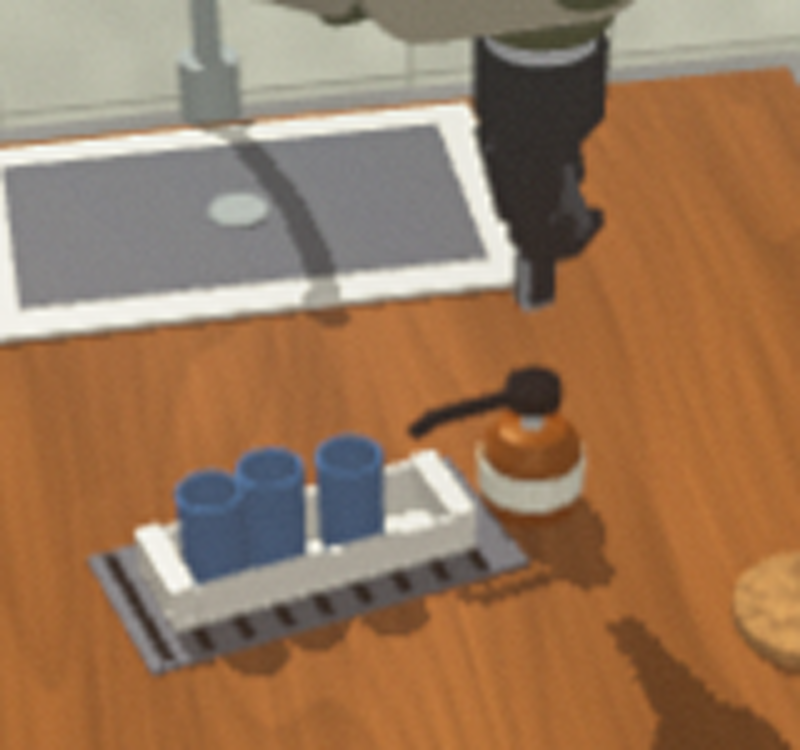

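Request:
jog_arm(dr=[[0, 0, 0], [0, 0, 0], [0, 0, 0], [0, 0, 0], [0, 0, 0], [0, 0, 0], [0, 0, 0], [0, 0, 0], [0, 0, 0], [0, 0, 0]], slide=[[-0.0015, -0.0035, 0], [0, 0, 0.01], [0, 0, 0.015], [0, 0, 0.012], [0, 0, 0.006], [0, 0, 0.003], [0, 0, 0], [0, 0, 0], [0, 0, 0], [0, 0, 0]], gripper=[-1, -1, -1, -1, -1, -1, -1, -1, -1, -1])

```text
time_s: 50.25
position: [0.6209, 0.3253, 0.1167]
tool_rot: [[0.236, -0.972, 0.001], [-0.972, -0.236, 0.0], [-0.0, -0.001, -1.0]]
ft_force: [-0.1, 0.1, 0.4]
grip_width: -0.0002
```

```bash
python3 go.py .622 .3235 .091 -76.35; python3 - <<'E'
from h import *
d=grab('wrist','29');crop(d['pixels'],200,150,380,350,3,'w29')
d=grab('side','29');crop(d['pixels'],250,90,330,170,8,'c30')
E
```

```text
t 50.25 pos [0.6209 0.3253 0.1167] yaw -76.37 w -0.0002 F [-0.1  0.1  0.4]
dr [-0.0008  0.0001 -0.0004] slide [ 0.002  -0.0007  0.0257]
```

View pics/w29.png

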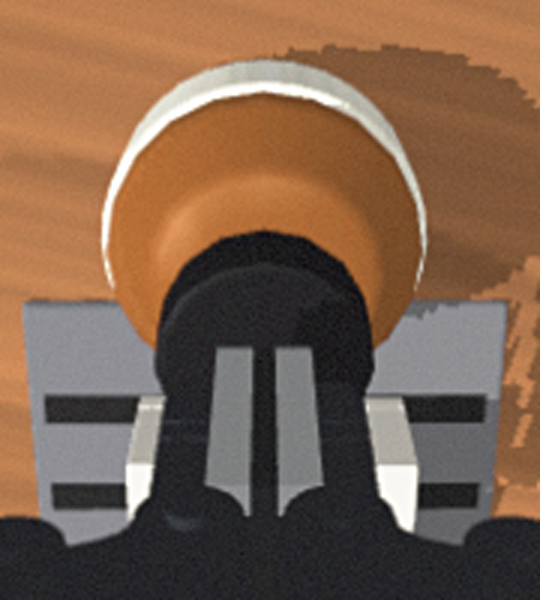

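View pics/c30.png

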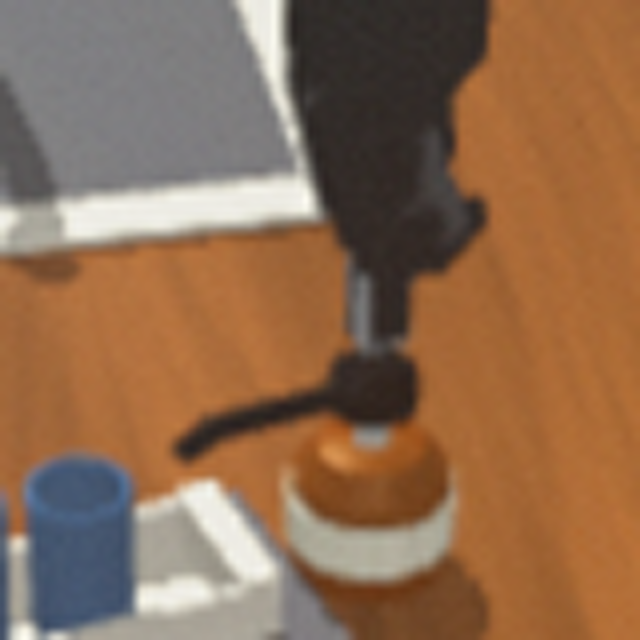

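Request:
jog_arm(dr=[[0, 0, 0], [0, 0, 0], [0, 0, 0], [0, 0, 0], [0, 0, 0], [0, 0, 0], [0, 0, 0], [0, 0, 0], [0, 0, 0], [0, 0, 0]], slide=[[0, 0, 0.004], [0, 0, 0.004], [0, 0, 0.002], [0, 0, 0.002], [0, 0, 0.002], [0, 0, 0.002], [0, 0, 0], [0, 0, 0], [0, 0, 0], [0, 0, 0]], gripper=[-1, -1, -1, -1, -1, -1, -1, -1, -1, -1])

```text
time_s: 51.35
position: [0.6208, 0.3252, 0.1005]
tool_rot: [[0.236, -0.972, 0.0], [-0.972, -0.236, 0.0], [0.0, -0.0, -1.0]]
ft_force: [-1.9, 0.2, 3.7]
grip_width: -0.0
```

Request:
jog_arm(dr=[[0, 0, 0], [0, 0, 0], [0, 0, 0], [0, 0, 0], [0, 0, 0], [0, 0, 0], [0, 0, 0], [0, 0, 0], [0, 0, 0], [0, 0, 0]], slide=[[0, 0, 0.002], [0, 0, 0.002], [0, 0, 0.002], [0, 0, 0.002], [0, 0, 0.001], [0, 0, 0.001], [0, 0, 0], [0, 0, 0], [0, 0, 0], [0, 0, 0]], gripper=[-1, -1, -1, -1, -1, -1, -1, -1, -1, -1])

```text
time_s: 52.35
position: [0.6208, 0.3252, 0.0914]
tool_rot: [[0.236, -0.972, 0.001], [-0.972, -0.236, 0.0], [-0.0, -0.001, -1.0]]
ft_force: [-5.0, -1.8, 10.3]
grip_width: 0.0001
```

Request:
jog_arm(dr=[[0, 0, 0], [0, 0, 0], [0, 0, 0], [0, 0, 0], [0, 0, 0], [0, 0, 0], [0, 0, 0], [0, 0, 0], [0, 0, 0], [0, 0, 0]], slide=[[0, 0, 0.0005], [0, 0, 0.0005], [0, 0, 0], [0, 0, 0], [0, 0, 0], [0, 0, 0], [0, 0, 0], [0, 0, 0], [0, 0, 0], [0, 0, 0]], gripper=[-1, -1, -1, -1, -1, -1, -1, -1, -1, -1])

```text
time_s: 53.35
position: [0.6208, 0.3253, 0.091]
tool_rot: [[0.236, -0.972, 0.001], [-0.972, -0.236, 0.0], [0.0, -0.001, -1.0]]
ft_force: [-5.6, -2.5, 13.7]
grip_width: 0.0001
```

Request:
jog_arm(dr=[[0, 0, 0], [0, 0, 0], [0, 0, 0], [0, 0, 0], [0, 0, 0], [0, 0, 0], [0, 0, 0], [0, 0, 0], [0, 0, 0], [0, 0, 0]], slide=[[0, 0, 0.0005], [0, 0, 0.0005], [0, 0, 0.0005], [0, 0, 0], [0, 0, 0], [0, 0, 0], [0, 0, 0], [0, 0, 0], [0, 0, 0], [0, 0, 0]], gripper=[-1, -1, -1, -1, -1, -1, -1, -1, -1, -1])

```text
time_s: 54.35
position: [0.6209, 0.3253, 0.091]
tool_rot: [[0.236, -0.972, 0.002], [-0.972, -0.236, 0.0], [0.0, -0.002, -1.0]]
ft_force: [-8.4, -3.3, 22.1]
grip_width: -0.0
```

```bash
python3 go.py .622 .3235 .091 -76.35; python3 - <<'E'
from h import *
d=grab('side','31');crop(d['pixels'],250,90,330,170,8,'c31')
E
```

```text
t 54.35 pos [0.6209 0.3253 0.091 ] yaw -76.36 w -0.0 F [-8.4 -3.3 22.1]
dr [-0.0024 -0.0001 -0.0002] slide [ 0.002  -0.0007 -0.    ]
```

View pics/c31.png

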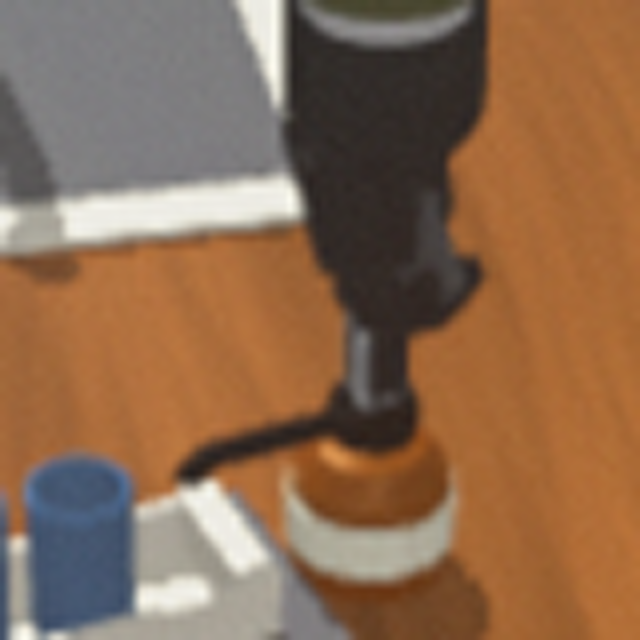

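Hard stop reached (no more motion, 22 N). Release upward.

Request:
jog_arm(dr=[[0, 0, 0], [0, 0, 0], [0, 0, 0], [0, 0, 0], [0, 0, 0], [0, 0, 0], [0, 0, 0], [0, 0, 0], [0, 0, 0], [0, 0, 0]], slide=[[0, 0, -0.003], [0, 0, -0.005], [0, 0, -0.008], [0, 0, -0.01], [0, 0, -0.02], [0, 0, -0.03], [0, 0, -0.02], [0.02, 0, 0], [0.03, 0.02, 0], [0.03, 0.02, 0]], gripper=[-1, -1, -1, -1, -1, -1, -1, -1, -1, -1])

```text
time_s: 55.4
position: [0.6002, 0.2362, 0.1821]
tool_rot: [[0.236, -0.972, -0.002], [-0.972, -0.236, -0.001], [0.0, 0.002, -1.0]]
ft_force: [-0.4, -0.6, 0.1]
grip_width: -0.0001
```

```bash
python3 go.py .4305 -.0105 .15 -91.8; python3 - <<'E'
from h import *
d=grab('side','32');crop(d['pixels'],190,90,350,210,5,'c32')
d=viewer.get_image('top');crop(d['pixels'],220,160,430,300,3.7,'c33')
# platter corners later
E
```

```text
t 55.4 pos [0.6002 0.2362 0.1821] yaw -76.36 w -0.0001 F [-0.4 -0.6  0.1]
dr [ 0.0018 -0.0005  0.2694] slide [0.2519 0.1619 0.0321]
```

View pics/c32.png

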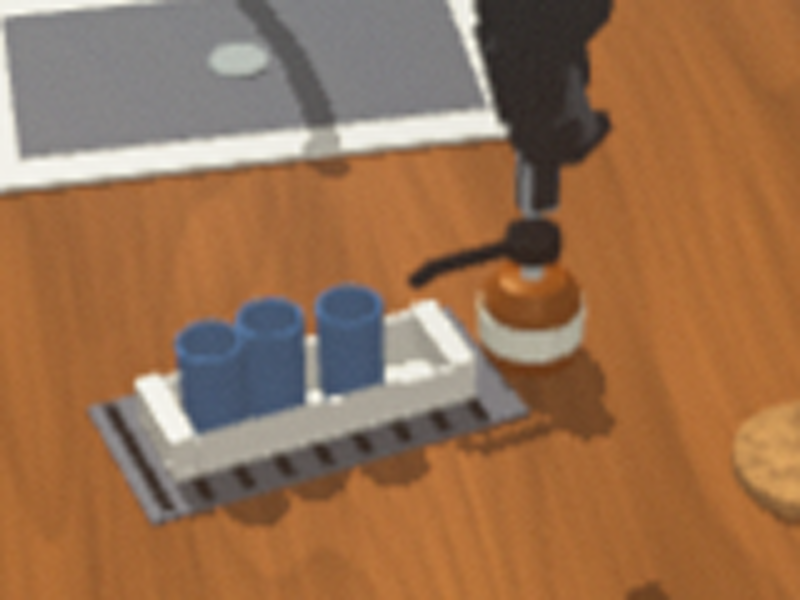

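View pics/c33.png

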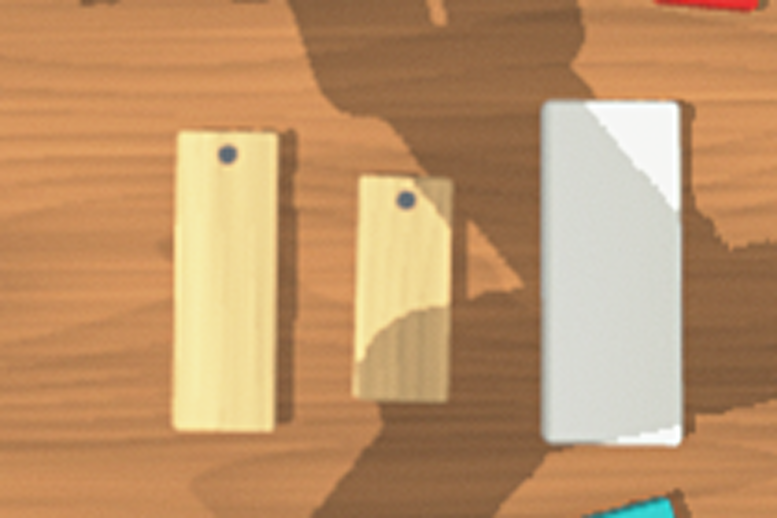

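```bash
cat > m.py <<'E'
from h import *
def rep(name,c):
    c=c[:,:2]; m=c.mean(0); v=(c[0]+c[1]-c[2]-c[3])/2; w=(c[0]+c[3]-c[1]-c[2])/2
    print(name,m.round(4),'L',np.linalg.norm(v).round(4),'W',np.linalg.norm(w).round(4),'yaw',np.degrees(np.arctan2(v[1],v[0])).round(2),np.degrees(np.arctan2(-w[0],w[1])).round(2))
E
python3 - <<'E'
from m import *
d=viewer.get_image('top')
Q=lambda p,z: back(d,np.array(p)/3.7+[219.5,159.5],z)
rep('plat',Q([(542,100),(681,101),(682,445),(543,443)],.02))
rep('long',Q([(177,131),(278,131),(276,432),(172,430)],.018))
rep('short',Q([(359,176),(453,178),(449,402),(352,398)],.018))
s=viewer.get_image('side');crop(s['pixels'],170,190,340,350,4.5,'s33')
E
```

```text
plat [ 0.4358 -0.2693] L 0.2292 W 0.0934 yaw -1.7 -1.45
long [ 0.4334 -0.011 ] L 0.1998 W 0.0684 yaw -1.42 -1.31
short [ 0.4264 -0.1295] L 0.1485 W 0.0639 yaw -2.68 -2.59
```

View pics/s33.png

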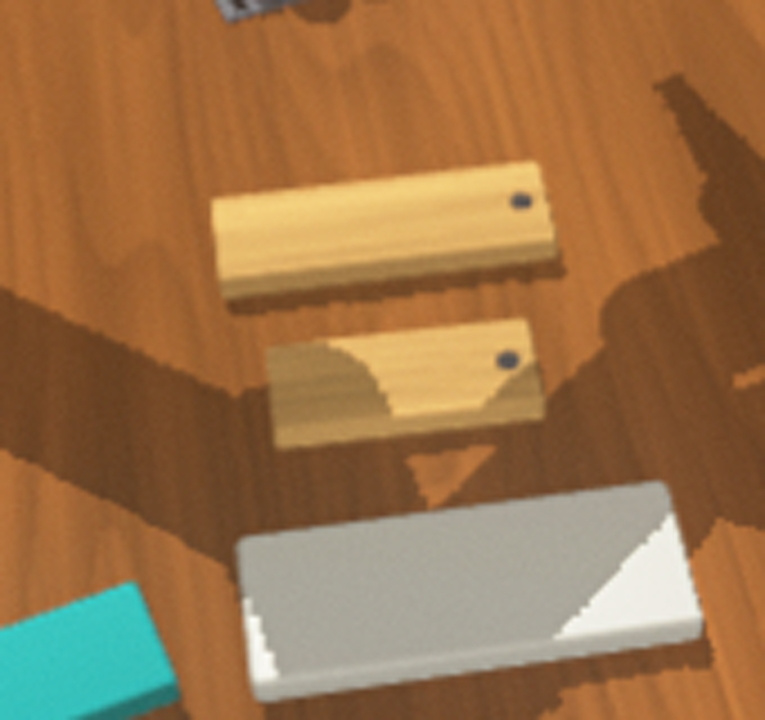

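Request:
jog_arm(dr=[[0, 0, 0.067], [0, 0, 0.067], [0, 0, 0.067], [0, 0, 0.067], [0, 0, 0], [0, 0, 0], [0, 0, 0], [0, 0, 0], [0, 0, 0], [0, 0, 0]], slide=[[0, 0, 0], [0, 0, 0], [0, 0, 0], [0, 0, 0], [0.04, 0.025, 0], [0.045, 0.028, 0], [0.045, 0.028, 0], [0.045, 0.028, 0], [0.045, 0.028, 0.01], [0.032, 0.022, 0.02]], gripper=[-1, -1, -0.5, 0, 0.5, 1, 1, 1, 1, 1])

```text
time_s: 56.6
position: [0.4411, 0.0003, 0.1548]
tool_rot: [[-0.03, -1.0, 0.003], [-1.0, 0.03, -0.001], [0.001, -0.003, -1.0]]
ft_force: [1.1, -0.6, -1.4]
grip_width: 0.0856
```

Request:
jog_arm(dr=[[0, 0, 0], [0, 0, 0], [0, 0, 0], [0, 0, 0], [0, 0, 0], [0, 0, 0], [0, 0, 0], [0, 0, 0], [0, 0, 0], [0, 0, 0]], slide=[[0, 0, 0.01], [0, 0, 0.02], [0, 0, 0.02], [0, 0, 0.01], [0, 0, 0], [0, 0, 0], [0, 0, 0], [0, 0, 0], [0, 0, 0], [0, 0, 0]], gripper=[1, 1, 1, 1, 1, 1, 1, 1, 1, 1])

```text
time_s: 57.6
position: [0.4414, 0.0017, 0.0947]
tool_rot: [[-0.03, -1.0, 0.001], [-1.0, 0.03, -0.0], [0.0, -0.001, -1.0]]
ft_force: [-0.4, -0.1, 0.7]
grip_width: 0.0851
```

```bash
python3 go.py .4334 -.011 .018 -91.7; python3 - <<'E'
from h import *
grab('wrist','34')
E
```

```text
t 57.6 pos [0.4414 0.0017 0.0947] yaw -91.73 w 0.0851 F [-0.4 -0.1  0.7]
dr [-0.0006 -0.0001 -0.0006] slide [0.0129 0.0076 0.0767]
```

View pics/wrist34.png

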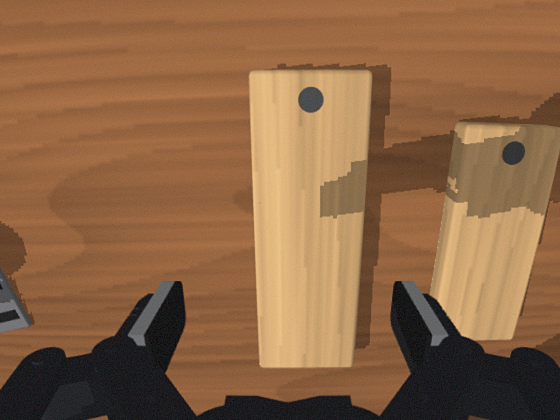

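Request:
jog_arm(dr=[[0, 0, 0], [0, 0, 0], [0, 0, 0], [0, 0, 0], [0, 0, 0], [0, 0, 0], [0, 0, 0], [0, 0, 0], [0, 0, 0], [0, 0, 0]], slide=[[0.0065, 0.0036, 0], [0.0065, 0.004, 0.01], [0, 0, 0.02], [0, 0, 0.02], [0, 0, 0.015], [0, 0, 0.008], [0, 0, 0.003], [0, 0, 0], [0, 0, 0], [0, 0, 0]], gripper=[1, 1, 1, 1, 1, 1, 1, 1, 0.5, 0], force=40)

```text
time_s: 58.65
position: [0.4336, -0.0111, 0.0195]
tool_rot: [[-0.03, -1.0, 0.001], [-1.0, 0.03, -0.0], [0.0, -0.001, -1.0]]
ft_force: [-2.4, -0.3, 11.8]
grip_width: 0.0658
```

Request:
jog_arm(dr=[[0, 0, 0], [0, 0, 0], [0, 0, 0], [0, 0, 0], [0, 0, 0], [0, 0, 0], [0, 0, 0], [0, 0, 0], [0, 0, 0], [0, 0, 0]], slide=[[0, 0, 0], [0, 0, 0], [0, 0, 0], [0, 0, 0], [0, 0, 0], [0, 0, 0], [0, 0, 0], [0, 0, 0], [0, 0, 0], [0, 0, 0]], gripper=[-1, -1, -1, -1, -1, -1, -1, -1, -1, -1])

```text
time_s: 59.65
position: [0.4336, -0.0111, 0.0196]
tool_rot: [[-0.03, -1.0, 0.002], [-1.0, 0.03, -0.001], [0.0, -0.002, -1.0]]
ft_force: [-2.0, 0.8, 9.8]
grip_width: 0.0661
```

```bash
python3 go.py .4334 -.011 .018 -91.7
```

```text
t 59.65 pos [ 0.4336 -0.0111  0.0196] yaw -91.72 w 0.0661 F [-2.   0.8  9.8]
dr [-0.0017 -0.0005 -0.0003] slide [-0.0001  0.0002  0.0016]
```

Request:
jog_arm(dr=[[0, 0, 0], [0, 0, 0], [0, 0, 0], [0, 0, 0], [0, 0, 0], [0, 0, 0], [0, 0, 0], [0, 0, 0], [0, 0, 0], [0, 0, 0]], slide=[[0, 0, -0.005], [0, 0, -0.015], [0, 0, -0.025], [0, 0, -0.025], [0, 0, -0.01], [0.02, 0, 0], [0.03, 0, 0], [0.035, -0.001, 0], [0.035, -0.001, 0], [0.035, -0.001, 0]], gripper=[-1, -1, -1, -1, -1, -1, -1, -1, -1, -1])

```text
time_s: 60.65
position: [0.4312, -0.1673, 0.0981]
tool_rot: [[-0.03, -1.0, -0.001], [-1.0, 0.03, 0.0], [-0.0, 0.001, -1.0]]
ft_force: [-0.1, -0.4, -2.9]
grip_width: 0.0654
```

Request:
jog_arm(dr=[[0, 0, 0], [0, 0, 0], [0, 0, 0], [0, 0, 0], [0, 0, 0], [0, 0, 0], [0, 0, 0], [0, 0, 0], [0, 0, 0], [0, 0, 0]], slide=[[0.035, -0.001, 0], [0.03, -0.001, 0], [0.025, -0.001, 0], [0.013, 0, 0], [0, 0, 0.005], [0, 0, 0.01], [0, 0, 0.01], [0, 0, 0.005], [0, 0, 0], [0, 0, 0]], gripper=[-1, -1, -1, -1, -1, -1, -1, -1, -1, -1])

```text
time_s: 61.65
position: [0.4317, -0.2689, 0.0684]
tool_rot: [[-0.03, -1.0, -0.0], [-1.0, 0.03, 0.0], [-0.0, 0.0, -1.0]]
ft_force: [0.4, 0.1, -1.4]
grip_width: 0.0658
```

```bash
python3 go.py .4358 -.2693 .042 -91.6; python3 - <<'E'
from h import *
grab('wrist','35')
d=grab('top','35');crop(d['pixels'],340,170,440,300,5,'c35')
d=grab('side','35');crop(d['pixels'],170,190,340,350,4.5,'s35')
E
```

```text
t 61.65 pos [ 0.4317 -0.2689  0.0684] yaw -91.7 w 0.0658 F [ 0.4  0.1 -1.4]
dr [ 0.0001  0.0001 -0.0018] slide [ 0.0003 -0.0041  0.0264]
```

View pics/wrist35.png

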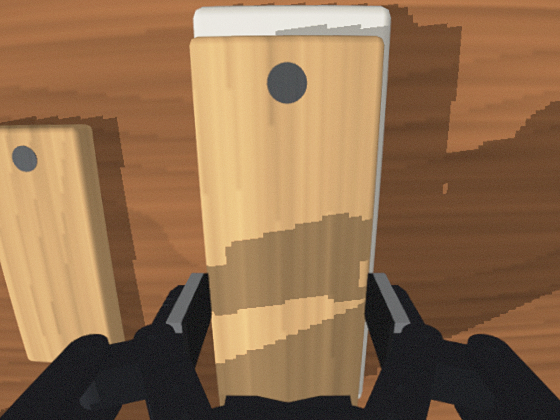

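View pics/s35.png

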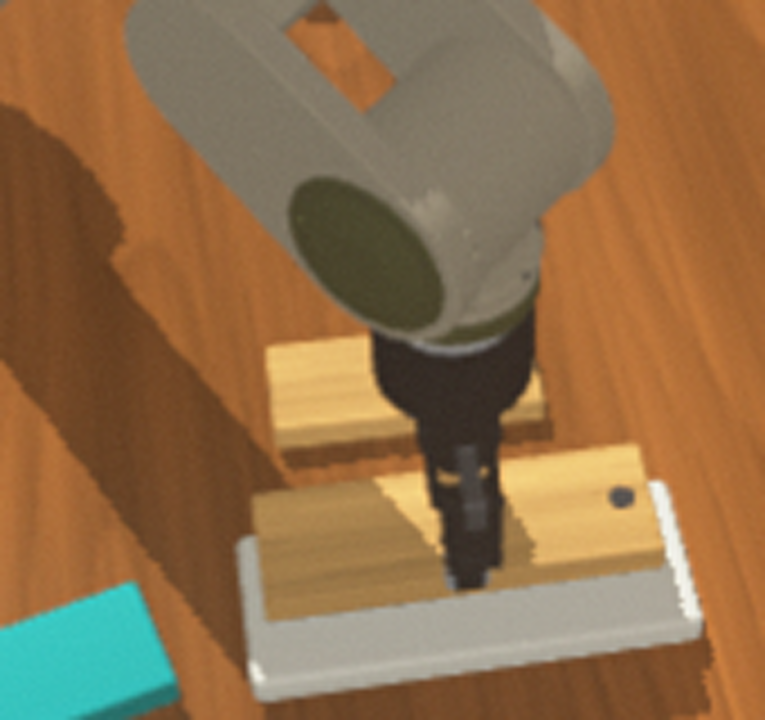

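Request:
jog_arm(dr=[[0, 0, -0.002], [0, 0, 0], [0, 0, 0], [0, 0, 0], [0, 0, 0], [0, 0, 0], [0, 0, 0], [0, 0, 0], [0, 0, 0], [0, 0, 0]], slide=[[0.001, -0.004, 0.005], [0, 0, 0.008], [0, 0, 0.007], [0, 0, 0.003], [0, 0, 0.002], [0, 0, 0.001], [0, 0, 0], [0, 0, 0], [0, 0, 0], [0, 0, 0]], gripper=[-1, -1, -1, -1, -1, -1, -1, -1, -1, -1])

```text
time_s: 62.8
position: [0.4356, -0.2703, 0.0426]
tool_rot: [[-0.028, -1.0, 0.0], [-1.0, 0.028, -0.0], [0.0, -0.0, -1.0]]
ft_force: [0.0, 0.5, -1.1]
grip_width: 0.0659
```

```bash
python3 go.py .4358 -.27 .0396 -91.6; python3 - <<'E'
from h import *
d=grab('side','36');crop(d['pixels'],200,250,340,350,5.5,'s36')
d=grab('top','36');crop(d['pixels'],350,170,430,300,5,'c36')
E
```

```text
t 62.8 pos [ 0.4356 -0.2703  0.0426] yaw -91.61 w 0.0659 F [ 0.   0.5 -1.1]
dr [-0.0002 -0.0002 -0.0002] slide [-0.0003 -0.0002  0.003 ]
```

View pics/s36.png

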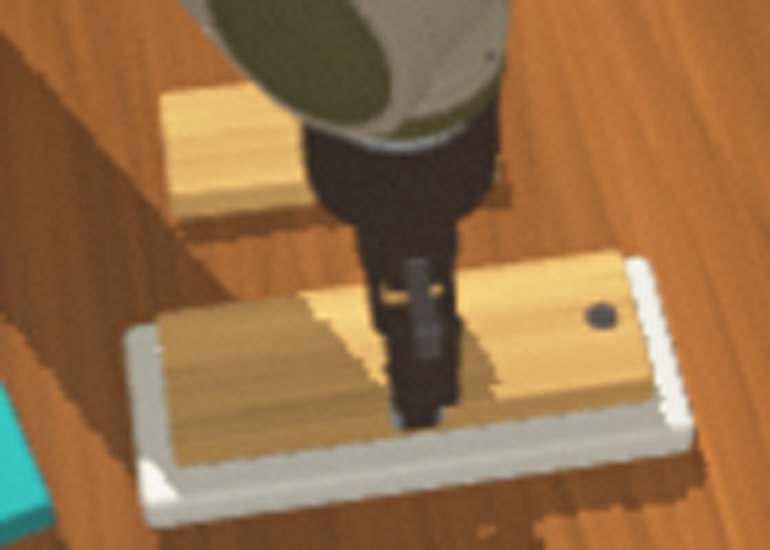

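View pics/c36.png

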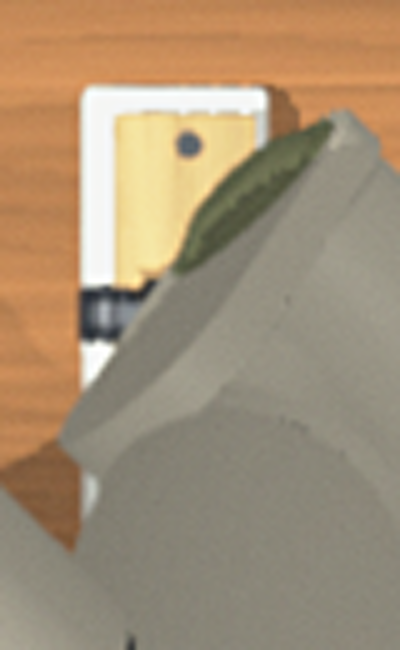

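Lengthwise centred. Lower 3 mm and release, then go back over the short board.

Request:
jog_arm(dr=[[0, 0, 0], [0, 0, 0], [0, 0, 0], [0, 0, 0], [0, 0, 0], [0, 0, 0], [0, 0, 0], [0, 0, 0], [0, 0, 0], [0, 0, 0]], slide=[[0, 0, 0.001], [0, 0, 0.001], [0, 0, 0.001], [0, 0, 0], [0, 0, 0], [0, 0, 0], [0, 0, 0], [0, 0, 0], [0, 0, 0], [0, 0, 0]], gripper=[-1, -1, -1, -1, -1, -1, 0.6, 0.8, 1, 1])

```text
time_s: 63.9
position: [0.4355, -0.2703, 0.0394]
tool_rot: [[-0.028, -1.0, -0.0], [-1.0, 0.028, 0.0], [-0.0, 0.0, -1.0]]
ft_force: [0.1, 0.6, 0.1]
grip_width: 0.0852
```

Request:
jog_arm(dr=[[0, 0, 0], [0, 0, 0], [0, 0, 0], [0, 0, 0], [0, 0, 0], [0, 0, 0], [0, 0, 0], [0, 0, 0], [0, 0, 0], [0, 0, 0]], slide=[[0, 0, -0.01], [0, 0, -0.02], [0, 0, -0.03], [0, 0, -0.03], [0, 0, -0.02], [-0.025, 0, 0], [-0.04, 0.002, 0], [-0.04, 0.003, 0], [-0.03, 0.003, 0], [-0.006, 0, 0]], gripper=[1, 1, 1, 1, 1, 1, 1, 1, 1, 1])

```text
time_s: 64.9
position: [0.4308, -0.1265, 0.1502]
tool_rot: [[-0.025, -1.0, 0.0], [-1.0, 0.025, 0.0], [-0.0, 0.0, -1.0]]
ft_force: [-0.1, 0.8, 0.4]
grip_width: 0.0854
```

```bash
python3 go.py .4264 -.1297 .018 -91.8; python3 - <<'E'
from h import *
d=grab('side','37');crop(d['pixels'],200,250,340,350,5.5,'s37')
d=grab('top','37');crop(d['pixels'],340,170,440,300,6,'c37')
grab('wrist','37')
E
```

```text
t 64.9 pos [ 0.4308 -0.1265  0.1502] yaw -91.46 w 0.0854 F [-0.1  0.8  0.4]
dr [0.     0.0003 0.0059] slide [0.0034 0.0043 0.1322]
```

View pics/s37.png

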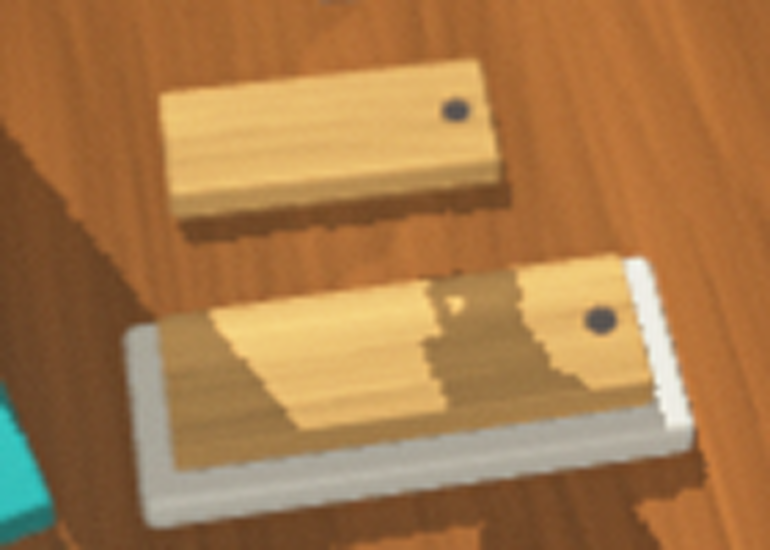

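View pics/c37.png

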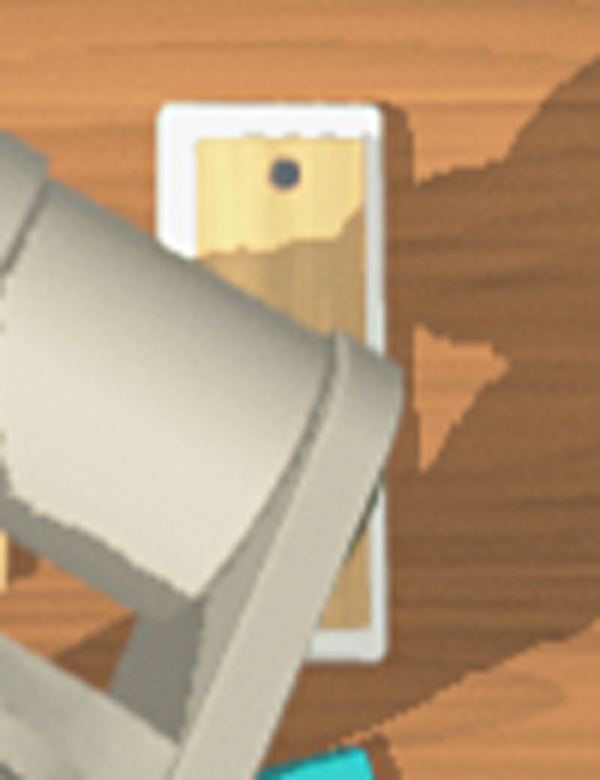

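View pics/wrist37.png

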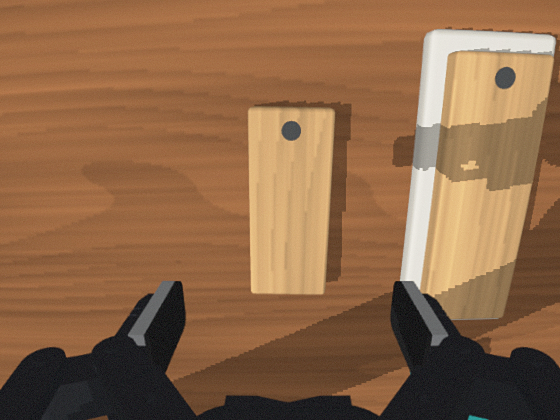

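```bash
python3 - <<'E'
from h import *
d=viewer.get_image('top')
Q=lambda p,z: back(d,np.array(p)/6+[339.5,169.5],z).round(4)
pl=Q([(157,103),(383,103),(387,661)],.02); lo=Q([(197,138),(364,138),(371,629)],.038)
print(pl,lo)
for n,c,L,W in(('p',pl,.23,.092),('l',lo,.2,.068)):
    v=c[1]-c[2]; print(n,'edge yaw',np.degrees(np.arctan2(v[1],v[0])),'centre',((c[0]+c[2])/2)[:2])
for p in (pl,lo): pass
E
```

```text
[[ 0.5509 -0.2248  0.02  ]
 [ 0.5498 -0.3193  0.02  ]
 [ 0.3201 -0.3127  0.02  ]] [[ 0.5342 -0.2369  0.038 ]
 [ 0.5334 -0.3054  0.038 ]
 [ 0.335  -0.3012  0.038 ]]
p edge yaw -1.6458342609799963 centre [ 0.4355  -0.26875]
l edge yaw -1.2127335501389425 centre [ 0.4346  -0.26905]
```

Request:
jog_arm(dr=[[0, 0, 0.008], [0, 0, 0], [0, 0, 0], [0, 0, 0], [0, 0, 0], [0, 0, 0], [0, 0, 0], [0, 0, 0], [0, 0, 0], [0, 0, 0]], slide=[[0.003, 0.004, 0], [0, 0, 0.02], [0, 0, 0.03], [0, 0, 0.03], [0, 0, 0.025], [0, 0, 0.015], [0, 0, 0.006], [0, 0, 0.003], [0, 0, 0], [0, 0, 0]], gripper=[1, 1, 1, 1, 1, 1, 1, 1, 1, 1])

```text
time_s: 66.1
position: [0.4277, -0.1324, 0.0211]
tool_rot: [[-0.036, -0.999, 0.001], [-0.999, 0.036, -0.001], [0.001, -0.001, -1.0]]
ft_force: [0.6, 0.1, 0.1]
grip_width: 0.0852
```

```bash
python3 go.py .4264 -.1297 .0195 -92
```

```text
t 66.1 pos [ 0.4277 -0.1324  0.0211] yaw -92.09 w 0.0852 F [0.6 0.1 0.1]
dr [-0.0012 -0.0007 -0.0015] slide [-0.0026  0.0014  0.0016]
```

Request:
jog_arm(dr=[[0, 0, 0], [0, 0, 0], [0, 0, 0], [0, 0, 0], [0, 0, 0], [0, 0, 0], [0, 0, 0], [0, 0, 0], [0, 0, 0], [0, 0, 0]], slide=[[0, 0, 0], [0, 0, 0], [0, 0, 0], [0, 0, 0], [0, 0, 0], [0, 0, 0], [0, 0, 0], [0, 0, 0], [0, 0, 0], [0, 0, 0]], gripper=[0.5, 0, -1, -1, -1, -1, -1, -1, -1, -1])

```text
time_s: 67.1
position: [0.4276, -0.132, 0.0215]
tool_rot: [[-0.036, -0.999, 0.001], [-0.999, 0.036, -0.001], [0.001, -0.001, -1.0]]
ft_force: [-2.6, -0.2, 12.7]
grip_width: 0.0594
```

Request:
jog_arm(dr=[[0, 0, 0], [0, 0, 0], [0, 0, 0], [0, 0, 0], [0, 0, 0], [0, 0, 0], [0, 0, 0], [0, 0, 0], [0, 0, 0], [0, 0, 0]], slide=[[0, 0, -0.005], [0, 0, -0.015], [0, 0, -0.025], [0, 0, -0.025], [0, 0, -0.01], [0.02, -0.003, 0], [0.035, -0.003, 0], [0.035, -0.004, 0], [0.032, -0.003, 0], [0.015, 0, 0]], gripper=[-1, -1, -1, -1, -1, -1, -1, -1, -1, -1])

```text
time_s: 68.1
position: [0.4354, -0.2716, 0.0999]
tool_rot: [[-0.038, -0.999, 0.0], [-0.999, 0.038, -0.0], [0.0, -0.0, -1.0]]
ft_force: [-0.4, 0.4, -1.3]
grip_width: 0.0595
```

Request:
jog_arm(dr=[[0, 0, -0.008], [0, 0, 0], [0, 0, 0], [0, 0, 0], [0, 0, 0], [0, 0, 0], [0, 0, 0], [0, 0, 0], [0, 0, 0], [0, 0, 0]], slide=[[0, 0, 0], [0, 0, 0.01], [0, 0, 0.01], [0, 0, 0], [0, 0, 0], [0, 0, 0], [0, 0, 0], [0, 0, 0], [0, 0, 0], [0, 0, 0]], gripper=[-1, -1, -1, -1, -1, -1, -1, -1, -1, -1])

```text
time_s: 69.1
position: [0.4354, -0.2694, 0.0806]
tool_rot: [[-0.028, -1.0, 0.0], [-1.0, 0.028, -0.0], [0.0, -0.0, -1.0]]
ft_force: [0.8, 0.3, -1.2]
grip_width: 0.0595
```

```bash
python3 go.py .4362 -.2692 .0595 -91.4; python3 - <<'E'
from h import *
d=grab('side','38');crop(d['pixels'],200,240,340,350,5.5,'s38')
d=grab('wrist','38')
E
```

```text
t 69.1 pos [ 0.4354 -0.2694  0.0806] yaw -91.62 w 0.0595 F [ 0.8  0.3 -1.2]
dr [-0.0002 -0.0002 -0.0038] slide [-0.0002 -0.0007  0.0211]
```

View pics/s38.png

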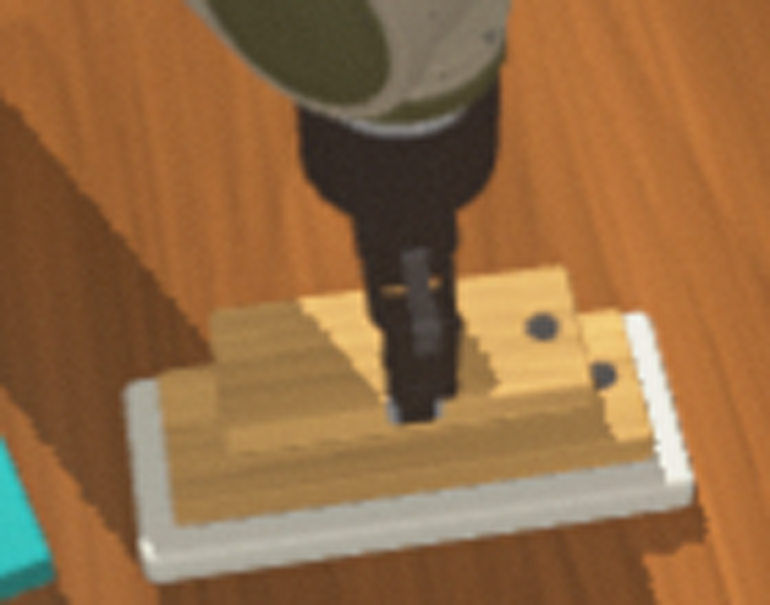

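View pics/wrist38.png

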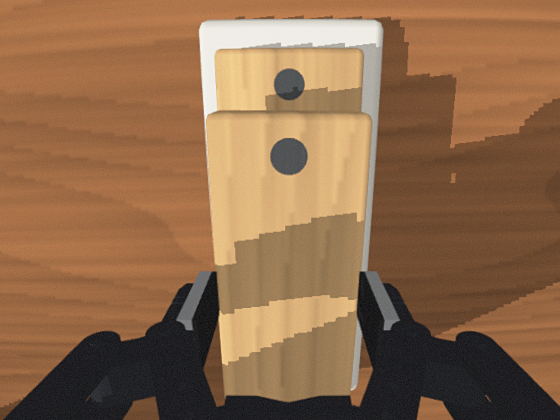

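```bash
python3 - <<'E'
from h import *
d=viewer.get_image('side')
Q=lambda p,z: back(d,np.array(p)/5.5+[199.5,239.5],z).round(4)
print('short top',Q([(213,313),(568,267),(590,386)],.077))
print('long top',Q([(158,374),(617,312),(653,436)],.038))
w=viewer.get_image('wrist')
print('wrist short far',back(w,[(207,114),(371,114)],.077).round(4),'long far',back(w,[(215,50),(363,50)],.038).round(4))
E
```

```text
short top [[ 0.3601 -0.237   0.077 ]
 [ 0.5085 -0.2412  0.077 ]
 [ 0.5039 -0.3014  0.077 ]]
long top [[ 0.3349 -0.2347  0.038 ]
 [ 0.5317 -0.2393  0.038 ]
 [ 0.5315 -0.3038  0.038 ]]
wrist short far [[ 0.5097 -0.2419  0.077 ]
 [ 0.5081 -0.301   0.077 ]] long far [[ 0.5353 -0.2394  0.038 ]
 [ 0.5335 -0.3051  0.038 ]]
```

Request:
jog_arm(dr=[[0, 0, -0.003], [0, 0, 0], [0, 0, 0], [0, 0, 0], [0, 0, 0], [0, 0, 0], [0, 0, 0], [0, 0, 0], [0, 0, 0], [0, 0, 0]], slide=[[0, 0, 0.006], [0, 0, 0.006], [0, 0, 0.004], [0, 0, 0.002], [0, 0, 0.001], [0, 0, 0], [0, 0, 0], [0, 0, 0], [0, 0, 0], [0, 0, 0]], gripper=[-1, -1, -1, -1, -1, -1, -1, -1, -1, -1])

```text
time_s: 70.3
position: [0.4354, -0.2694, 0.0615]
tool_rot: [[-0.025, -1.0, 0.0], [-1.0, 0.025, -0.0], [0.0, -0.0, -1.0]]
ft_force: [-0.6, -0.9, -0.7]
grip_width: 0.0595
```

```bash
python3 go.py .4354 -.2694 .0595 -91.4
```

```text
t 70.3 pos [ 0.4354 -0.2694  0.0615] yaw -91.44 w 0.0595 F [-0.6 -0.9 -0.7]
dr [-0.0001 -0.0001 -0.0008] slide [0.    0.    0.002]
```

Request:
jog_arm(dr=[[0, 0, 0], [0, 0, 0], [0, 0, 0], [0, 0, 0], [0, 0, 0], [0, 0, 0], [0, 0, 0], [0, 0, 0], [0, 0, 0], [0, 0, 0]], slide=[[0, 0, 0.001], [0, 0, 0.001], [0, 0, 0], [0, 0, 0], [0, 0, 0], [0, 0, 0], [0, 0, 0], [0, 0, 0], [0, 0, 0], [0, 0, 0]], gripper=[-1, -1, -1, -1, -1, -1, 0.5, 0.7, 0.9, 1])

```text
time_s: 71.3
position: [0.4354, -0.2694, 0.0593]
tool_rot: [[-0.025, -1.0, -0.0], [-1.0, 0.025, 0.0], [-0.0, 0.0, -1.0]]
ft_force: [-0.7, 0.6, 0.1]
grip_width: 0.0856
```

Request:
jog_arm(dr=[[0, 0, 0], [0, 0, 0], [0, 0, 0], [0, 0, 0], [0, 0, 0], [0, 0, 0], [0, 0, 0], [0, 0, 0], [0, 0, 0], [0, 0, 0]], slide=[[0, 0, -0.01], [0, 0, -0.02], [0, 0, -0.03], [0, 0, -0.04], [0, 0, -0.03], [0, 0, 0], [0, 0, 0], [0, 0, 0], [0, 0, 0], [0, 0, 0]], gripper=[1, 1, 1, 1, 1, 1, 1, 1, 1, 1])

```text
time_s: 72.3
position: [0.4352, -0.2692, 0.1887]
tool_rot: [[-0.025, -1.0, -0.001], [-1.0, 0.025, 0.001], [-0.001, 0.001, -1.0]]
ft_force: [-0.2, 0.6, -0.6]
grip_width: 0.0853
```

Request:
jog_arm(dr=[[0, 0, 0], [0, 0, 0], [0, 0, 0], [0, 0, 0], [0, 0, 0], [0, 0, 0], [0, 0, 0], [0, 0, 0], [0, 0, 0], [0, 0, 0]], slide=[[-0.03, 0, 0], [-0.04, 0, 0], [-0.045, 0.01, 0], [-0.045, 0.01, 0], [-0.045, 0.01, 0], [-0.04, 0.01, 0], [-0.02, 0, 0], [0, 0, 0], [0, 0, 0], [0, 0, 0]], gripper=[1, 1, 1, 1, 1, 1, 1, 1, 1, 1])

```text
time_s: 73.3
position: [0.4024, -0.0044, 0.1893]
tool_rot: [[-0.026, -1.0, -0.0], [-1.0, 0.026, -0.0], [0.0, 0.0, -1.0]]
ft_force: [-0.4, -0.4, 0.1]
grip_width: 0.0853
```

```bash
python3 go.py .4354 -.2694 .0595 -91.4; python3 - <<'E'
from h import *
d=grab('side','39');crop(d['pixels'],200,240,340,350,5.5,'s39')
d=grab('top','39');crop(d['pixels'],340,170,440,300,4.5,'c39')
E
```

```text
t 73.3 pos [ 0.4024 -0.0044  0.1893] yaw -91.5 w 0.0853 F [-0.4 -0.4  0.1]
dr [ 0.0002 -0.0002 -0.0018] slide [ 0.2641 -0.0395  0.1298]
```

View pics/side39.png

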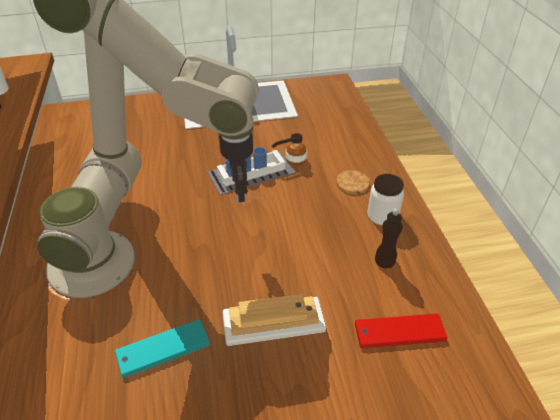

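View pics/top39.png

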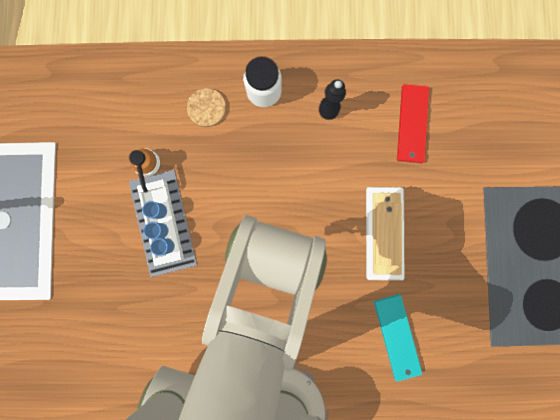

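View pics/c39.png

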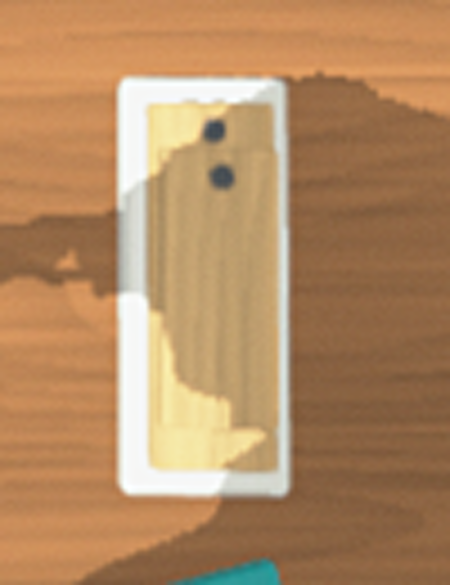

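View pics/s39.png

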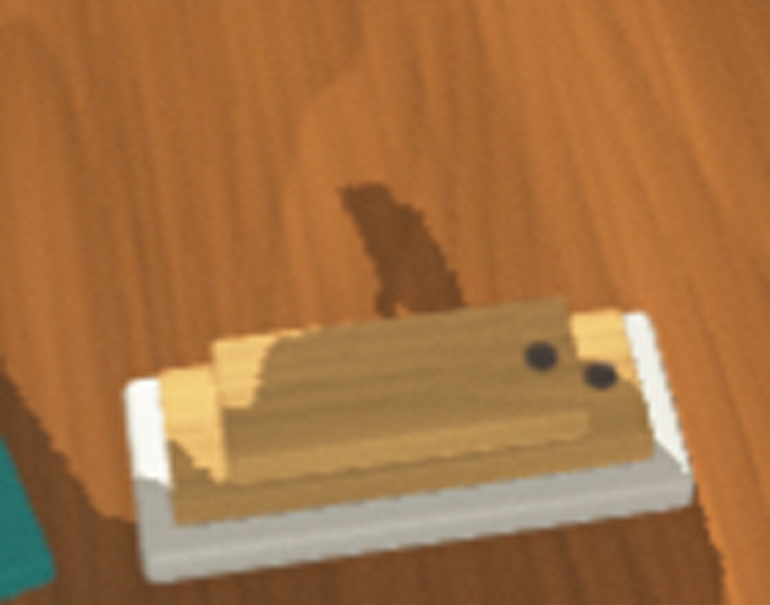

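```bash
python3 - <<'E'
from m import *
d=viewer.get_image('top')
Q=lambda p,z: back(d,np.array(p)/4.5+[339.5,169.5],z)
rep('plat',Q([(118,79),(287,79),(290,495),(118,493)],.02))
rep('long',Q([(150,104),(273,104),(278,470),(148,468)],.038))
rep('short',Q([(162,150),(276,150),(278,430),(158,427)],.056))
f=5;x0,y0=120,140
im=cv2.resize(d['pixels'][y0:285,x0:205],None,fx=f,fy=f,interpolation=cv2.INTER_CUBIC)
draw(im,d,box(.4688,.2868,13.65,0,.004,.25,.12),(0,0,255),f,x0,y0)
cv2.imwrite('pics/c40.png',im)
E
```

```text
plat [ 0.4356 -0.2687] L 0.2276 W 0.0942 yaw -1.66 -1.17
long [ 0.4353 -0.2689] L 0.1966 W 0.0686 yaw -1.65 -1.29
short [ 0.4334 -0.2674] L 0.1472 W 0.0623 yaw -2.11 -1.57
```

View pics/c40.png

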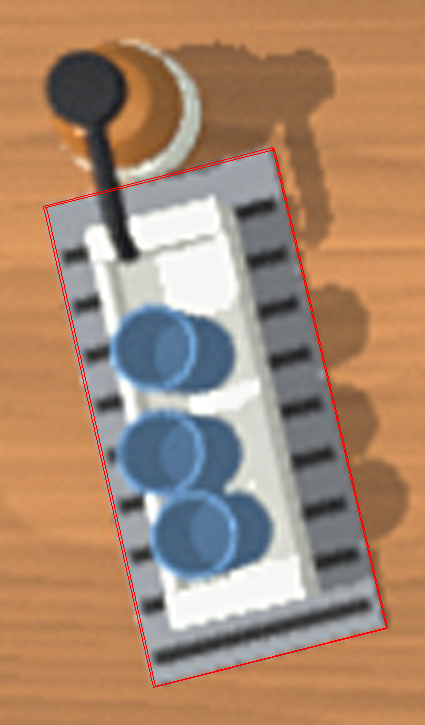

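```bash
python3 - <<'E'
from h import *
d=viewer.get_image('top')
Q=lambda p,z: back(d,np.array(p)/5+[119.5,139.5],z)[:,:2]
a=np.radians(13.65);R=np.array([[np.cos(a),np.sin(a)],[-np.sin(a),np.cos(a)]])
print('rim st',((Q([(153,348),(161,452),(196,534)],.076)-[.4688,.2868])@R.T).round(4))
P=[]
f=8;x0,y0=140,195
im=cv2.resize(d['pixels'][y0:260,x0:180],None,fx=f*1.4,fy=f*1.4,interpolation=cv2.INTER_CUBIC);cv2.imwrite('pics/c41.png',im)
s=viewer.get_image('side');crop(s['pixels'],210,130,310,200,8,'s41')
E
```

```text
rim st [[ 0.0301 -0.    ]
 [-0.0183  0.0073]
 [-0.0595 -0.0001]]
```

View pics/c41.png

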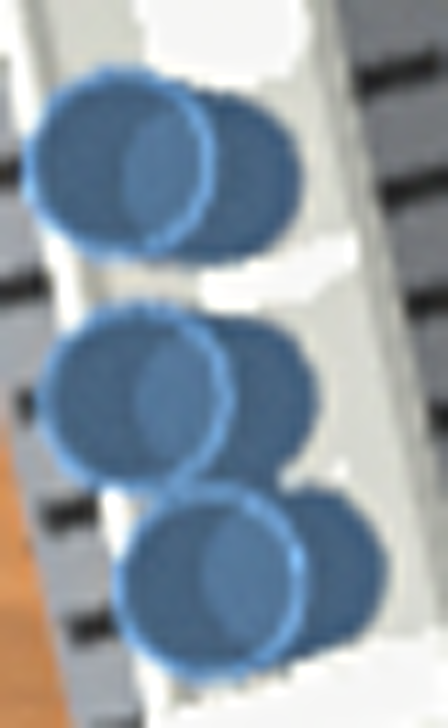

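View pics/s41.png

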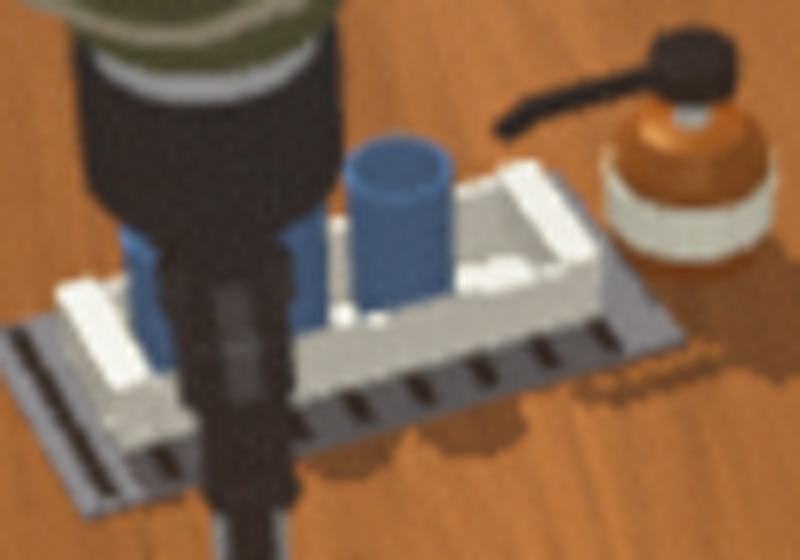

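```bash
python3 - <<'E'
from h import *
print(env.close_job(), observe()['time_s'])
E
```

```text
the job is handed in; nothing more can be done
the job is handed in; nothing more can be done
```

I finished the job and handed it in at about 74 s of the 210 s allowed; the hand-in gives no verdict.

- **Dish:** I took off both boards and brought the dish in low under the spout. The last top picture shows it centred and lengthwise on the mat, to within about 2 mm.
- **Beakers:** This start had three, and all of them stand upright in the dish, clear of the spout. No beaker was seen to be knocked on the worktop.
- **Pump:** After the third beaker was in, I pressed until the head stopped moving at 22 N. It came back up by itself.
- **Boards:** They are back on the platter, the short one on the long one.

| Last check | Offset | Angle |
|---|---|---|
| Long board to platter | under 1 mm | within 0.2° |
| Short board to long board | about 2 mm along, 1.5 mm across | about 0.4° |

- **Other objects:** The pepper mill, canister and trivet look unmoved, and the platter measures the same as before. The arm is clear of everything.

**Not ideal:**
- The middle beaker touches its neighbour and sits about 7 mm off the dish's centreline, close to the side wall.
- The cameras disagreed by up to 8 mm on where the beakers stood, so I lined up those grasps with the wrist view.

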